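# Turn the exhibit plaques on the fence and pack them face down under the cover

### The arm

A 7-joint arm with a two-finger parallel gripper is mounted at the origin on a cart in front of the work surface, level with it; the furniture and walls round the work are solid. World frame = base frame: x ahead of the robot, y to its left, z up, the work surface at z = 0. Lengths are in mm, angles in rad, forces in N, time in s.
With the tool pointing down it reaches from about 425 to 875 mm from the base axis. Payload 4.7 kg.
Tool frame: the origin (TCP) lies on the centre line of the jaws, within the pads' length; the fingertips stand 11 mm ahead of it and the grasp point (between the pads) lies 8 mm behind it (env.tips_ahead is the distance from the TCP to the fingertips, in mm); z points along the fingers, y is the direction in which the jaws open and shut (so a half turn about z gives the same grasp; the last joint's range is limited). The gripper opens to 85 mm and grips with 20 to 120 N. Pads are 22 mm wide; open, the fingers measure 114 mm over their backs; the gripper's body (76 mm by 85 mm) begins 54 mm behind the grasp point. The pads swing forward as they close: fully open they stand 13 mm farther back than shut.
Start: joints at [1.161, 0.321, -0.07, 1.45, 0.023, 1.371, -0.057], TCP at [267.281, -592.524, 242.349] pointing down, gripper open.
Joint ranges: [-2.86, 2.86], [-0.3, 2.09], [-1.38, 1.24], [0.06, 2.45], [-1.56, 4.7], [0.09, 2.05], [-2.69, 2.69]. Speed limits (rad/s): [2.57, 2.57, 3.14, 3.14, 3.14, 3.14, 3.14].

### API

Orientations are given as a 3x3 rotation matrix whose columns are the frame's x, y, z axes.
In Python, from station import env gives the robot as it stands. The module is installed in compiled form; this text tells all that it offers.
- The arm moves only by the tool send_rows, never from a script. Its argument "moves" is a list of rows, each an object of numbers: "tx", "ty", "tz": the shift along the world's x, y, z in m; "ax", "ay", "az": the turn, a rotation vector about the world's x, y, z in rad; "claw": the finger opening in m, from 0 to 0.0854. In form: [{"tx": .., "ty": .., "tz": .., "ax": .., "ay": .., "az": .., "claw": ..}, ...]. A call has 1 to 20 rows; each row is the pose to reach, as a shift and turn from the pose measured when the call began; what a row does not reach only later rows make up. A row lasts 1/12 s, in which the tool goes at most 41.7 mm and 7.16 degrees, less where a joint would pass 70% of its speed; a pose out of reach is approached as far as the arm can. A call with a gripper value outside its range is refused whole. The fingers move at their own pace and stop on an object; "grip_force" is the grip in N (left out, the last holds). Time passes only in rows, so rows that repeat a pose let the fingers close. It gives the time, the measured TCP pose, the force and the opening at its end, in the units of the state.
- env.observe(): the state, without advancing time (a new reading comes with each control period).
- env.get_image(name): name is "scene" or "side" or "wrist"; returns a dict with "frame" (400x640x3 uint8, red, green, blue), "camera_matrix" (3x3 intrinsics, pixels), "R" (3x3) and "t" (3): a world point X has camera coordinates R X + t; the wrist camera has in their place "T_tool_cam" (4x4, takes a point from camera to tool coordinates, whose origin is the TCP and whose axes are the flange's). Camera axes: x right, y down, z forward; pixel columns grow to the right and rows downward; lengths in mm; the calibration is good to about 2 mm. A picture is of the moment at which its call begins: read the wrist's pose just before it. There is no depth.
- env.finish_job(): hands the job in, once; it reports no verdict.
The state is a dict: "time": time; "joint_pos": joint angles; "qd": joint speeds; "joint_efforts": joint torques, N m; "tcp_pos": TCP position; "eef_rot": TCP orientation; "contact_force": force on the tool from outside, world axes, zero at the start; "ft_torque": the same for the moment, N m; "gripper_width": opening from 0.0 (shut) to 1.0 (fully open).
Only numpy, scipy, OpenCV 4.12 (cv2) and the standard library are available. Lean on these libraries where they do the work, as an engineer would, in place of code of your own. Each camera call takes 0.05 s, during which the arm holds its last target.

### The job

Pack away the exhibit plaques that lie on the left of the table: lift the wooden cover board out of the grey cradle and stack all the plaques squarely in its pocket, one on another, every one with its printed face down and cork back up. Plaques lying printed face up must first be turned over, by pushing them up against the slanted white fence and tipping them over. Then lay the cover board, grip bar upwards, squarely on top of the stack in the pocket; leave the other things on the table where they are.

Things in the scene. Friction and masses are not known exactly. Their poses are not given: they have to be found in the camera images.
- plaque_a: a flat rigid exhibit plaque, 110 (x) x 56 (y) x 12 mm (z), edges rounded 2.5 mm, about 0.12 kg. One broad face is printed (white, a blue and green picture with a yellow disc, short grey bars), the other plain brown cork. Origin in the middle of the slab; +z points out of the printed face (z up: printed face up). Starts printed face up. May be absent (None).
- plaque_b: a flat rigid exhibit plaque, 110 (x) x 56 (y) x 12 mm (z), edges rounded 2.5 mm, about 0.12 kg. One broad face is printed (white, an orange and brown picture with a red disc, short grey bars), the other plain brown cork. Origin in the middle of the slab; +z points out of the printed face (z up: printed face up). Starts printed face up. May be absent (None).
- plaque_c: a flat rigid exhibit plaque, 110 (x) x 56 (y) x 12 mm (z), edges rounded 2.5 mm, about 0.12 kg. One broad face is printed (white, a dark blue and brown picture with a white disc, short grey bars), the other plain brown cork. Origin in the middle of the slab; +z points out of the printed face (z up: printed face up). Starts printed face up. May be absent (None).
- plaque_d: a flat rigid exhibit plaque, 110 (x) x 56 (y) x 12 mm (z), edges rounded 2.5 mm, about 0.12 kg. One broad face is printed (white, a green and black picture with an orange disc, short grey bars), the other plain brown cork. Origin in the middle of the slab; +z points out of the printed face (z up: printed face up). Starts printed face down (cork up). May be absent (None).
- cover: the cover board, pale wood, 110 (x) x 56 (y) x 10 mm (z), about 0.15 kg, with a dark wooden grip bar on top, 54 (x) x 16 (y) x 22 mm high. Origin in the middle of the board, 5 mm above its underside; +z points up through the bar, whose top is 27 mm above the origin. Starts bar up, lying loose on the floor of the cradle's pocket.
- fence: the turning fence, fixed, placed anew each time: a slippery white plate (friction 0.15), 120 mm wide (y), rising from the table at 60 degrees and leaning away from the robot (+x). Origin: middle of its foot line on the table; +x horizontally into the fence. A flat plaque with its 110 mm side along x, pushed by its near end towards +x at table height, climbs it and ends leaning on it at 60 degrees.
- fence_top (a point): middle of the fence plate's top edge, 43 mm above the table and 25 mm beyond the foot line; axes as the fence's. What is behind reaches 60 mm past the foot line, 45 mm up. A plaque leaning on the fence stands out about 55 mm past this edge; pushed near its top from behind, level and slowly, towards -x, it tips over (pushed low or upwards, its foot slides).
- cradle: the stacking cradle, fixed, placed anew each time: grey base 150 (x) x 96 (y) x 8 mm; four aluminium angle posts round a pocket 116 (x) x 62 mm (y), with flared lips up to 75 mm above the table. Each post's legs are 18 mm, so the sides are open between posts (90 mm on the long, 36 mm on the short sides). Origin: middle of its underside on the table; x along the pocket's long side, z up.
- pocket (a point): middle of the cradle's pocket floor, 8 mm above the table; axes as the cradle's.
- compass: a round olive pocket compass, 64x55x20 mm, bystander to be left alone; origin at the centre of its underside.
- jack_plug: a brass-coloured jack plug, 15x67x15 mm, lying near the robot, bystander to be left alone; origin at the centre of its underside.
- spares_tin: a shut olive tin, 76x93x36 mm, bystander to be left alone; origin at the centre of its underside.
- stamp: a wooden hand stamp, 22x50x55 mm, bystander to be left alone; origin at the centre of its underside.
- valve_carton: an upright orange-brown carton, 35x34x75 mm, bystander to be left alone; origin at the centre of its underside.
Mind the look-alikes: they are no part of the job. What is shaped like the plaque_c but turquoise is not meant.

How it is judged (in metres and radians):
On the way, in this order (a step that is already met when the one before it is completed fails the run):
1. every plaque lies in the pocket, printed face down (horizontal distance between each of plaque_a, plaque_b, plaque_c, plaque_d and pocket below 0.008 m and angle between the x axis of each of plaque_a, plaque_b, plaque_c, plaque_d and the x axis of cradle, either way round below 0.12 rad and z of plaque_a in the frame of pocket between 0 and 0.048 m and angle between each of plaque_a, plaque_b, plaque_c, plaque_d's own z axis and vertical above 3.02 rad and linear speed of each of plaque_a, plaque_b, plaque_c, plaque_d below 0.03 m/s and z of plaque_b in the frame of pocket between 0 and 0.048 m and z of plaque_c in the frame of pocket between 0 and 0.048 m and z of plaque_d in the frame of pocket between 0 and 0.048 m), for 0.2 s.
2. the cover board lies on the stack in the pocket, bar up (horizontal distance between cover and pocket below 0.008 m and angle between the x axis of cover and the x axis of cradle, either way round below 0.12 rad and z of cover in the frame of pocket between 0.034 and 0.058 m and angle between cover's own z axis and vertical below 0.12 rad and linear speed of cover below 0.03 m/s), for 0.2 s.
At the end, for the whole second after the job is handed in: All plaques present lie flat in the cradle's pocket, printed face down (within 7 degrees), centred within 8 mm and square within 7 degrees; the cover board lies flat, bar up, on top of them, centred within 8 mm and square within 7 degrees; everything at rest (all of step 1 and all of step 2); the robot touches nothing.
It fails at once if a bystander is moved by more than 3 cm (distance of any of compass, jack_plug, spares_tin, stamp, valve_carton from where it was at the start of the episode above 0.03 m).
Of plaque_a, plaque_b, plaque_c, plaque_d only 3 to 4 are there at a start; the rules pass over those that are not, and their reading is None.
At some moment in a run one of plaque_a, plaque_b, plaque_c, plaque_d, cover may be knocked a few centimetres aside while the robot is not near it.
Once in a run the grip may slacken for a moment while it holds something.
It also fails if it takes over 210 s, if anything falls off the work surface, if the arm or the gripper's body presses on something with over 40 N, if the wrist force passes 120 N, or if a joint passes its speed limit or range.

## Working session

There is one attempt and no reset: what is moved stays moved. The work goes in short steps, Python scripts to look and compute and a tool call to move; the robot and the scene stay as the last step left them, time stands still between calls to the robot, and variables do not carry over. Pictures are saved under pics/ and viewed, and the job is handed in when it is done.

Besides the shell and the picture viewer there is one more tool, called after "Call:" by a JSON object that holds its "fn" and its "kwargs". send_rows: Moves the arm, as the interface text tells. Its arguments: {"type":"object","properties":{"moves":{"type":"array","items":{"type":"object","properties":{"tx":{"type":"number"},"ty":{"type":"number"},"tz":{"type":"number"},"ax":{"type":"number"},"ay":{"type":"number"},"az":{"type":"number"},"claw":{"type":"number"}}}},"grip_force":{"type":"number"}},"required":["moves"]}

```bash
ls; mkdir -p pics
cat > h.py <<'E'
import numpy as np, cv2
from station import env
def snap(name,fn):
    o=env.observe(); im=env.get_image(name)
    cv2.imwrite('pics/'+fn,cv2.cvtColor(im['frame'],cv2.COLOR_RGB2BGR))
    K=np.array(im['camera_matrix'])
    if name=='wrist':
        T=np.array(im['T_tool_cam']); Rw=np.array(o['eef_rot']); p=np.array(o['tcp_pos'])
        Rc=Rw@T[:3,:3]; c=Rw@T[:3,3]+p
    else:
        R=np.array(im['R']); t=np.array(im['t']); Rc=R.T; c=-R.T@t
    return im['frame'],K,Rc,c
def ray(K,Rc,c,u,v,z):
    d=Rc@np.linalg.solve(K,[u,v,1.0]); s=(z-c[2])/d[2]; return c+s*d
def proj(K,Rc,c,X):
    q=K@(Rc.T@(np.array(X)-c)); return q[:2]/q[2]
E
python3 - <<'E'
from h import *
for n in ['scene','side','wrist']:
    f,K,Rc,c=snap(n,n+'0.png'); print(n,c.round(),Rc.round(2).tolist(),K.round().tolist())
o=env.observe(); print(o)
E
```

```text
pics
scene [ -98. 1409. 1079.] [[-0.89, -0.27, 0.36], [-0.45, 0.5, -0.74], [0.02, -0.82, -0.57]] [[509.0, 0.0, 321.0], [0.0, 509.0, 206.0], [0.0, 0.0, 1.0]]
side [ 311. 1024.  486.] [[-0.97, -0.08, 0.21], [-0.22, 0.42, -0.88], [-0.02, -0.91, -0.42]] [[386.0, 0.0, 324.0], [0.0, 386.0, 194.0], [0.0, 0.0, 1.0]]
wrist [ 341. -559.  374.] [[0.41, -0.87, -0.29], [-0.91, -0.39, -0.13], [-0.0, 0.31, -0.95]] [[323.0, 0.0, 320.0], [0.0, 323.0, 198.0], [0.0, 0.0, 1.0]]
{'time': 0.15, 'joint_pos': array([ 1.16107889,  0.32164861, -0.07007542,  1.45141246,  0.02264503,
        1.37078934, -0.0568998 ]), 'qd': array([-0.00111938, -0.00384379, -0.00086968, -0.0034729 , -0.00013224,
        0.0007907 , -0.00036366]), 'joint_efforts': array([ 4.14191629e-05, -4.94094050e+01, -3.82828536e-01, -3.14684451e+01,
        1.29669500e-02,  8.21165973e-03, -1.85272222e-05]), 'tcp_pos': array([ 267.08617817, -592.16021566,  241.46847467]), 'eef_rot': array([[ 9.11515321e-01,  4.11265480e-01, -7.24944530e-04],
       [ 4.11266097e-01, -9.11514430e-01,  1.28143333e-03],
       [-1.33788105e-04, -1.46619122e-03, -9.99998916e-01]]), 'contact_force': array([-0.1201211 ,  0.11696481,  0.0952706 ]), 'ft_torque': array([ 0.0363972 , -0.04056275,  0.00062142]), 'gripper_width': 0.998660995359383}
```

View pics/scene0.png

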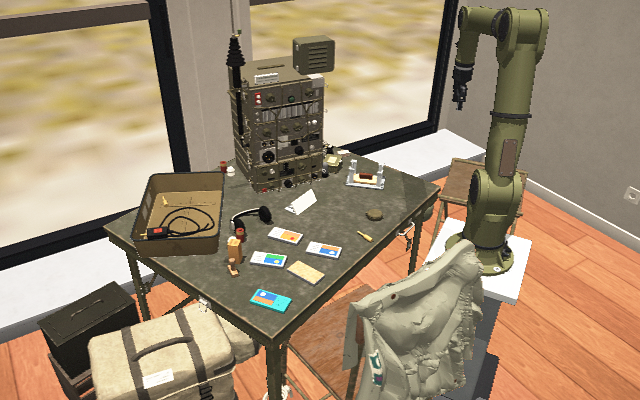

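View pics/side0.png

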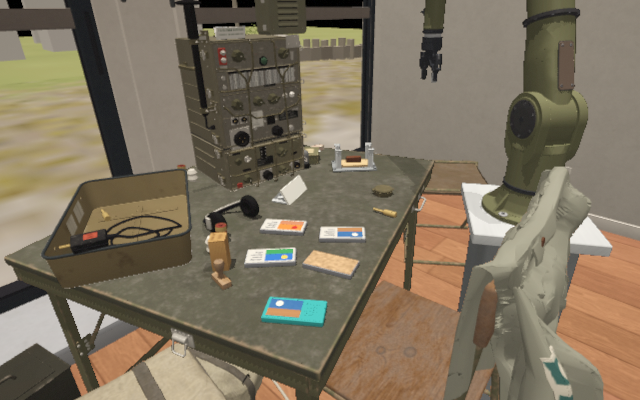

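View pics/wrist0.png

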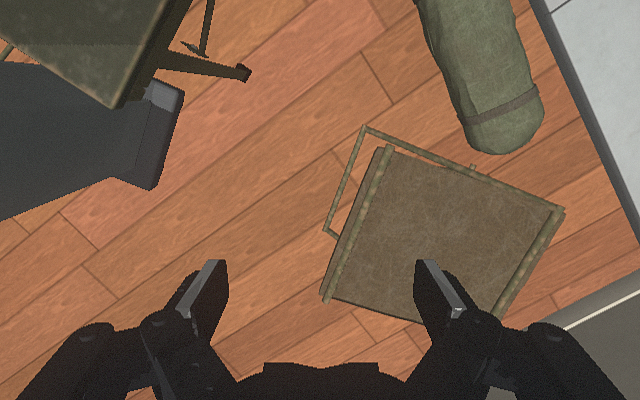

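Run:
```python
from h import *
f=cv2.imread('pics/scene0.png'); s=cv2.imread('pics/side0.png')
cv2.imwrite('pics/sc1.png',cv2.resize(f[140:320,210:450],(800,600),interpolation=cv2.INTER_CUBIC))
cv2.imwrite('pics/si1.png',cv2.resize(s[130:340,180:440],(743,600),interpolation=cv2.INTER_CUBIC))
f,K,Rc,c=snap('side','side0b.png')
f2,K2,Rc2,c2=snap('scene','scene0b.png')
for n,u,v in [('a',270,257),('b',284,227),('c',342,234),('d',330,263),('dec',295,311),('fence',291,190),('cradle',354,163),('compass',383,190),('jack',384,211),('stamp',220,280),('carton',219,265)]:
    print('side',n,ray(K,Rc,c,u,v,6).round())
for n,u,v in [('a',268,259),('b',285,235),('c',323,250),('d',305,271),('dec',270,300)]:
    print('scene',n,ray(K2,Rc2,c2,u,v,6).round())
```

```text
side a [596. 362.   6.]
side b [607. 230.   6.]
side c [459. 236.   6.]
side d [462. 358.   6.]
side dec [492. 514.   6.]
side fence [658.  11.   6.]
side cradle [ 506. -252.    6.]
side compass [385. -38.   6.]
side jack [370.  97.   6.]
side stamp [667. 459.   6.]
side carton [693. 412.   6.]
scene a [597. 360.   6.]
scene b [612. 225.   6.]
scene c [462. 236.   6.]
scene d [465. 354.   6.]
scene dec [496. 513.   6.]
```

View pics/sc1.png

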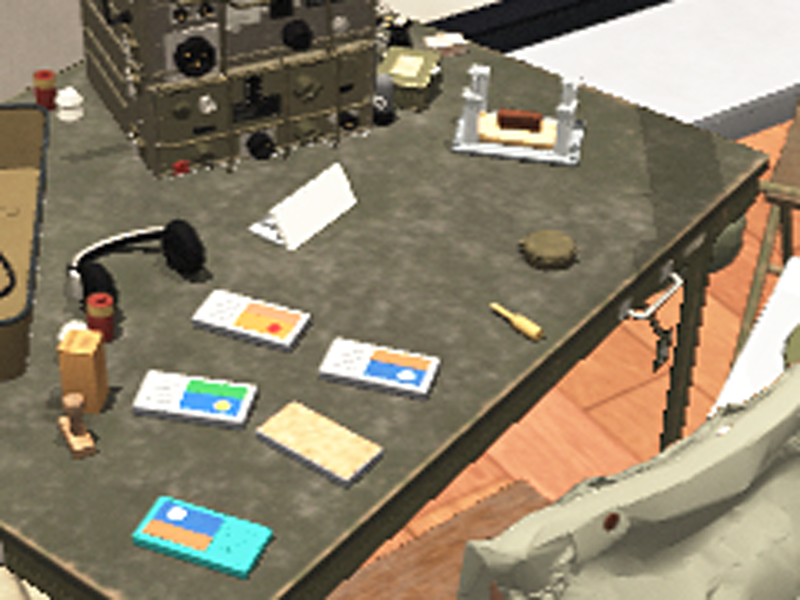

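View pics/si1.png

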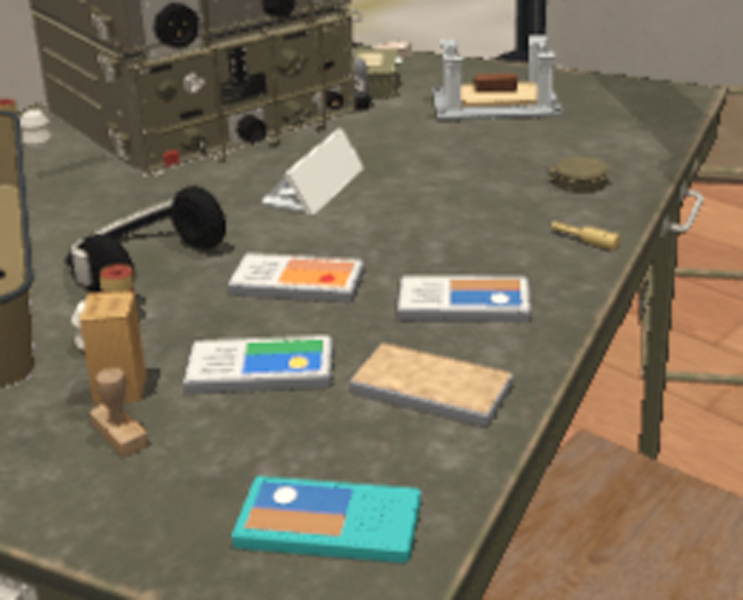

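Call:
{"fn": "send_rows", "kwargs": {"moves": [{"tx": 0.2, "ty": 0.34, "tz": 0.09, "az": -0.42}, {"tx": 0.2, "ty": 0.34, "tz": 0.09, "az": -0.42}, {"tx": 0.2, "ty": 0.34, "tz": 0.09, "az": -0.42}, {"tx": 0.2, "ty": 0.34, "tz": 0.09, "az": -0.42}, {"tx": 0.2, "ty": 0.34, "tz": 0.09, "az": -0.42}, {"tx": 0.2, "ty": 0.34, "tz": 0.09, "az": -0.42}, {"tx": 0.2, "ty": 0.34, "tz": 0.09, "az": -0.42}, {"tx": 0.2, "ty": 0.34, "tz": 0.09, "az": -0.42}, {"tx": 0.2, "ty": 0.34, "tz": 0.09, "az": -0.42}, {"tx": 0.2, "ty": 0.34, "tz": 0.09, "az": -0.42}, {"tx": 0.2, "ty": 0.34, "tz": 0.09, "az": -0.42}, {"tx": 0.2, "ty": 0.34, "tz": 0.09, "az": -0.42}, {"tx": 0.2, "ty": 0.34, "tz": 0.09, "az": -0.42}]}}

```text
validation failed for argument at $.mo...
```

Run:
```python
from h import *
f,K,Rc,c=snap('wrist','w1.png'); o=env.observe(); print(o['time'],o['tcp_pos'],o['eef_rot'].round(3).tolist(),o['joint_pos'].round(2))
```

```text
0.3 [ 267.19064636 -592.39320936  241.96701834] [[0.912, 0.411, -0.0], [0.411, -0.912, 0.0], [-0.0, -0.001, -1.0]] [ 1.16  0.32 -0.07  1.45  0.02  1.37 -0.06]
```

View pics/w1.png

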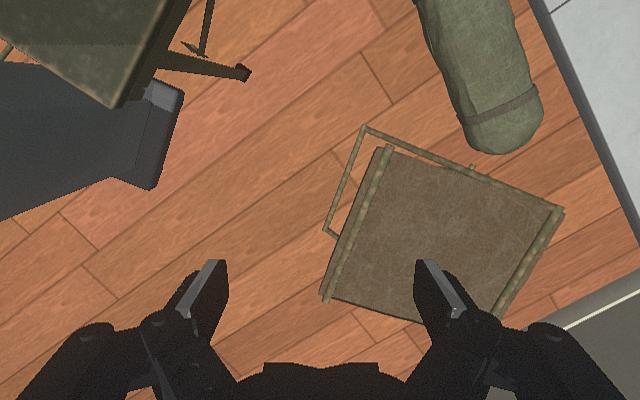

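Call:
{"fn": "send_rows", "kwargs": {"moves": [{"tx": 0.2, "ty": 0.34, "tz": 0.09, "ax": 0, "ay": 0, "az": -0.42, "claw": 0.085}, {"tx": 0.2, "ty": 0.34, "tz": 0.09, "ax": 0, "ay": 0, "az": -0.42, "claw": 0.085}, {"tx": 0.2, "ty": 0.34, "tz": 0.09, "ax": 0, "ay": 0, "az": -0.42, "claw": 0.085}, {"tx": 0.2, "ty": 0.34, "tz": 0.09, "ax": 0, "ay": 0, "az": -0.42, "claw": 0.085}, {"tx": 0.2, "ty": 0.34, "tz": 0.09, "ax": 0, "ay": 0, "az": -0.42, "claw": 0.085}, {"tx": 0.2, "ty": 0.34, "tz": 0.09, "ax": 0, "ay": 0, "az": -0.42, "claw": 0.085}, {"tx": 0.2, "ty": 0.34, "tz": 0.09, "ax": 0, "ay": 0, "az": -0.42, "claw": 0.085}, {"tx": 0.2, "ty": 0.34, "tz": 0.09, "ax": 0, "ay": 0, "az": -0.42, "claw": 0.085}, {"tx": 0.2, "ty": 0.34, "tz": 0.09, "ax": 0, "ay": 0, "az": -0.42, "claw": 0.085}, {"tx": 0.2, "ty": 0.34, "tz": 0.09, "ax": 0, "ay": 0, "az": -0.42, "claw": 0.085}, {"tx": 0.2, "ty": 0.34, "tz": 0.09, "ax": 0, "ay": 0, "az": -0.42, "claw": 0.085}, {"tx": 0.2, "ty": 0.34, "tz": 0.09, "ax": 0, "ay": 0, "az": -0.42, "claw": 0.085}]}}

```text
time: 1.3
tcp_pos: [468.5, -250.3, 332.7]
eef_rot: [[1.0, 0.009, 0.001], [0.009, -1.0, -0.0], [0.001, 0.0, -1.0]]
contact_force: [0.1, -0.5, -0.5]
gripper_width: 0.999
```

Run:
```python
from h import *
f,K,Rc,c=snap('wrist','w1.png'); o=env.observe(); print(o['time'],o['tcp_pos'],o['eef_rot'].round(3).tolist(),o['joint_pos'].round(2))
```

```text
1.35 [ 467.19089584 -252.35058683  332.08294794] [[1.0, 0.005, -0.0], [0.005, -1.0, -0.0], [-0.0, 0.0, -1.0]] [ 0.74  0.05 -0.3   1.59  0.02  1.5  -1.13]
```

View pics/w1.png

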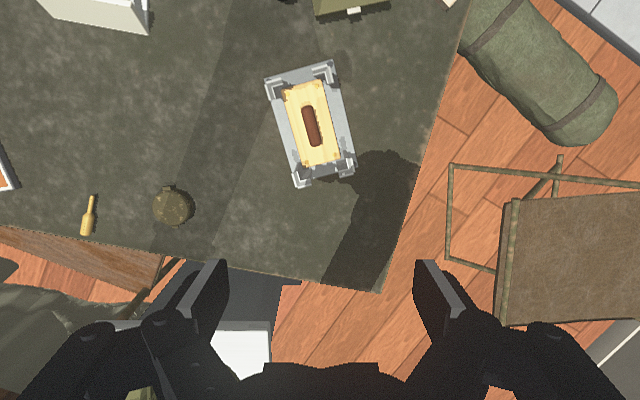

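Run:
```python
from h import *
f=cv2.imread('pics/w1.png')
cv2.imwrite('pics/w1z.png',cv2.resize(f[40:210,230:390],(753,800),interpolation=cv2.INTER_CUBIC)[:600])
cv2.imwrite('pics/w1y.png',cv2.resize(f[40:210,230:390],(564,600),interpolation=cv2.INTER_CUBIC))
```

```text
(no output)
```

View pics/w1y.png

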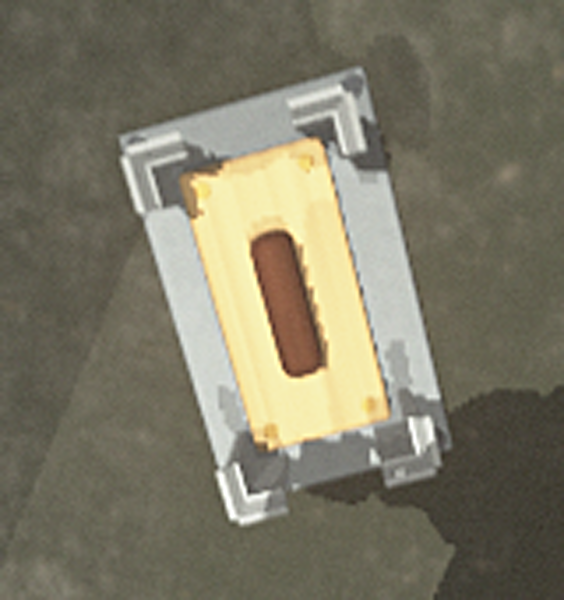

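```bash
cat >> h.py <<'E'
def fit(pts):
    pts=np.array(pts)[:,:2]; return pts.mean(0)
E
python3 - <<'E'
from h import *
f,K,Rc,c=snap('wrist','w1b.png'); s=3.525
P=lambda x,y,z: ray(K,Rc,c,230+(x+.5)/s-.5,40+(y+.5)/s-.5,z)[:2]
tl,tr,br=P(120,135,8),P(363,68,8),P(452,447,8)
print('base',(tl+br)/2,np.linalg.norm(tl-tr),np.linalg.norm(br-tr),np.degrees(np.arctan2(*(tr-br)[::-1])),np.degrees(np.arctan2(*(tl-tr)[::-1]))-90)
q=[P(183,175,18),P(322,140,18),P(390,415,18),P(262,450,18)]
print('cover',np.mean(q,0),[np.linalg.norm(q[i]-q[i-1]).round(1) for i in range(4)],np.degrees(np.arctan2(*(q[1]-q[2])[::-1])),np.degrees(np.arctan2(*(q[0]-q[3])[::-1])))
b=[P(270,232,40),P(308,372,40)]
print('bar',np.mean(b,0),np.linalg.norm(b[0]-b[1]),np.degrees(np.arctan2(*(b[0]-b[1])[::-1])))
# posts at z=75: outermost lip corners
for p in [(122,158),(356,82),(440,465),(238,522)]: print('post',P(*p,75))
# objects
for n,u,v,z in [('fenceTopL',38,0,43),('f foot near',60,22,0),('f foot r',148,35,0),('fence topR',150,0,43),('compass',173,206,10),('jack',88,215,7)]: print(n,ray(K,Rc,c,u,v,z).round())
o=env.observe(); print(o['time'],o['tcp_pos'])
E
```

```text
base [ 505.17088506 -241.87417612] 94.00614175387965 147.90125521662313 15.215934524725805 14.613742209142785
cover [ 505.11592347 -241.07315307] [np.float64(107.9), np.float64(53.1), np.float64(105.9), np.float64(52.9)] 15.074756962030017 15.16548233644887
bar [ 506.09002404 -241.26674842] 51.93493200728619 15.320916762508384
post [ 555.24578937 -188.29745739]
post [ 578.34591034 -263.4645426 ]
post [ 454.21816384 -294.78983501]
post [ 433.03450204 -223.61448002]
fenceTopL [646.  71.  43.]
f foot near [631.  82.   0.]
f foot r [616. -28.   0.]
fence topR [646. -57.  43.]
compass [385. -33.  10.]
jack [368.  99.   7.]
1.4 [ 466.51554415 -253.41643021  331.67649913]
```

Call:
{"fn": "send_rows", "kwargs": {"moves": [{"tx": 0.039, "ty": 0.0115, "tz": -0.06, "ax": 0, "ay": 0, "az": 0.257, "claw": 0.045}, {"tx": 0.039, "ty": 0.0115, "tz": -0.1, "ax": 0, "ay": 0, "az": 0.257, "claw": 0.045}, {"tx": 0.039, "ty": 0.0115, "tz": -0.14, "ax": 0, "ay": 0, "az": 0.257, "claw": 0.045}, {"tx": 0.039, "ty": 0.0115, "tz": -0.18, "ax": 0, "ay": 0, "az": 0.257, "claw": 0.045}, {"tx": 0.039, "ty": 0.0115, "tz": -0.22, "ax": 0, "ay": 0, "az": 0.257, "claw": 0.045}, {"tx": 0.039, "ty": 0.0115, "tz": -0.25, "ax": 0, "ay": 0, "az": 0.257, "claw": 0.045}, {"tx": 0.039, "ty": 0.0115, "tz": -0.275, "ax": 0, "ay": 0, "az": 0.257, "claw": 0.045}, {"tx": 0.039, "ty": 0.0115, "tz": -0.29, "ax": 0, "ay": 0, "az": 0.257, "claw": 0.045}, {"tx": 0.039, "ty": 0.0115, "tz": -0.298, "ax": 0, "ay": 0, "az": 0.257, "claw": 0.045}, {"tx": 0.039, "ty": 0.0115, "tz": -0.3, "ax": 0, "ay": 0, "az": 0.257, "claw": 0.045}, {"tx": 0.039, "ty": 0.0115, "tz": -0.3, "ax": 0, "ay": 0, "az": 0.257, "claw": 0.045}], "grip_force": 50}}

```text
time: 2.32
tcp_pos: [505.3, -243.1, 31.8]
eef_rot: [[0.967, 0.255, -0.001], [0.255, -0.967, -0.001], [-0.001, 0.0, -1.0]]
contact_force: [0.1, -0.7, 0.5]
gripper_width: 0.527
```

Run:
```python
from h import *
f,K,Rc,c=snap('side','s2.png'); o=env.observe(); print(o['time'],o['tcp_pos'],o['eef_rot'].round(3).tolist(),o['joint_pos'].round(2))
cv2.imwrite('pics/s2.png',cv2.resize(cv2.imread('pics/s2.png')[100:200,280:440],(800,500)))
```

```text
2.3667 [ 506.06847674 -243.16048041   32.76738256] [[0.967, 0.255, 0.001], [0.255, -0.967, -0.001], [0.0, 0.001, -1.0]] [ 0.68  0.35 -0.32  1.88  0.14  0.93 -1.02]
```

View pics/s2.png

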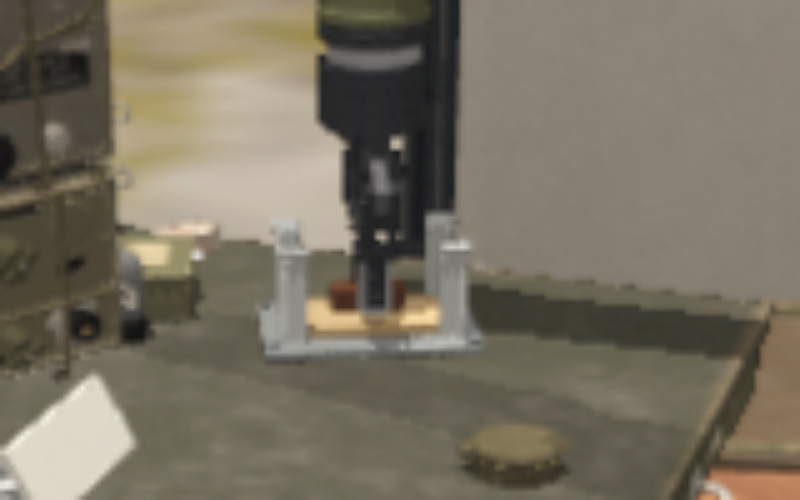

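Call:
{"fn": "send_rows", "kwargs": {"moves": [{"tx": 0, "ty": 0.001, "tz": 0, "ax": 0, "ay": 0, "az": 0, "claw": 0.0}, {"tx": 0, "ty": 0.001, "tz": 0, "ax": 0, "ay": 0, "az": 0, "claw": 0.0}, {"tx": 0, "ty": 0.001, "tz": 0, "ax": 0, "ay": 0, "az": 0, "claw": 0.0}, {"tx": 0, "ty": 0.001, "tz": 0, "ax": 0, "ay": 0, "az": 0, "claw": 0.0}, {"tx": 0, "ty": 0.001, "tz": 0, "ax": 0, "ay": 0, "az": 0, "claw": 0.0}, {"tx": 0, "ty": 0.001, "tz": 0.02, "ax": 0, "ay": 0, "az": 0, "claw": 0.0}, {"tx": 0, "ty": 0.001, "tz": 0.05, "ax": 0, "ay": 0, "az": 0, "claw": 0.0}, {"tx": 0, "ty": 0.001, "tz": 0.08, "ax": 0, "ay": 0, "az": 0, "claw": 0.0}, {"tx": 0, "ty": 0.001, "tz": 0.1, "ax": 0, "ay": 0, "az": 0, "claw": 0.0}, {"tx": 0.0, "ty": 0.03, "tz": 0.1, "ax": 0, "ay": 0, "az": 0, "claw": 0.0}, {"tx": 0.0, "ty": 0.06, "tz": 0.1, "ax": 0, "ay": 0, "az": 0, "claw": 0.0}, {"tx": 0.0, "ty": 0.09, "tz": 0.1, "ax": 0, "ay": 0, "az": 0, "claw": 0.0}, {"tx": 0.0, "ty": 0.12, "tz": 0.08, "ax": 0, "ay": 0, "az": 0, "claw": 0.0}, {"tx": 0.0, "ty": 0.12, "tz": 0.05, "ax": 0, "ay": 0, "az": 0, "claw": 0.0}, {"tx": 0.0, "ty": 0.12, "tz": 0.02, "ax": 0, "ay": 0, "az": 0, "claw": 0.0}, {"tx": 0.0, "ty": 0.12, "tz": 0.0, "ax": 0, "ay": 0, "az": 0, "claw": 0.0}, {"tx": 0.0, "ty": 0.12, "tz": -0.006, "ax": 0, "ay": 0, "az": 0, "claw": 0.0}, {"tx": 0.0, "ty": 0.12, "tz": -0.0075, "ax": 0, "ay": 0, "az": 0, "claw": 0.0}]}}

```text
time: 3.87
tcp_pos: [504.3, -122.5, 26.3]
eef_rot: [[0.967, 0.256, -0.005], [0.256, -0.967, -0.001], [-0.005, -0.0, -1.0]]
contact_force: [-10.4, 3.7, 21.9]
gripper_width: 0.171
```

Call:
{"fn": "send_rows", "kwargs": {"moves": [{"tx": 0, "ty": 0, "tz": 0.0, "ax": 0, "ay": 0, "az": 0, "claw": 0.05}, {"tx": 0, "ty": 0, "tz": 0.0, "ax": 0, "ay": 0, "az": 0, "claw": 0.05}, {"tx": 0, "ty": 0, "tz": 0.0, "ax": 0, "ay": 0, "az": 0, "claw": 0.05}, {"tx": 0, "ty": 0, "tz": 0.04, "ax": 0, "ay": 0, "az": 0, "claw": 0.085}, {"tx": 0, "ty": 0, "tz": 0.08, "ax": 0, "ay": 0, "az": 0, "claw": 0.085}, {"tx": 0, "ty": 0.35, "tz": 0.32, "ax": 0, "ay": 0, "az": -0.26, "claw": 0.085}, {"tx": 0, "ty": 0.35, "tz": 0.32, "ax": 0, "ay": 0, "az": -0.26, "claw": 0.085}, {"tx": 0, "ty": 0.35, "tz": 0.32, "ax": 0, "ay": 0, "az": -0.26, "claw": 0.085}, {"tx": 0, "ty": 0.35, "tz": 0.32, "ax": 0, "ay": 0, "az": -0.26, "claw": 0.085}, {"tx": 0, "ty": 0.35, "tz": 0.32, "ax": 0, "ay": 0, "az": -0.26, "claw": 0.085}, {"tx": 0, "ty": 0.35, "tz": 0.32, "ax": 0, "ay": 0, "az": -0.26, "claw": 0.085}, {"tx": 0, "ty": 0.35, "tz": 0.32, "ax": 0, "ay": 0, "az": -0.26, "claw": 0.085}, {"tx": 0, "ty": 0.35, "tz": 0.32, "ax": 0, "ay": 0, "az": -0.26, "claw": 0.085}, {"tx": 0, "ty": 0.35, "tz": 0.32, "ax": 0, "ay": 0, "az": -0.26, "claw": 0.085}, {"tx": 0, "ty": 0.35, "tz": 0.32, "ax": 0, "ay": 0, "az": -0.26, "claw": 0.085}, {"tx": 0, "ty": 0.35, "tz": 0.32, "ax": 0, "ay": 0, "az": -0.26, "claw": 0.085}, {"tx": 0, "ty": 0.35, "tz": 0.32, "ax": 0, "ay": 0, "az": -0.26, "claw": 0.085}, {"tx": 0, "ty": 0.35, "tz": 0.32, "ax": 0, "ay": 0, "az": -0.26, "claw": 0.085}, {"tx": 0, "ty": 0.35, "tz": 0.32, "ax": 0, "ay": 0, "az": -0.26, "claw": 0.085}]}}

```text
time: 5.45
tcp_pos: [504.6, 225.2, 345.1]
eef_rot: [[1.0, -0.004, -0.006], [-0.004, -1.0, -0.002], [-0.006, 0.002, -1.0]]
contact_force: [0.1, -0.5, -0.1]
gripper_width: 0.994
```

Run:
```python
from h import *
import pickle
f,K,Rc,c=snap('wrist','w3.png'); pickle.dump((f,K,Rc,c),open('w3.pkl','wb')); o=env.observe(); print(o['time'],o['tcp_pos'],o['eef_rot'].round(3).tolist(),o['joint_pos'].round(2))
```

```text
5.5 [504.61181274 224.99783866 344.9687426 ] [[1.0, -0.005, -0.006], [-0.005, -1.0, -0.002], [-0.006, 0.002, -1.0]] [ 0.16  0.14 -0.7   1.5   0.08  1.54 -2.11]
```

View pics/w3.png

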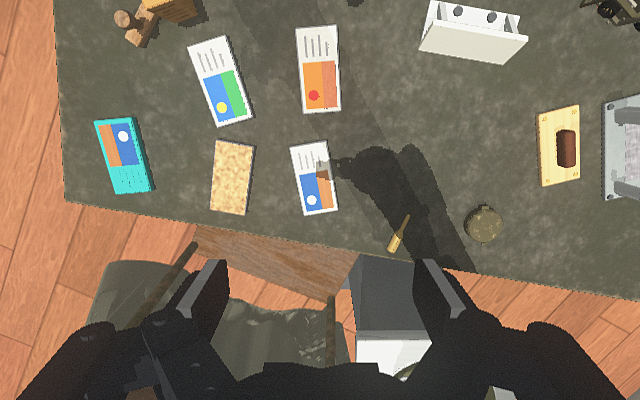

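Run:
```python
from h import *
import pickle
f,K,Rc,c=pickle.load(open('w3.pkl','rb'))
b=cv2.cvtColor(f,cv2.COLOR_RGB2BGR)
cv2.imwrite('pics/w3f.png',cv2.resize(b[0:90,400:545],(800,497),interpolation=cv2.INTER_CUBIC))
cv2.imwrite('pics/w3p.png',cv2.resize(b[20:225,180:350],(498,600),interpolation=cv2.INTER_CUBIC))
```

```text
(no output)
```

View pics/w3f.png

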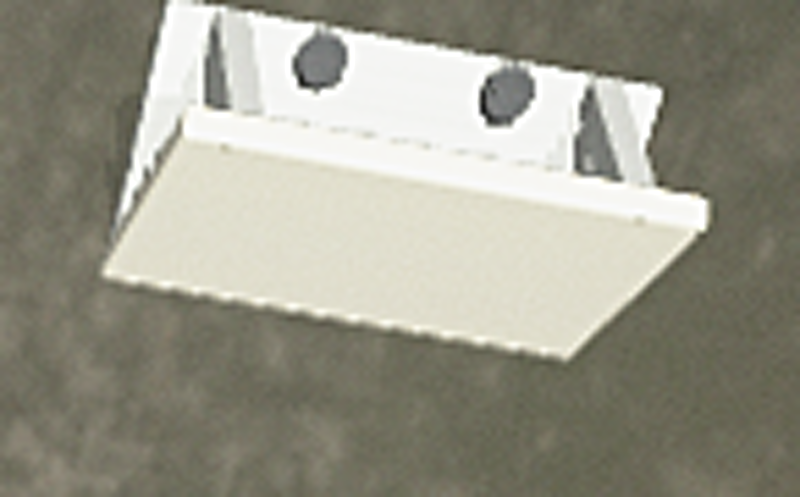

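View pics/w3p.png

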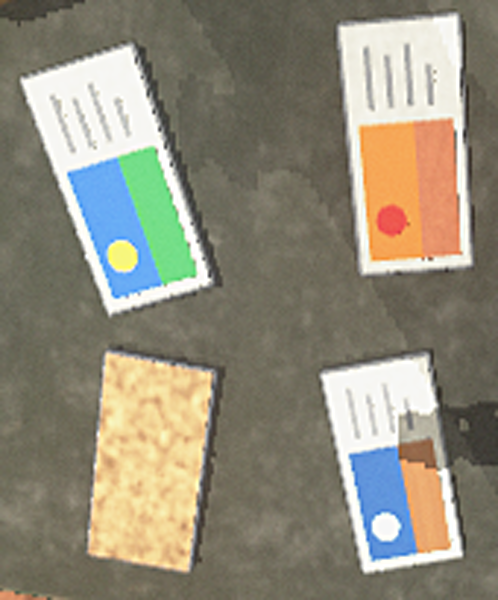

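```bash
cat >> h.py <<'E'
def rect(P,corners,z):
    q=np.array([P(x,y,z) for x,y in corners]) # order: far-left,far-right,near-right,near-left
    d=(q[0]+q[1]-q[2]-q[3]); 
    return q.mean(0).round(1),np.degrees(np.arctan2(d[1],d[0])).round(1),[float(np.linalg.norm(q[i]-q[i-1]).round(1)) for i in range(4)]
E
python3 - <<'E'
from h import *
import pickle
f,K,Rc,c=pickle.load(open('w3.pkl','rb'))
s=800/145
P=lambda x,y,z: ray(K,Rc,c,400+(x+.5)/s-.5,0+(y+.5)/s-.5,z)[:2]
a,b=P(102,273,0),P(570,359,0); print('foot',(a+b)/2,np.linalg.norm(a-b),np.degrees(np.arctan2(*(a-b)[::-1]))-90)
a,b=P(184,137,43),P(706,228,43); print('top',(a+b)/2,np.linalg.norm(a-b),np.degrees(np.arctan2(*(a-b)[::-1]))-90)
s=600/205
P=lambda x,y,z: ray(K,Rc,c,180+(x+.5)/s-.5,20+(y+.5)/s-.5,z)[:2]
print('a',rect(P,[(22,78),(132,44),(213,282),(112,314)],12))
print('b',rect(P,[(339,24),(458,14),(471,266),(362,275)],12))
print('c',rect(P,[(322,374),(428,352),(463,556),(367,573)],12))
print('d',rect(P,[(106,352),(214,368),(190,571),(89,554)],12))
s=1
P=lambda x,y,z: ray(K,Rc,c,x,y,z)[:2]
print('cover',rect(P,[(537,112),(578,105),(580,179),(542,185)],10))
print('dec',rect(P,[(95,121),(135,117),(152,191),(116,194)],12))
print('stamp',P(140,40,0),'carton',P(175,20,0), 'rackcorner',P(600,0,0))
E
```

```text
foot [627.36628253  33.09807258] 119.68187869376602 -9.573824433369126
top [650.52191429  30.02794443] 118.8119984068756 -8.89351614191088
a (array([595.5, 358.7]), np.float64(15.7), [108.0, 52.4, 106.6, 52.0])
b (array([609.8, 225.9]), np.float64(4.1), [107.6, 52.5, 107.4, 52.1])
c (array([459.3, 232.9]), np.float64(10.4), [107.3, 53.3, 108.2, 51.4])
d (array([461.1, 357.9]), np.float64(-10.7), [107.2, 52.8, 108.9, 53.1])
cover (array([ 506.4, -121.8]), np.float64(15.6), [110.7, 55.9, 110.8, 55.7])
dec (array([493.9, 508.9]), np.float64(3.4), [107.9, 57.3, 108.6, 55.3])
stamp [649.67015853 464.97648459] carton [673.3077415  414.74741822] rackcorner [ 694.539743   -138.00691705]
```

Call:
{"fn": "send_rows", "kwargs": {"moves": [{"tx": -0.043, "ty": 0.133, "tz": -0.28, "ax": 0, "ay": 0, "az": -0.182, "claw": 0.072}, {"tx": -0.043, "ty": 0.133, "tz": -0.28, "ax": 0, "ay": 0, "az": -0.182, "claw": 0.072}, {"tx": -0.043, "ty": 0.133, "tz": -0.28, "ax": 0, "ay": 0, "az": -0.182, "claw": 0.072}, {"tx": -0.043, "ty": 0.133, "tz": -0.28, "ax": 0, "ay": 0, "az": -0.182, "claw": 0.072}, {"tx": -0.043, "ty": 0.133, "tz": -0.28, "ax": 0, "ay": 0, "az": -0.182, "claw": 0.072}, {"tx": -0.043, "ty": 0.133, "tz": -0.28, "ax": 0, "ay": 0, "az": -0.182, "claw": 0.072}, {"tx": -0.043, "ty": 0.133, "tz": -0.28, "ax": 0, "ay": 0, "az": -0.182, "claw": 0.072}, {"tx": -0.043, "ty": 0.133, "tz": -0.28, "ax": 0, "ay": 0, "az": -0.182, "claw": 0.072}, {"tx": -0.043, "ty": 0.133, "tz": -0.31, "ax": 0, "ay": 0, "az": -0.182, "claw": 0.072}, {"tx": -0.043, "ty": 0.133, "tz": -0.325, "ax": 0, "ay": 0, "az": -0.182, "claw": 0.072}, {"tx": -0.043, "ty": 0.133, "tz": -0.331, "ax": 0, "ay": 0, "az": -0.182, "claw": 0.072}, {"tx": -0.043, "ty": 0.133, "tz": -0.333, "ax": 0, "ay": 0, "az": -0.182, "claw": 0.072}, {"tx": -0.043, "ty": 0.133, "tz": -0.333, "ax": 0, "ay": 0, "az": -0.182, "claw": 0.072}]}}

```text
time: 6.58
tcp_pos: [462.1, 357.0, 11.9]
eef_rot: [[0.982, -0.187, -0.007], [-0.187, -0.982, -0.001], [-0.006, 0.002, -1.0]]
contact_force: [0.2, 0.4, 0.7]
gripper_width: 0.844
```

Run:
```python
from h import *
f,K,Rc,c=snap('side','s4.png'); o=env.observe(); print(env.tips_ahead,o['time'],o['tcp_pos'],o['contact_force'],o['eef_rot'].round(3).tolist(),o['joint_pos'].round(2))
cv2.imwrite('pics/s4.png',cv2.resize(cv2.imread('pics/s4.png')[190:310,240:400],(800,600)))
```

```text
11.0 6.6333 [462.53972462 357.57104155  12.73949557] [ 0.14317985 -0.1356567   0.84126313] [[0.982, -0.187, -0.005], [-0.187, -0.982, 0.0], [-0.005, 0.001, -1.0]] [-0.25  0.46 -0.55  1.82  0.29  0.94 -2.68]
```

View pics/s4.png

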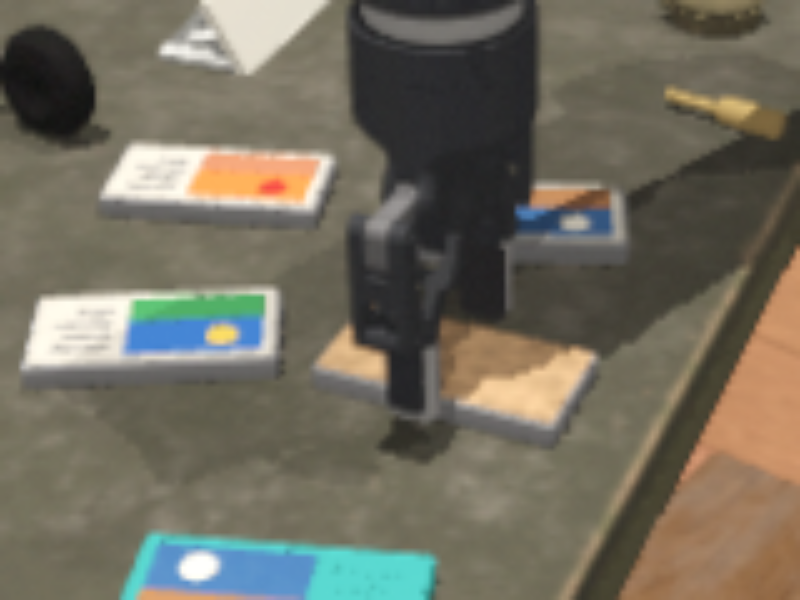

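Call:
{"fn": "send_rows", "kwargs": {"moves": [{"tx": -0.001, "ty": 0, "tz": -0.003, "ax": 0, "ay": 0, "az": 0, "claw": 0.072}, {"tx": -0.001, "ty": 0, "tz": -0.005, "ax": 0, "ay": 0, "az": 0, "claw": 0.04}, {"tx": -0.001, "ty": 0, "tz": -0.005, "ax": 0, "ay": 0, "az": 0, "claw": 0.04}, {"tx": -0.001, "ty": 0, "tz": -0.005, "ax": 0, "ay": 0, "az": 0, "claw": 0.04}, {"tx": -0.001, "ty": 0, "tz": -0.005, "ax": 0, "ay": 0, "az": 0, "claw": 0.04}, {"tx": -0.001, "ty": 0, "tz": -0.005, "ax": 0, "ay": 0, "az": 0, "claw": 0.04}]}}

```text
time: 7.13
tcp_pos: [462.3, 357.9, 8.8]
eef_rot: [[0.982, -0.187, -0.004], [-0.187, -0.982, 0.001], [-0.004, -0.0, -1.0]]
contact_force: [0.2, -1.2, 5.7]
gripper_width: 0.636
```

Run:
```python
from h import *
o=env.observe(); print(o['time'],o['tcp_pos'],o['contact_force'],o['gripper_width'],o['joint_pos'].round(2))
```

```text
7.1333 [462.34777758 357.93352755   8.8161439 ] [ 0.21427361 -1.23971595  5.65570004] 0.6363689349446754 [-0.26  0.47 -0.54  1.82  0.29  0.93 -2.68]
```

Call:
{"fn": "send_rows", "kwargs": {"moves": [{"tx": 0, "ty": 0, "tz": 0.03, "ax": 0, "ay": 0, "az": 0.05, "claw": 0.04}, {"tx": 0, "ty": -0.01, "tz": 0.07, "ax": 0, "ay": 0, "az": 0.1, "claw": 0.04}, {"tx": 0.005, "ty": -0.03, "tz": 0.105, "ax": 0, "ay": 0, "az": 0.2, "claw": 0.04}, {"tx": 0.043, "ty": -0.6, "tz": 0.125, "ax": 0, "ay": 0, "az": 0.45, "claw": 0.04}, {"tx": 0.043, "ty": -0.6, "tz": 0.125, "ax": 0, "ay": 0, "az": 0.45, "claw": 0.04}, {"tx": 0.043, "ty": -0.6, "tz": 0.125, "ax": 0, "ay": 0, "az": 0.45, "claw": 0.04}, {"tx": 0.043, "ty": -0.6, "tz": 0.125, "ax": 0, "ay": 0, "az": 0.45, "claw": 0.04}, {"tx": 0.043, "ty": -0.6, "tz": 0.125, "ax": 0, "ay": 0, "az": 0.45, "claw": 0.04}, {"tx": 0.043, "ty": -0.6, "tz": 0.125, "ax": 0, "ay": 0, "az": 0.45, "claw": 0.04}, {"tx": 0.043, "ty": -0.6, "tz": 0.125, "ax": 0, "ay": 0, "az": 0.45, "claw": 0.04}, {"tx": 0.043, "ty": -0.6, "tz": 0.125, "ax": 0, "ay": 0, "az": 0.45, "claw": 0.04}, {"tx": 0.043, "ty": -0.6, "tz": 0.125, "ax": 0, "ay": 0, "az": 0.45, "claw": 0.04}, {"tx": 0.043, "ty": -0.6, "tz": 0.125, "ax": 0, "ay": 0, "az": 0.45, "claw": 0.04}, {"tx": 0.043, "ty": -0.6, "tz": 0.125, "ax": 0, "ay": 0, "az": 0.45, "claw": 0.04}, {"tx": 0.043, "ty": -0.6, "tz": 0.125, "ax": 0, "ay": 0, "az": 0.45, "claw": 0.04}, {"tx": 0.043, "ty": -0.6, "tz": 0.125, "ax": 0, "ay": 0, "az": 0.45, "claw": 0.04}, {"tx": 0.043, "ty": -0.6, "tz": 0.125, "ax": 0, "ay": 0, "az": 0.45, "claw": 0.04}, {"tx": 0.043, "ty": -0.6, "tz": 0.125, "ax": 0, "ay": 0, "az": 0.45, "claw": 0.04}, {"tx": 0.043, "ty": -0.6, "tz": 0.125, "ax": 0, "ay": 0, "az": 0.45, "claw": 0.04}]}}

```text
time: 8.72
tcp_pos: [504.2, -245.1, 133.0]
eef_rot: [[0.967, 0.253, -0.005], [0.253, -0.967, -0.001], [-0.005, -0.001, -1.0]]
contact_force: [0.5, 1.0, -1.5]
gripper_width: 0.639
```

Run:
```python
from h import *
f,K,Rc,c=snap('wrist','w5.png'); o=env.observe(); print(o['time'],o['tcp_pos'],o['contact_force'],o['gripper_width'],o['joint_pos'].round(2))
```

```text
8.7667 [ 504.6777002  -242.37811233  132.99447515] [ 0.47353635  0.15849735 -1.28103754] 0.6406874250315842 [ 0.63  0.23 -0.26  1.8   0.07  1.13 -0.96]
```

View pics/w5.png

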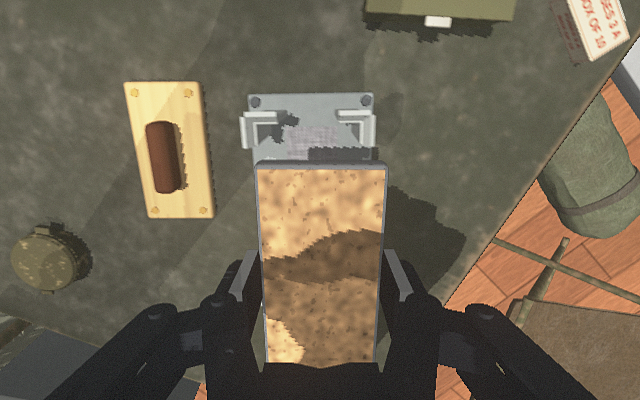

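Call:
{"fn": "send_rows", "kwargs": {"moves": [{"tx": 0.0015, "ty": 0.001, "tz": -0.03, "ax": 0, "ay": 0, "az": 0.006, "claw": 0.04}, {"tx": 0.0015, "ty": 0.001, "tz": -0.06, "ax": 0, "ay": 0, "az": 0.006, "claw": 0.04}, {"tx": 0.0015, "ty": 0.001, "tz": -0.08, "ax": 0, "ay": 0, "az": 0.006, "claw": 0.04}, {"tx": 0.0015, "ty": 0.001, "tz": -0.1, "ax": 0, "ay": 0, "az": 0.006, "claw": 0.04}, {"tx": 0.0015, "ty": 0.001, "tz": -0.11, "ax": 0, "ay": 0, "az": 0.006, "claw": 0.04}, {"tx": 0.0015, "ty": 0.001, "tz": -0.114, "ax": 0, "ay": 0, "az": 0.006, "claw": 0.04}, {"tx": 0.0015, "ty": 0.001, "tz": -0.115, "ax": 0, "ay": 0, "az": 0.006, "claw": 0.04}]}}

```text
time: 9.35
tcp_pos: [506.3, -239.7, 17.6]
eef_rot: [[0.964, 0.265, -0.006], [0.265, -0.964, 0.002], [-0.005, -0.003, -1.0]]
contact_force: [0.2, 0.1, -1.5]
gripper_width: 0.636
```

Call:
{"fn": "send_rows", "kwargs": {"moves": [{"tx": 0, "ty": 0, "tz": 0, "ax": 0, "ay": 0, "az": 0, "claw": 0.074}, {"tx": 0, "ty": 0, "tz": 0, "ax": 0, "ay": 0, "az": 0, "claw": 0.074}, {"tx": 0, "ty": 0, "tz": 0, "ax": 0, "ay": 0, "az": 0, "claw": 0.074}, {"tx": 0, "ty": 0, "tz": 0.03, "ax": 0, "ay": 0, "az": 0, "claw": 0.074}, {"tx": 0, "ty": 0, "tz": 0.07, "ax": 0, "ay": 0, "az": 0, "claw": 0.074}, {"tx": 0, "ty": 0, "tz": 0.11, "ax": 0, "ay": 0, "az": 0, "claw": 0.074}, {"tx": 0, "ty": 0, "tz": 0.14, "ax": 0, "ay": 0, "az": 0, "claw": 0.074}, {"tx": 0, "ty": 0, "tz": 0.14, "ax": 0, "ay": 0, "az": 0, "claw": 0.074}]}}

```text
time: 10.02
tcp_pos: [510.5, -241.7, 166.3]
eef_rot: [[0.964, 0.264, 0.007], [0.264, -0.964, -0.005], [0.005, 0.007, -1.0]]
contact_force: [1.1, -0.5, -0.7]
gripper_width: 0.867
```

Run:
```python
from h import *
f,K,Rc,c=snap('wrist','w6.png'); o=env.observe(); print(o['time'],o['tcp_pos'],o['contact_force'],o['gripper_width'],o['joint_pos'].round(2))
```

```text
10.0667 [ 508.94858893 -241.12970378  162.95094989] [ 0.72076409  0.95166012 -0.69539104] 0.8645102867618382 [ 0.63  0.2  -0.27  1.77  0.06  1.18 -0.96]
```

View pics/w6.png

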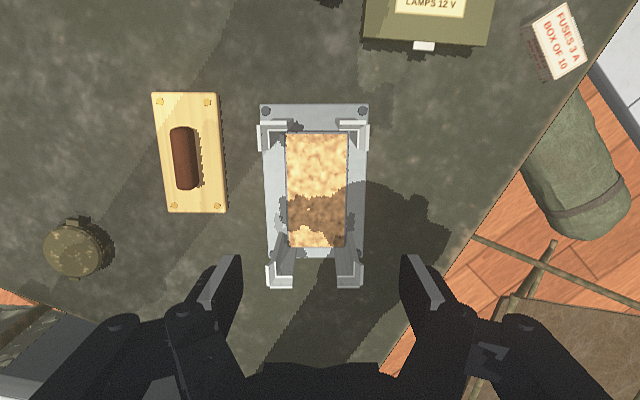

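Call:
{"fn": "send_rows", "kwargs": {"moves": [{"tx": -0.049, "ty": 0.474, "tz": 0.0, "ax": 0, "ay": 0, "az": -0.087, "claw": 0.074}, {"tx": -0.049, "ty": 0.474, "tz": 0.0, "ax": 0, "ay": 0, "az": -0.087, "claw": 0.074}, {"tx": -0.049, "ty": 0.474, "tz": 0.0, "ax": 0, "ay": 0, "az": -0.087, "claw": 0.074}, {"tx": -0.049, "ty": 0.474, "tz": 0.0, "ax": 0, "ay": 0, "az": -0.087, "claw": 0.074}, {"tx": -0.049, "ty": 0.474, "tz": 0.0, "ax": 0, "ay": 0, "az": -0.087, "claw": 0.074}, {"tx": -0.049, "ty": 0.474, "tz": 0.0, "ax": 0, "ay": 0, "az": -0.087, "claw": 0.074}, {"tx": -0.049, "ty": 0.474, "tz": 0.0, "ax": 0, "ay": 0, "az": -0.087, "claw": 0.074}, {"tx": -0.049, "ty": 0.474, "tz": 0.0, "ax": 0, "ay": 0, "az": -0.087, "claw": 0.074}, {"tx": -0.049, "ty": 0.474, "tz": 0.0, "ax": 0, "ay": 0, "az": -0.087, "claw": 0.074}, {"tx": -0.049, "ty": 0.474, "tz": 0.0, "ax": 0, "ay": 0, "az": -0.087, "claw": 0.074}, {"tx": -0.049, "ty": 0.474, "tz": 0.0, "ax": 0, "ay": 0, "az": -0.087, "claw": 0.074}, {"tx": -0.049, "ty": 0.474, "tz": 0.0, "ax": 0, "ay": 0, "az": -0.087, "claw": 0.074}, {"tx": -0.049, "ty": 0.474, "tz": -0.03, "ax": 0, "ay": 0, "az": -0.087, "claw": 0.074}, {"tx": -0.049, "ty": 0.474, "tz": -0.03, "ax": 0, "ay": 0, "az": -0.087, "claw": 0.074}]}}

```text
time: 11.23
tcp_pos: [456.6, 232.9, 128.8]
eef_rot: [[0.983, 0.183, -0.004], [0.183, -0.983, -0.006], [-0.005, 0.005, -1.0]]
contact_force: [-1.2, -1.8, 0.1]
gripper_width: 0.867
```

Run:
```python
from h import *
f,K,Rc,c=snap('wrist','w7.png'); o=env.observe(); print(o['time'],o['tcp_pos'],o['eef_rot'].round(3)[:,0],o['gripper_width'],o['joint_pos'].round(2))
```

```text
11.2833 [457.48858023 231.83169092 130.25033946] [ 0.984  0.181 -0.005] 0.8690213014992937 [ 0.1   0.17 -0.67  1.9   0.12  1.11 -2.01]
```

View pics/w7.png

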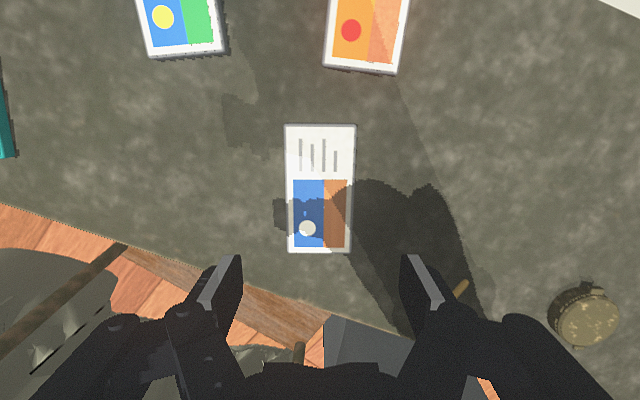

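Call:
{"fn": "send_rows", "kwargs": {"moves": [{"tx": 0.0015, "ty": 0.0005, "tz": -0.04, "ax": 0, "ay": 0, "az": 0, "claw": 0.072}, {"tx": 0.0015, "ty": 0.0005, "tz": -0.08, "ax": 0, "ay": 0, "az": 0, "claw": 0.072}, {"tx": 0.0015, "ty": 0.0005, "tz": -0.1, "ax": 0, "ay": 0, "az": 0, "claw": 0.072}, {"tx": 0.0015, "ty": 0.0005, "tz": -0.114, "ax": 0, "ay": 0, "az": 0, "claw": 0.072}, {"tx": 0.0015, "ty": 0.0005, "tz": -0.119, "ax": 0, "ay": 0, "az": 0, "claw": 0.072}, {"tx": 0.0015, "ty": 0.0005, "tz": -0.119, "ax": 0, "ay": 0, "az": 0, "claw": 0.072}, {"tx": 0.0015, "ty": 0.0005, "tz": -0.119, "ax": 0, "ay": 0, "az": 0, "claw": 0.04}, {"tx": 0.0015, "ty": 0.0005, "tz": -0.119, "ax": 0, "ay": 0, "az": 0, "claw": 0.04}, {"tx": 0.0015, "ty": 0.0005, "tz": -0.119, "ax": 0, "ay": 0, "az": 0, "claw": 0.04}, {"tx": 0.0015, "ty": 0.0005, "tz": -0.119, "ax": 0, "ay": 0, "az": 0, "claw": 0.04}, {"tx": 0.0015, "ty": 0.0005, "tz": -0.119, "ax": 0, "ay": 0, "az": 0, "claw": 0.04}]}}

```text
time: 12.2
tcp_pos: [460.5, 232.8, 13.2]
eef_rot: [[0.984, 0.18, -0.0], [0.18, -0.984, -0.005], [-0.001, 0.005, -1.0]]
contact_force: [-1.3, -0.2, 6.0]
gripper_width: 0.633
```

Call:
{"fn": "send_rows", "kwargs": {"moves": [{"tx": 0.0, "ty": 0, "tz": 0.03, "ax": 0, "ay": 0, "az": 0, "claw": 0.04}, {"tx": 0.0, "ty": 0, "tz": 0.06, "ax": 0, "ay": 0, "az": 0, "claw": 0.04}, {"tx": 0.098, "ty": -0.189, "tz": 0.07, "ax": 0, "ay": 0, "az": -0.341, "claw": 0.04}, {"tx": 0.098, "ty": -0.189, "tz": 0.07, "ax": 0, "ay": 0, "az": -0.341, "claw": 0.04}, {"tx": 0.098, "ty": -0.189, "tz": 0.07, "ax": 0, "ay": 0, "az": -0.341, "claw": 0.04}, {"tx": 0.098, "ty": -0.189, "tz": 0.07, "ax": 0, "ay": 0, "az": -0.341, "claw": 0.04}, {"tx": 0.098, "ty": -0.189, "tz": 0.07, "ax": 0, "ay": 0, "az": -0.341, "claw": 0.04}, {"tx": 0.098, "ty": -0.189, "tz": 0.07, "ax": 0, "ay": 0, "az": -0.341, "claw": 0.04}, {"tx": 0.098, "ty": -0.189, "tz": 0.04, "ax": 0, "ay": 0, "az": -0.341, "claw": 0.04}, {"tx": 0.098, "ty": -0.189, "tz": 0.015, "ax": 0, "ay": 0, "az": -0.341, "claw": 0.04}, {"tx": 0.098, "ty": -0.189, "tz": 0.002, "ax": 0, "ay": 0, "az": -0.341, "claw": 0.04}, {"tx": 0.098, "ty": -0.189, "tz": 0.0, "ax": 0, "ay": 0, "az": -0.341, "claw": 0.04}, {"tx": 0.098, "ty": -0.189, "tz": 0.0, "ax": 0, "ay": 0, "az": -0.341, "claw": 0.04}]}}

```text
time: 13.28
tcp_pos: [557.9, 43.8, 12.8]
eef_rot: [[0.987, -0.159, -0.004], [-0.159, -0.987, -0.005], [-0.003, 0.006, -1.0]]
contact_force: [-1.0, -0.4, -1.0]
gripper_width: 0.636
```

Run:
```python
from h import *
f,K,Rc,c=snap('wrist','w8.png'); o=env.observe(); print(o['time'],o['tcp_pos'],o['eef_rot'].round(3)[:,0],o['gripper_width'],o['joint_pos'].round(2))
```

```text
13.3333 [558.44038781  44.10508382  13.29617135] [ 0.987 -0.159 -0.001] 0.6345319602679207 [ 0.27  0.4  -0.46  1.89  0.23  0.91 -2.03]
```

View pics/w8.png

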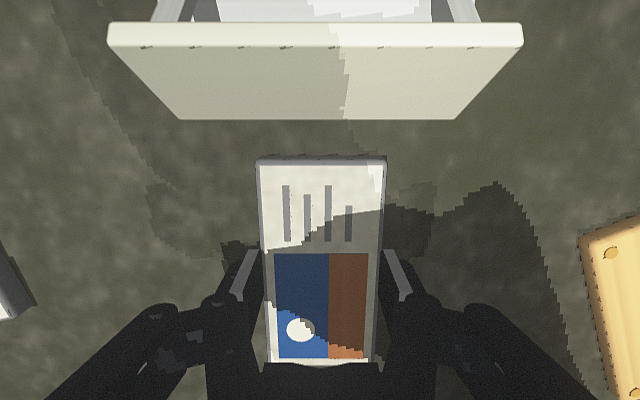

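Call:
{"fn": "send_rows", "kwargs": {"moves": [{"tx": 0, "ty": 0, "tz": 0, "ax": 0, "ay": 0, "az": 0, "claw": 0.074}, {"tx": 0, "ty": 0, "tz": 0, "ax": 0, "ay": 0, "az": 0, "claw": 0.074}, {"tx": 0, "ty": 0, "tz": 0, "ax": 0, "ay": 0, "az": 0, "claw": 0.074}, {"tx": 0, "ty": 0, "tz": 0.03, "ax": 0, "ay": 0, "az": 0, "claw": 0.074}, {"tx": 0, "ty": 0, "tz": 0.05, "ax": 0, "ay": 0, "az": 0, "claw": 0.05}, {"tx": -0.035, "ty": 0.006, "tz": 0.05, "ax": 0, "ay": 0, "az": 0, "claw": 0.03}, {"tx": -0.075, "ty": 0.012, "tz": 0.05, "ax": 0, "ay": 0, "az": 0, "claw": 0.025}, {"tx": -0.075, "ty": 0.012, "tz": 0.05, "ax": 0, "ay": 0, "az": 0, "claw": 0.025}, {"tx": -0.075, "ty": 0.012, "tz": 0.02, "ax": 0, "ay": 0, "az": 0, "claw": 0.025}, {"tx": -0.075, "ty": 0.012, "tz": 0.004, "ax": 0, "ay": 0, "az": 0, "claw": 0.025}, {"tx": -0.075, "ty": 0.012, "tz": 0.001, "ax": 0, "ay": 0, "az": 0, "claw": 0.025}, {"tx": -0.075, "ty": 0.012, "tz": 0.001, "ax": 0, "ay": 0, "az": 0, "claw": 0.025}]}}

```text
time: 14.33
tcp_pos: [482.7, 56.2, 13.7]
eef_rot: [[0.987, -0.158, -0.004], [-0.158, -0.987, -0.005], [-0.003, 0.005, -1.0]]
contact_force: [0.4, -0.1, 0.9]
gripper_width: 0.294
```

Run:
```python
from h import *
f,K,Rc,c=snap('side','s9.png'); o=env.observe(); print(o['time'],o['tcp_pos'],o['contact_force'],o['eef_rot'].round(3)[:,0],o['gripper_width'],o['joint_pos'].round(2))
cv2.imwrite('pics/s9.png',cv2.resize(cv2.imread('pics/s9.png')[140:260,230:390],(800,600)))
```

```text
14.3833 [483.69366243  56.35661237  14.58829982] [0.82688976 0.5623939  0.43803142] [ 0.987 -0.158 -0.002] 0.29009433526185396 [ 0.29  0.27 -0.5   2.06  0.17  0.86 -2.04]
```

View pics/s9.png

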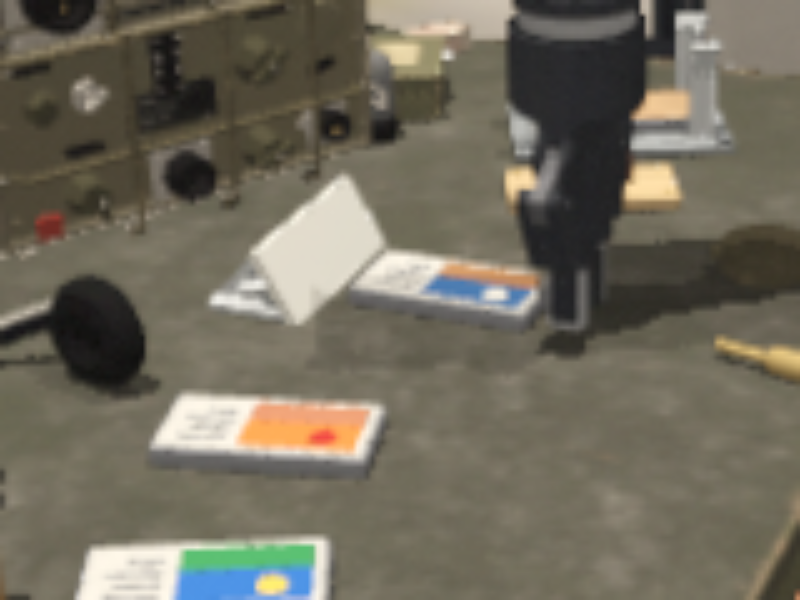

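Call:
{"fn": "send_rows", "kwargs": {"moves": [{"tx": 0.0099, "ty": -0.0016, "tz": -0.001, "ax": 0, "ay": 0, "az": 0, "claw": 0.025}, {"tx": 0.0178, "ty": -0.0029, "tz": -0.001, "ax": 0, "ay": 0, "az": 0, "claw": 0.025}, {"tx": 0.0257, "ty": -0.0041, "tz": -0.001, "ax": 0, "ay": 0, "az": 0, "claw": 0.025}, {"tx": 0.0336, "ty": -0.0054, "tz": -0.001, "ax": 0, "ay": 0, "az": 0, "claw": 0.025}, {"tx": 0.0395, "ty": -0.0064, "tz": -0.001, "ax": 0, "ay": 0, "az": 0, "claw": 0.025}, {"tx": 0.0454, "ty": -0.0073, "tz": -0.001, "ax": 0, "ay": 0, "az": 0, "claw": 0.025}, {"tx": 0.0513, "ty": -0.0083, "tz": -0.001, "ax": 0, "ay": 0, "az": 0, "claw": 0.025}, {"tx": 0.0572, "ty": -0.0092, "tz": -0.001, "ax": 0, "ay": 0, "az": 0, "claw": 0.025}, {"tx": 0.0631, "ty": -0.0102, "tz": -0.001, "ax": 0, "ay": 0, "az": 0, "claw": 0.025}, {"tx": 0.069, "ty": -0.0111, "tz": -0.001, "ax": 0, "ay": 0, "az": 0, "claw": 0.025}, {"tx": 0.075, "ty": -0.0121, "tz": -0.001, "ax": 0, "ay": 0, "az": 0, "claw": 0.025}, {"tx": 0.0809, "ty": -0.013, "tz": -0.001, "ax": 0, "ay": 0, "az": 0, "claw": 0.025}, {"tx": 0.0868, "ty": -0.014, "tz": -0.001, "ax": 0, "ay": 0, "az": 0, "claw": 0.025}]}}

```text
time: 15.47
tcp_pos: [571.1, 42.2, 13.6]
eef_rot: [[0.987, -0.158, -0.002], [-0.158, -0.987, -0.004], [-0.002, 0.005, -1.0]]
contact_force: [-1.2, 0.8, 0.3]
gripper_width: 0.289
```

Run:
```python
from h import *
f,K,Rc,c=snap('side','s10.png'); o=env.observe(); print(o['time'],o['tcp_pos'],o['contact_force'],o['eef_rot'].round(3)[:,0],o['gripper_width'],o['joint_pos'].round(2))
cv2.imwrite('pics/s10.png',cv2.resize(cv2.imread('pics/s10.png')[140:260,230:390],(800,600)))
u=np.array([.987,-.159]); print((o['tcp_pos'][:2]-[627.4,32.5])@u)
```

```text
15.5167 [572.39786155  41.9145944   13.76349054] [-0.08357821 -0.13289589 -0.19821985] [ 0.987 -0.159  0.   ] 0.2928825939028631 [ 0.27  0.42 -0.46  1.85  0.24  0.92 -2.03]
-55.78403115658133
```

View pics/s10.png

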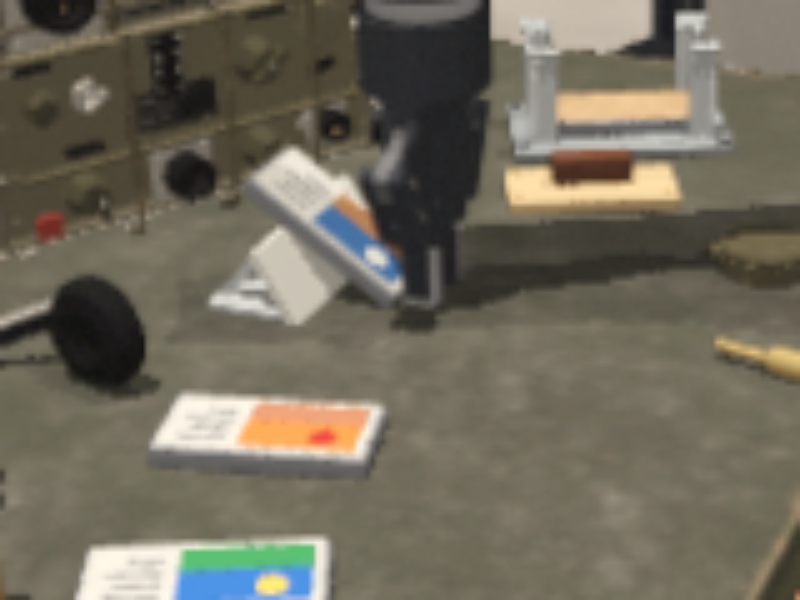

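Call:
{"fn": "send_rows", "kwargs": {"moves": [{"tx": 0.0049, "ty": -0.0008, "tz": -0.001, "ax": 0, "ay": 0, "az": 0, "claw": 0.025}, {"tx": 0.0099, "ty": -0.0016, "tz": -0.001, "ax": 0, "ay": 0, "az": 0, "claw": 0.025}, {"tx": 0.0138, "ty": -0.0022, "tz": -0.001, "ax": 0, "ay": 0, "az": 0, "claw": 0.025}, {"tx": 0.0178, "ty": -0.0029, "tz": -0.001, "ax": 0, "ay": 0, "az": 0, "claw": 0.025}, {"tx": 0.0217, "ty": -0.0035, "tz": -0.001, "ax": 0, "ay": 0, "az": 0, "claw": 0.025}, {"tx": 0.0247, "ty": -0.004, "tz": -0.001, "ax": 0, "ay": 0, "az": 0, "claw": 0.025}, {"tx": 0.0276, "ty": -0.0045, "tz": -0.001, "ax": 0, "ay": 0, "az": 0, "claw": 0.025}, {"tx": 0.0296, "ty": -0.0048, "tz": -0.001, "ax": 0, "ay": 0, "az": 0, "claw": 0.025}, {"tx": 0.0306, "ty": -0.005, "tz": -0.001, "ax": 0, "ay": 0, "az": 0, "claw": 0.025}]}}

```text
time: 16.27
tcp_pos: [603.2, 36.8, 12.7]
eef_rot: [[0.987, -0.159, -0.001], [-0.159, -0.987, -0.004], [0.0, 0.004, -1.0]]
contact_force: [-1.5, 1.6, -0.6]
gripper_width: 0.292
```

```bash
cat > side.py <<'E'
from h import *
import sys
n=sys.argv[1]; x,y=[int(v) for v in sys.argv[2:4]] if len(sys.argv)>3 else (230,140)
f,K,Rc,c=snap('side',n); o=env.observe(); print(o['time'],o['tcp_pos'].round(1),o['contact_force'].round(1),o['eef_rot'].round(3)[:,0],o['gripper_width'].round(3),o['joint_pos'].round(2))
cv2.imwrite('pics/'+n,cv2.resize(cv2.imread('pics/'+n)[y:y+120,x:x+160],(800,600)))
u=np.array([.987,-.159]); v=np.array([.159,.987]); r=o['tcp_pos'][:2]-[627.4,32.5]; print('fence frame',(r@u).round(1),(r@v).round(1))
E
python3 side.py s11.png
```

```text
Traceback (most recent call last):
  File "side.py", line 4, in <module>
    f,K,Rc,c=snap('side',n); o=env.observe(); print(o['time'],o['tcp_pos'].round(1),o['contact_force'].round(1),o['eef_rot'].round(3)[:,0],o['gripper_width'].round(3),o['joint_pos'].round(2))
                                                                                                                                           ^^^^^^^^^^^^^^^^^^^^^^^^
AttributeError: 'float' object has no attribute 'round'
```

View pics/s11.png

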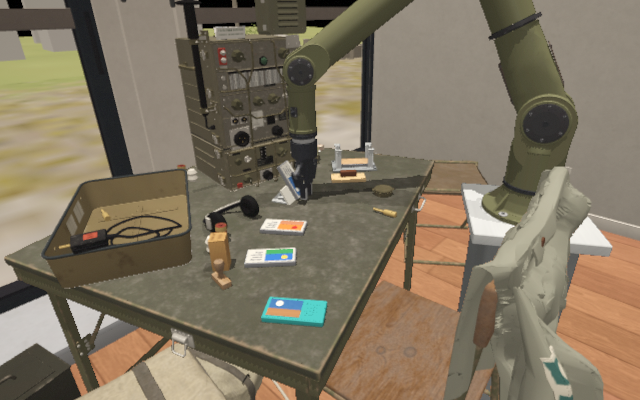

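```bash
sed -i "s/o\['gripper_width'\].round(3)/round(o['gripper_width'],3)/" side.py; python3 side.py s11b.png
```

```text
16.3667 [603.3  36.9  12.8] [-1.  -0.3  0.2] [ 0.987 -0.159  0.   ] 0.295 [ 0.26  0.48 -0.45  1.78  0.25  0.94 -2.02]
fence frame -24.5 0.5
```

View pics/s11b.png

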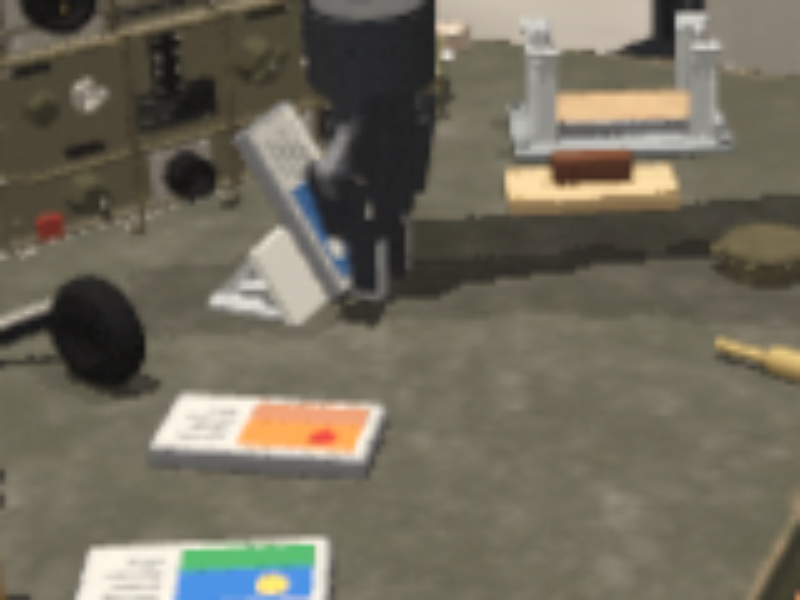

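Call:
{"fn": "send_rows", "kwargs": {"moves": [{"tx": 0.002, "ty": -0.0003, "tz": 0, "ax": 0, "ay": 0, "az": 0, "claw": 0.025}, {"tx": 0.004, "ty": -0.0006, "tz": 0, "ax": 0, "ay": 0, "az": 0, "claw": 0.025}, {"tx": 0.005, "ty": -0.0008, "tz": 0, "ax": 0, "ay": 0, "az": 0, "claw": 0.025}]}}

```text
time: 16.62
tcp_pos: [605.0, 36.7, 12.4]
eef_rot: [[0.987, -0.159, -0.008], [-0.159, -0.987, -0.004], [-0.007, 0.006, -1.0]]
contact_force: [-11.6, 1.6, 7.0]
gripper_width: 0.294
```

```bash
python3 side.py s12.png
```

```text
16.6667 [604.9  36.7  12.4] [-9.2  1.   5.9] [ 0.987 -0.159 -0.007] 0.29 [ 0.26  0.49 -0.45  1.77  0.25  0.96 -2.02]
fence frame -22.8 0.6
```

View pics/s12.png

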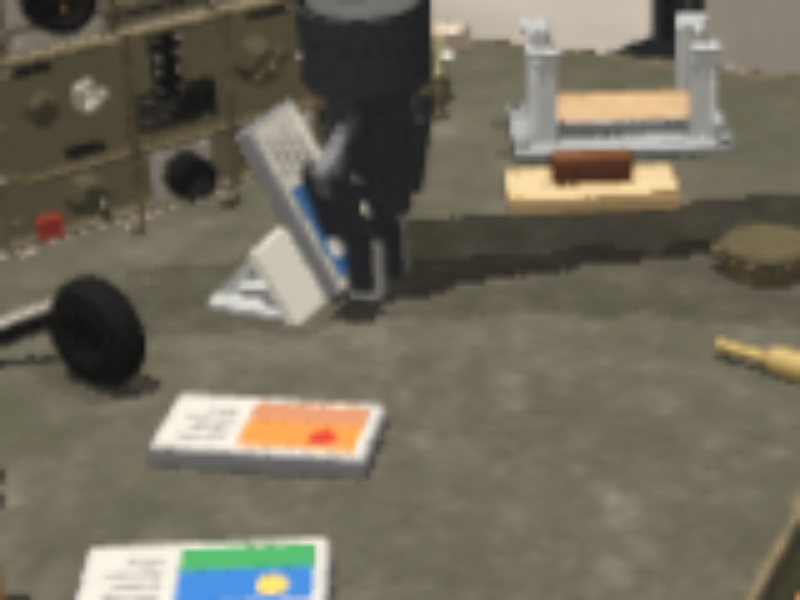

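Run:
```python
from h import *
import cv2
f,K,Rc,c=snap('side','tmp.png')
for p in [(230,191.6),(270,178),(308,166),(224,186)]: 
    X=ray(K,Rc,c,*p,0); r=X[:2]-[627.4,32.5]; print(X.round(),(r@[.987,-.159]).round(),(r@[.159,.987]).round())
```

```text
[843.  44.   0.] 211.0 45.0
[759. -81.  -0.] 148.0 -91.0
[ 664. -210.    0.] 75.0 -234.0
[881.   7.   0.] 255.0 16.0
```

Call:
{"fn": "send_rows", "kwargs": {"moves": [{"tx": -0.02, "ty": 0.003, "tz": 0, "ax": 0, "ay": 0, "az": 0, "claw": 0.02}, {"tx": -0.05, "ty": 0.008, "tz": 0.0, "ax": 0, "ay": 0, "az": 0, "claw": 0.02}, {"tx": -0.07, "ty": 0.011, "tz": 0.03, "ax": 0, "ay": 0, "az": 0, "claw": 0.02}, {"tx": -0.07, "ty": 0.011, "tz": 0.07, "ax": 0, "ay": 0, "az": 0, "claw": 0.02}, {"tx": -0.07, "ty": 0.011, "tz": 0.11, "ax": 0, "ay": 0, "az": 0, "claw": 0.02}, {"tx": -0.07, "ty": 0.011, "tz": 0.15, "ax": 0, "ay": 0, "az": 0, "claw": 0.02}, {"tx": -0.07, "ty": 0.011, "tz": 0.16, "ax": 0, "ay": 0, "az": 0, "claw": 0.02}]}}

```text
time: 17.3
tcp_pos: [539.1, 48.4, 180.1]
eef_rot: [[0.987, -0.158, 0.005], [-0.158, -0.987, -0.005], [0.006, 0.004, -1.0]]
contact_force: [1.1, 0.9, 0.8]
gripper_width: 0.23
```

```bash
python3 side.py s13.png
python3 - <<'E'
from h import *
snap('wrist','w13.png')
E
```

```text
17.35 [539.2  48.2 179.6] [0.9 0.  1.4] [ 0.987 -0.159  0.006] 0.238 [ 0.33  0.16 -0.52  1.79  0.09  1.2  -1.94]
fence frame -89.6 1.5
```

View pics/s13.png

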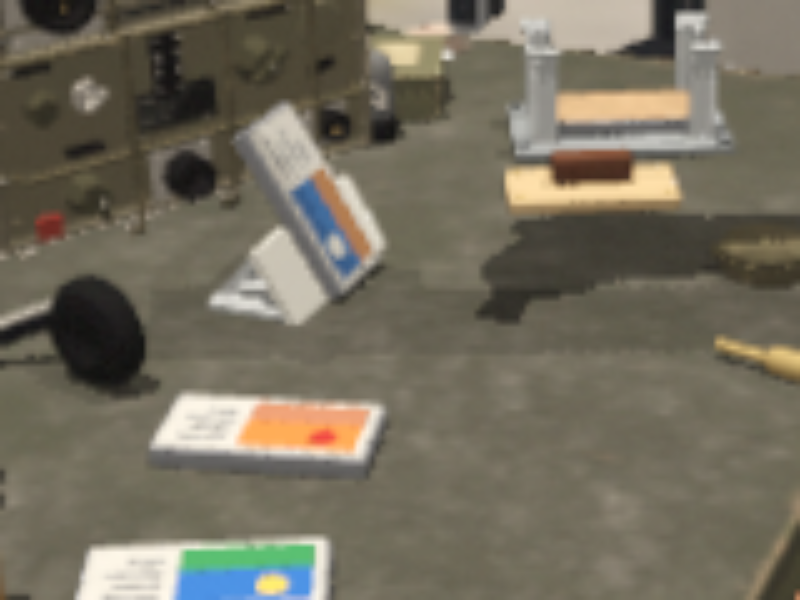

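View pics/w13.png

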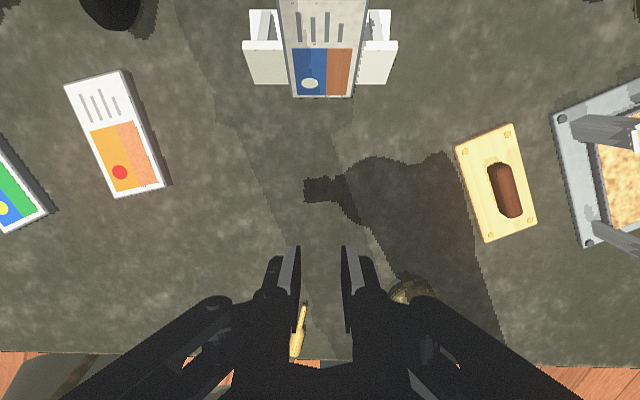

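Call:
{"fn": "send_rows", "kwargs": {"moves": [{"tx": 0.02, "ty": -0.003, "tz": 0, "ax": 0, "ay": 0, "az": 0.12, "claw": 0}, {"tx": 0.04, "ty": -0.006, "tz": 0, "ax": 0, "ay": 0, "az": 0.24, "claw": 0}, {"tx": 0.05, "ty": -0.008, "tz": 0, "ax": 0, "ay": 0, "az": 0.36, "claw": 0}, {"tx": 0.06, "ty": -0.01, "tz": 0, "ax": 0, "ay": 0, "az": 0.48, "claw": 0}, {"tx": 0.07, "ty": -0.012, "tz": 0, "ax": 0, "ay": 0, "az": 0.6, "claw": 0}, {"tx": 0.08, "ty": -0.013, "tz": 0, "ax": 0, "ay": 0, "az": 0.72, "claw": 0}, {"tx": 0.09, "ty": -0.015, "tz": 0, "ax": 0, "ay": 0, "az": 0.84, "claw": 0}, {"tx": 0.1, "ty": -0.017, "tz": 0, "ax": 0, "ay": 0, "az": 0.96, "claw": 0}, {"tx": 0.12, "ty": -0.02, "tz": 0, "ax": 0, "ay": 0, "az": 1.08, "claw": 0}, {"tx": 0.14, "ty": -0.024, "tz": 0, "ax": 0, "ay": 0, "az": 1.2, "claw": 0}, {"tx": 0.16, "ty": -0.027, "tz": 0, "ax": 0, "ay": 0, "az": 1.32, "claw": 0}, {"tx": 0.175, "ty": -0.029, "tz": 0, "ax": 0, "ay": 0, "az": 1.44, "claw": 0}, {"tx": 0.175, "ty": -0.029, "tz": 0, "ax": 0, "ay": 0, "az": 1.57, "claw": 0}, {"tx": 0.175, "ty": -0.029, "tz": 0, "ax": 0, "ay": 0, "az": 1.57, "claw": 0}]}}

```text
time: 18.57
tcp_pos: [712.8, 18.6, 173.6]
eef_rot: [[0.157, 0.988, 0.002], [0.988, -0.157, 0.002], [0.002, 0.002, -1.0]]
contact_force: [-0.1, 0.4, 0.4]
gripper_width: 0.002
```

```bash
python3 side.py s14.png
```

```text
18.6167 [712.3  19.  174.1] [-0.3 -0.  -0.4] [0.161 0.987 0.002] 0.001 [ 0.39  0.58 -0.68  1.34  0.36  1.34 -0.45]
fence frame 85.9 0.2
```

View pics/s14.png

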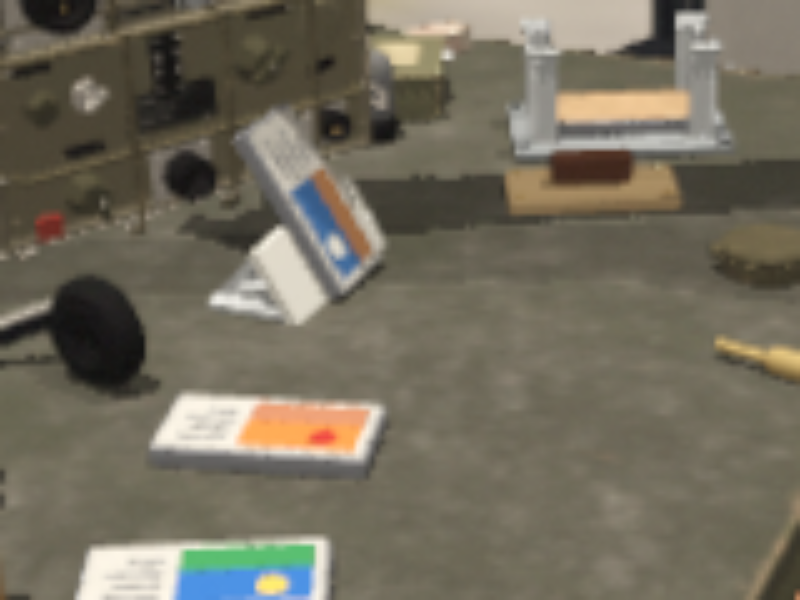

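Call:
{"fn": "send_rows", "kwargs": {"moves": [{"tx": 0.004, "ty": 0, "tz": -0.03, "ax": 0, "ay": 0, "az": 0, "claw": 0}, {"tx": 0.004, "ty": 0, "tz": -0.06, "ax": 0, "ay": 0, "az": 0, "claw": 0}, {"tx": 0.004, "ty": 0, "tz": -0.078, "ax": 0, "ay": 0, "az": 0, "claw": 0}, {"tx": 0.004, "ty": 0, "tz": -0.084, "ax": 0, "ay": 0, "az": 0, "claw": 0}, {"tx": 0.004, "ty": 0, "tz": -0.084, "ax": 0, "ay": 0, "az": 0, "claw": 0}]}}

```text
time: 19.03
tcp_pos: [711.3, 20.1, 85.3]
eef_rot: [[0.163, 0.987, -0.009], [0.987, -0.163, 0.002], [0.001, -0.009, -1.0]]
contact_force: [-6.4, 1.0, -4.0]
gripper_width: 0.0
```

```bash
python3 side.py s15.png
```

```text
19.0833 [711.3  20.2  86. ] [-7.2 -0.2 -2.9] [0.163 0.987 0.001] 0.0 [ 0.38  0.65 -0.65  1.42  0.4   1.21 -0.48]
fence frame 84.8 1.2
```

View pics/s15.png

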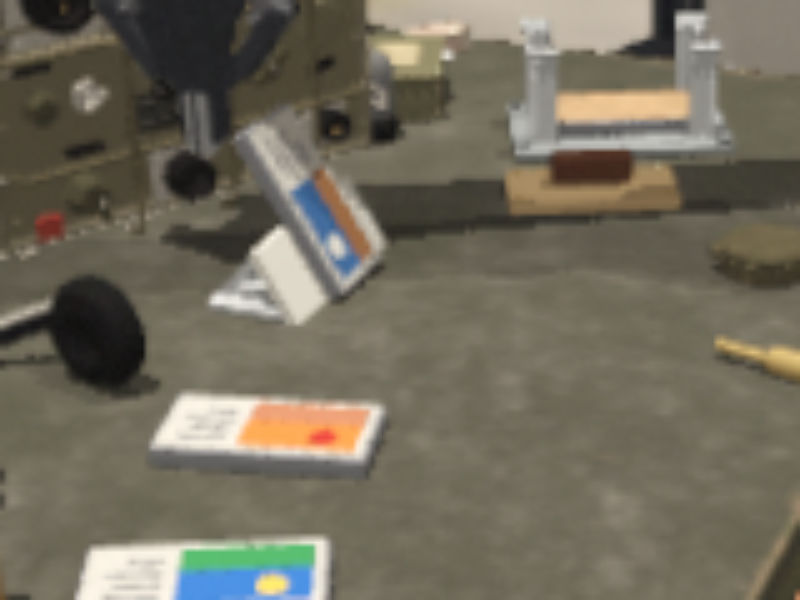

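Call:
{"fn": "send_rows", "kwargs": {"moves": [{"tx": -0.006, "ty": 0.001, "tz": 0.001, "ax": 0, "ay": 0, "az": 0, "claw": 0}, {"tx": -0.012, "ty": 0.002, "tz": 0.001, "ax": 0, "ay": 0, "az": 0, "claw": 0}, {"tx": -0.016, "ty": 0.0026, "tz": 0.001, "ax": 0, "ay": 0, "az": 0, "claw": 0}, {"tx": -0.02, "ty": 0.0032, "tz": 0.001, "ax": 0, "ay": 0, "az": 0, "claw": 0}, {"tx": -0.024, "ty": 0.0038, "tz": 0.001, "ax": 0, "ay": 0, "az": 0, "claw": 0}, {"tx": -0.028, "ty": 0.0045, "tz": 0.001, "ax": 0, "ay": 0, "az": 0, "claw": 0}, {"tx": -0.032, "ty": 0.0051, "tz": 0.001, "ax": 0, "ay": 0, "az": 0, "claw": 0}, {"tx": -0.036, "ty": 0.0058, "tz": 0.001, "ax": 0, "ay": 0, "az": 0, "claw": 0}, {"tx": -0.04, "ty": 0.0064, "tz": 0.001, "ax": 0, "ay": 0, "az": 0, "claw": 0}]}}

```text
time: 19.83
tcp_pos: [670.9, 26.6, 87.0]
eef_rot: [[0.163, 0.987, -0.009], [0.987, -0.163, 0.002], [0.001, -0.009, -1.0]]
contact_force: [0.3, 0.2, 0.1]
gripper_width: 0.003
```

```bash
python3 side.py s16.png
```

```text
19.8833 [670.1  26.9  86.9] [-0.5  0.3 -0.6] [0.162 0.987 0.   ] 0.002 [ 0.41  0.57 -0.67  1.54  0.37  1.17 -0.49]
fence frame 43.0 1.3
```

View pics/s16.png

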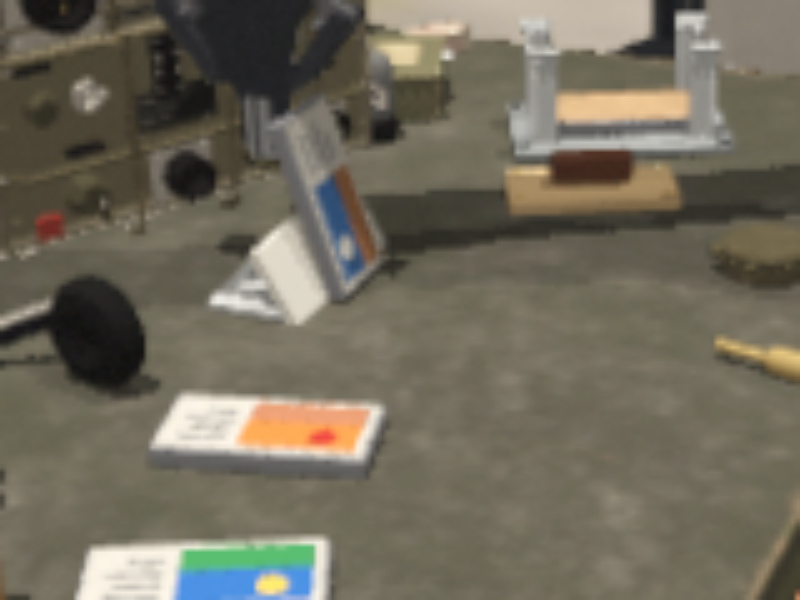

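Call:
{"fn": "send_rows", "kwargs": {"moves": [{"tx": -0.004, "ty": 0.0006, "tz": 0, "ax": 0, "ay": 0, "az": 0, "claw": 0}, {"tx": -0.008, "ty": 0.0013, "tz": 0, "ax": 0, "ay": 0, "az": 0, "claw": 0}, {"tx": -0.012, "ty": 0.0019, "tz": 0, "ax": 0, "ay": 0, "az": 0, "claw": 0}, {"tx": -0.016, "ty": 0.0026, "tz": 0, "ax": 0, "ay": 0, "az": 0, "claw": 0}, {"tx": -0.02, "ty": 0.0032, "tz": 0, "ax": 0, "ay": 0, "az": 0, "claw": 0}, {"tx": -0.024, "ty": 0.0038, "tz": 0, "ax": 0, "ay": 0, "az": 0, "claw": 0}, {"tx": -0.028, "ty": 0.0045, "tz": 0, "ax": 0, "ay": 0, "az": 0, "claw": 0}, {"tx": -0.032, "ty": 0.0051, "tz": 0, "ax": 0, "ay": 0, "az": 0, "claw": 0}, {"tx": -0.036, "ty": 0.0058, "tz": 0, "ax": 0, "ay": 0, "az": 0, "claw": 0}, {"tx": -0.04, "ty": 0.0064, "tz": 0, "ax": 0, "ay": 0, "az": 0, "claw": 0}, {"tx": -0.044, "ty": 0.007, "tz": 0, "ax": 0, "ay": 0, "az": 0, "claw": 0}, {"tx": -0.048, "ty": 0.0077, "tz": 0, "ax": 0, "ay": 0, "az": 0, "claw": 0}, {"tx": -0.05, "ty": 0.008, "tz": 0, "ax": 0, "ay": 0, "az": 0, "claw": 0}]}}

```text
time: 20.97
tcp_pos: [619.5, 35.1, 86.9]
eef_rot: [[0.162, 0.987, -0.01], [0.987, -0.162, 0.002], [0.0, -0.01, -1.0]]
contact_force: [0.3, 0.4, 0.8]
gripper_width: -0.002
```

```bash
python3 side.py s17.png
```

```text
21.0167 [619.4  35.1  86.9] [-0.1  0.3  0.3] [0.162 0.987 0.   ] -0.0 [ 0.46  0.48 -0.7   1.67  0.33  1.12 -0.5 ]
fence frame -8.4 1.3
```

View pics/s17.png

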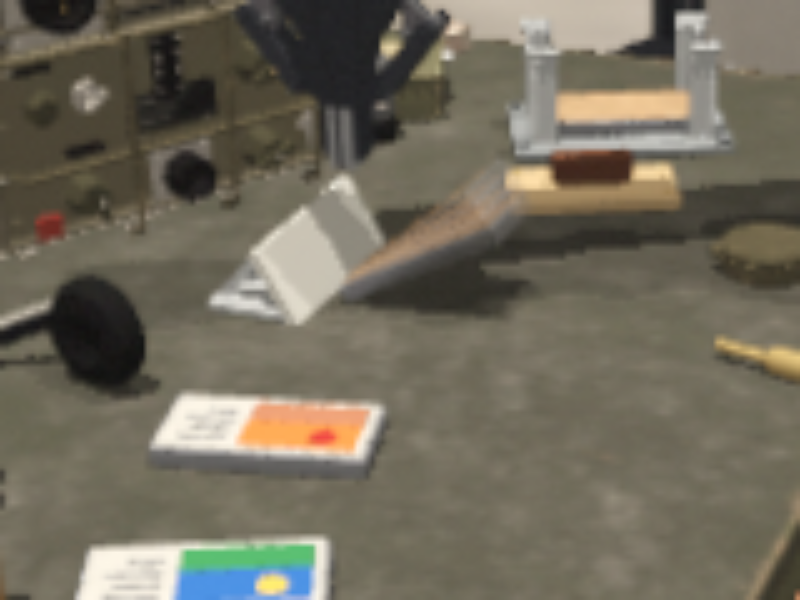

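Call:
{"fn": "send_rows", "kwargs": {"moves": [{"tx": 0, "ty": 0, "tz": 0.02, "ax": 0, "ay": 0, "az": -0.12, "claw": 0}, {"tx": -0.005, "ty": 0.001, "tz": 0.04, "ax": 0, "ay": 0, "az": -0.24, "claw": 0}, {"tx": -0.01, "ty": 0.0016, "tz": 0.06, "ax": 0, "ay": 0, "az": -0.36, "claw": 0.03}, {"tx": -0.02, "ty": 0.003, "tz": 0.07, "ax": 0, "ay": 0, "az": -0.48, "claw": 0.073}, {"tx": -0.03, "ty": 0.005, "tz": 0.07, "ax": 0, "ay": 0, "az": -0.6, "claw": 0.073}, {"tx": -0.04, "ty": 0.006, "tz": 0.07, "ax": 0, "ay": 0, "az": -0.72, "claw": 0.073}, {"tx": -0.05, "ty": 0.008, "tz": 0.07, "ax": 0, "ay": 0, "az": -0.84, "claw": 0.073}, {"tx": -0.06, "ty": 0.01, "tz": 0.07, "ax": 0, "ay": 0, "az": -0.96, "claw": 0.073}, {"tx": -0.065, "ty": 0.01, "tz": 0.07, "ax": 0, "ay": 0, "az": -1.08, "claw": 0.073}, {"tx": -0.065, "ty": 0.01, "tz": 0.07, "ax": 0, "ay": 0, "az": -1.2, "claw": 0.073}, {"tx": -0.065, "ty": 0.01, "tz": 0.07, "ax": 0, "ay": 0, "az": -1.32, "claw": 0.073}, {"tx": -0.065, "ty": 0.01, "tz": 0.07, "ax": 0, "ay": 0, "az": -1.44, "claw": 0.073}, {"tx": -0.065, "ty": 0.01, "tz": 0.07, "ax": 0, "ay": 0, "az": -1.57, "claw": 0.073}, {"tx": -0.065, "ty": 0.01, "tz": 0.07, "ax": 0, "ay": 0, "az": -1.57, "claw": 0.073}]}}

```text
time: 22.18
tcp_pos: [554.4, 45.1, 157.1]
eef_rot: [[0.986, -0.164, 0.002], [-0.164, -0.986, 0.01], [0.001, -0.01, -1.0]]
contact_force: [-0.0, 0.8, -0.5]
gripper_width: 0.855
```

```bash
cat > wr.py <<'E'
from h import *
import sys,pickle
d=snap('wrist',sys.argv[1]); pickle.dump(d,open('w.pkl','wb'))
o=env.observe(); print(o['time'],o['tcp_pos'].round(1),o['contact_force'].round(1),'yaw',round(float(np.arctan2(o['eef_rot'][1,0],o['eef_rot'][0,0])),3),round(o['gripper_width'],3),o['joint_pos'].round(2))
u=np.array([.987,-.159]); v=np.array([.159,.987]); r=o['tcp_pos'][:2]-[627.4,32.5]; print('fence frame',(r@u).round(1),(r@v).round(1))
E
python3 wr.py w18.png
```

```text
22.2333 [554.4  45.2 157.1] [-0.3  0.   0.3] yaw -0.16 0.856 [ 0.35  0.22 -0.53  1.78  0.11  1.17 -1.94]
fence frame -74.1 0.9
```

View pics/w18.png

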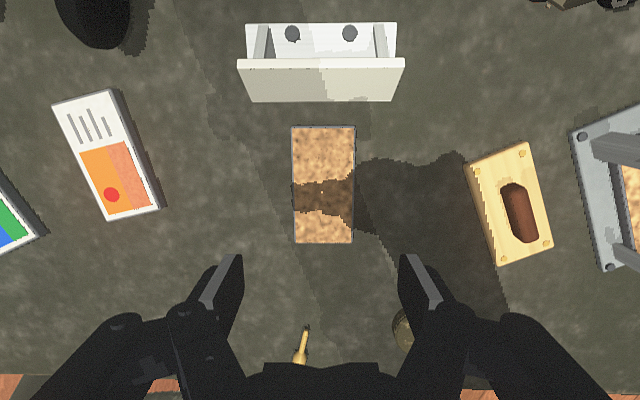

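Run:
```python
from h import *
import pickle
f,K,Rc,c=pickle.load(open('w.pkl','rb'))
P=lambda x,y,z: ray(K,Rc,c,x,y,z)[:2]
print(rect(P,[(291,126),(354.5,126),(352,243),(294,243)],12))
print('b',rect(P,[(52,103),(113,89),(160,208),(108,221)],12))
print('cover',rect(P,[(468,165),(527,141),(553,245),(498,265)],10))
```

```text
(array([553.2,  44.6]), np.float64(-9.2), [108.8, 53.5, 108.6, 54.9])
b (array([609.6, 224.6]), np.float64(3.4), [108.6, 54.4, 106.0, 52.4])
cover (array([ 507.2, -122.7]), np.float64(14.4), [107.7, 51.7, 107.5, 52.9])
```

Call:
{"fn": "send_rows", "kwargs": {"moves": [{"tx": -0.001, "ty": -0.0005, "tz": -0.04, "ax": 0, "ay": 0, "az": 0, "claw": 0.073}, {"tx": -0.001, "ty": -0.0005, "tz": -0.08, "ax": 0, "ay": 0, "az": 0, "claw": 0.073}, {"tx": -0.001, "ty": -0.0005, "tz": -0.115, "ax": 0, "ay": 0, "az": 0, "claw": 0.073}, {"tx": -0.001, "ty": -0.0005, "tz": -0.138, "ax": 0, "ay": 0, "az": 0, "claw": 0.073}, {"tx": -0.001, "ty": -0.0005, "tz": -0.145, "ax": 0, "ay": 0, "az": 0, "claw": 0.073}, {"tx": -0.001, "ty": -0.0005, "tz": -0.145, "ax": 0, "ay": 0, "az": 0, "claw": 0.073}, {"tx": -0.001, "ty": -0.0005, "tz": -0.145, "ax": 0, "ay": 0, "az": 0, "claw": 0.04}, {"tx": -0.001, "ty": -0.0005, "tz": -0.145, "ax": 0, "ay": 0, "az": 0, "claw": 0.04}, {"tx": -0.001, "ty": -0.0005, "tz": -0.145, "ax": 0, "ay": 0, "az": 0, "claw": 0.04}, {"tx": -0.001, "ty": -0.0005, "tz": -0.145, "ax": 0, "ay": 0, "az": 0, "claw": 0.04}, {"tx": -0.001, "ty": -0.0005, "tz": -0.145, "ax": 0, "ay": 0, "az": 0, "claw": 0.04}]}}

```text
time: 23.15
tcp_pos: [555.3, 44.9, 14.3]
eef_rot: [[0.987, -0.159, 0.006], [-0.159, -0.987, 0.01], [0.005, -0.011, -1.0]]
contact_force: [-1.1, -0.2, 6.9]
gripper_width: 0.632
```

Call:
{"fn": "send_rows", "kwargs": {"moves": [{"tx": 0, "ty": 0, "tz": 0.03, "ax": 0, "ay": 0, "az": 0, "claw": 0.04}, {"tx": 0, "ty": 0, "tz": 0.07, "ax": 0, "ay": 0, "az": 0, "claw": 0.04}, {"tx": 0, "ty": -0.01, "tz": 0.105, "ax": 0, "ay": 0, "az": 0, "claw": 0.04}, {"tx": -0.048, "ty": -0.286, "tz": 0.12, "ax": 0, "ay": 0, "az": 0.422, "claw": 0.04}, {"tx": -0.048, "ty": -0.286, "tz": 0.12, "ax": 0, "ay": 0, "az": 0.422, "claw": 0.04}, {"tx": -0.048, "ty": -0.286, "tz": 0.12, "ax": 0, "ay": 0, "az": 0.422, "claw": 0.04}, {"tx": -0.048, "ty": -0.286, "tz": 0.12, "ax": 0, "ay": 0, "az": 0.422, "claw": 0.04}, {"tx": -0.048, "ty": -0.286, "tz": 0.12, "ax": 0, "ay": 0, "az": 0.422, "claw": 0.04}, {"tx": -0.048, "ty": -0.286, "tz": 0.12, "ax": 0, "ay": 0, "az": 0.422, "claw": 0.04}, {"tx": -0.048, "ty": -0.286, "tz": 0.12, "ax": 0, "ay": 0, "az": 0.422, "claw": 0.04}, {"tx": -0.048, "ty": -0.286, "tz": 0.12, "ax": 0, "ay": 0, "az": 0.422, "claw": 0.04}, {"tx": -0.048, "ty": -0.286, "tz": 0.12, "ax": 0, "ay": 0, "az": 0.422, "claw": 0.04}, {"tx": -0.048, "ty": -0.286, "tz": 0.12, "ax": 0, "ay": 0, "az": 0.422, "claw": 0.04}]}}

```text
time: 24.23
tcp_pos: [507.2, -241.0, 134.5]
eef_rot: [[0.966, 0.258, 0.002], [0.258, -0.966, 0.012], [0.005, -0.011, -1.0]]
contact_force: [0.8, 0.4, -0.6]
gripper_width: 0.628
```

```bash
python3 wr.py w19.png
```

```text
24.2833 [ 507.6 -239.8  134.4] [ 0.1  0.2 -0.4] yaw 0.264 0.632 [ 0.76  0.24 -0.41  1.79  0.09  1.13 -0.98]
fence frame -74.9 -287.8
```

View pics/w19.png

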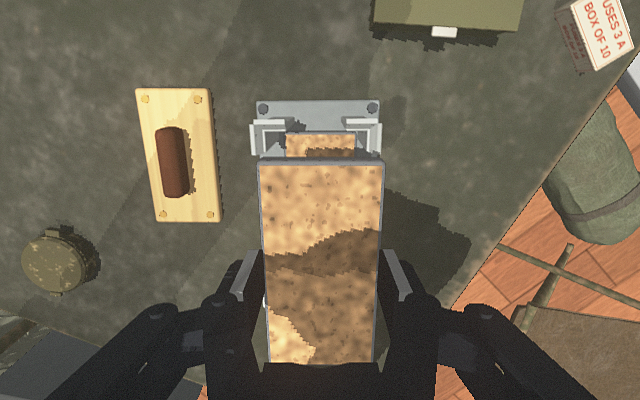

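Call:
{"fn": "send_rows", "kwargs": {"moves": [{"tx": -0.0005, "ty": -0.001, "tz": -0.03, "ax": 0, "ay": 0, "az": 0, "claw": 0.04}, {"tx": -0.0005, "ty": -0.001, "tz": -0.055, "ax": 0, "ay": 0, "az": 0, "claw": 0.04}, {"tx": -0.0005, "ty": -0.001, "tz": -0.075, "ax": 0, "ay": 0, "az": 0, "claw": 0.04}, {"tx": -0.0005, "ty": -0.001, "tz": -0.09, "ax": 0, "ay": 0, "az": 0, "claw": 0.04}, {"tx": -0.0005, "ty": -0.001, "tz": -0.097, "ax": 0, "ay": 0, "az": 0, "claw": 0.04}, {"tx": -0.0005, "ty": -0.001, "tz": -0.099, "ax": 0, "ay": 0, "az": 0, "claw": 0.04}, {"tx": -0.0005, "ty": -0.001, "tz": -0.0995, "ax": 0, "ay": 0, "az": 0, "claw": 0.04}]}}

```text
time: 24.87
tcp_pos: [507.8, -239.6, 35.2]
eef_rot: [[0.965, 0.263, 0.002], [0.263, -0.965, 0.013], [0.006, -0.012, -1.0]]
contact_force: [-0.2, 0.8, -1.3]
gripper_width: 0.629
```

Call:
{"fn": "send_rows", "kwargs": {"moves": [{"tx": 0, "ty": 0, "tz": 0, "ax": 0, "ay": 0, "az": 0, "claw": 0.073}, {"tx": 0, "ty": 0, "tz": 0, "ax": 0, "ay": 0, "az": 0, "claw": 0.073}, {"tx": 0, "ty": 0, "tz": 0, "ax": 0, "ay": 0, "az": 0, "claw": 0.073}, {"tx": 0, "ty": 0, "tz": 0.03, "ax": 0, "ay": 0, "az": 0, "claw": 0.073}, {"tx": 0, "ty": 0, "tz": 0.07, "ax": 0, "ay": 0, "az": 0, "claw": 0.073}, {"tx": 0, "ty": 0, "tz": 0.11, "ax": 0, "ay": 0, "az": 0, "claw": 0.073}, {"tx": 0, "ty": 0.01, "tz": 0.12, "ax": 0, "ay": 0, "az": 0, "claw": 0.073}]}}

```text
time: 25.45
tcp_pos: [511.2, -233.1, 162.7]
eef_rot: [[0.966, 0.26, 0.013], [0.26, -0.966, 0.006], [0.014, -0.003, -1.0]]
contact_force: [0.7, -1.0, 0.3]
gripper_width: 0.856
```

```bash
python3 wr.py w20.png
```

```text
25.5 [ 511.7 -229.3  162.5] [ 0.7  0.7 -0.3] yaw 0.266 0.855 [ 0.76  0.21 -0.42  1.77  0.08  1.17 -0.99]
fence frame -72.6 -276.8
```

View pics/w20.png

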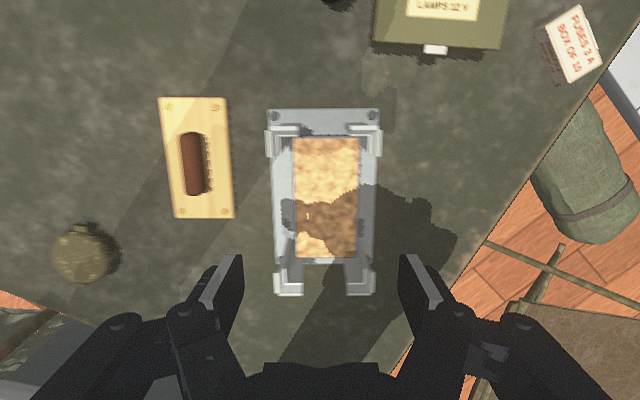

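Call:
{"fn": "send_rows", "kwargs": {"moves": [{"tx": 0.097, "ty": 0.454, "tz": -0.01, "ax": 0, "ay": 0, "az": -0.2, "claw": 0.073}, {"tx": 0.097, "ty": 0.454, "tz": -0.01, "ax": 0, "ay": 0, "az": -0.2, "claw": 0.073}, {"tx": 0.097, "ty": 0.454, "tz": -0.01, "ax": 0, "ay": 0, "az": -0.2, "claw": 0.073}, {"tx": 0.097, "ty": 0.454, "tz": -0.01, "ax": 0, "ay": 0, "az": -0.2, "claw": 0.073}, {"tx": 0.097, "ty": 0.454, "tz": -0.01, "ax": 0, "ay": 0, "az": -0.2, "claw": 0.073}, {"tx": 0.097, "ty": 0.454, "tz": -0.01, "ax": 0, "ay": 0, "az": -0.2, "claw": 0.073}, {"tx": 0.097, "ty": 0.454, "tz": -0.01, "ax": 0, "ay": 0, "az": -0.2, "claw": 0.073}, {"tx": 0.097, "ty": 0.454, "tz": -0.01, "ax": 0, "ay": 0, "az": -0.2, "claw": 0.073}, {"tx": 0.097, "ty": 0.454, "tz": -0.01, "ax": 0, "ay": 0, "az": -0.2, "claw": 0.073}, {"tx": 0.097, "ty": 0.454, "tz": -0.01, "ax": 0, "ay": 0, "az": -0.2, "claw": 0.073}, {"tx": 0.097, "ty": 0.454, "tz": -0.01, "ax": 0, "ay": 0, "az": -0.2, "claw": 0.073}, {"tx": 0.097, "ty": 0.454, "tz": -0.01, "ax": 0, "ay": 0, "az": -0.2, "claw": 0.073}, {"tx": 0.097, "ty": 0.454, "tz": -0.02, "ax": 0, "ay": 0, "az": -0.2, "claw": 0.073}, {"tx": 0.097, "ty": 0.454, "tz": -0.02, "ax": 0, "ay": 0, "az": -0.2, "claw": 0.073}]}}

```text
time: 26.67
tcp_pos: [607.4, 224.5, 139.9]
eef_rot: [[0.998, 0.068, 0.011], [0.068, -0.998, 0.004], [0.011, -0.003, -1.0]]
contact_force: [0.2, -1.6, 0.3]
gripper_width: 0.855
```

```bash
python3 wr.py w21.png
```

```text
26.7167 [607.9 222.7 140.4] [-0.7 -0.8 -0.2] yaw 0.065 0.854 [ 0.09  0.44 -0.62  1.58  0.27  1.2  -2.09]
fence frame -49.5 184.6
```

View pics/w21.png

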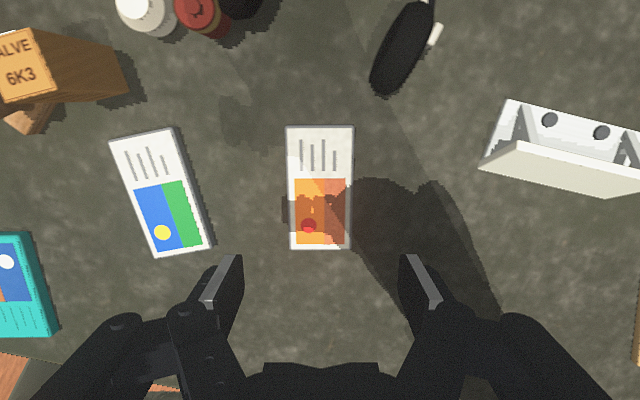

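Call:
{"fn": "send_rows", "kwargs": {"moves": [{"tx": 0.001, "ty": 0.001, "tz": -0.04, "ax": 0, "ay": 0, "az": 0, "claw": 0.073}, {"tx": 0.001, "ty": 0.001, "tz": -0.075, "ax": 0, "ay": 0, "az": 0, "claw": 0.073}, {"tx": 0.001, "ty": 0.001, "tz": -0.105, "ax": 0, "ay": 0, "az": 0, "claw": 0.073}, {"tx": 0.001, "ty": 0.001, "tz": -0.122, "ax": 0, "ay": 0, "az": 0, "claw": 0.073}, {"tx": 0.001, "ty": 0.001, "tz": -0.128, "ax": 0, "ay": 0, "az": 0, "claw": 0.073}, {"tx": 0.001, "ty": 0.001, "tz": -0.128, "ax": 0, "ay": 0, "az": 0, "claw": 0.073}, {"tx": 0.001, "ty": 0.001, "tz": -0.128, "ax": 0, "ay": 0, "az": 0, "claw": 0.04}, {"tx": 0.001, "ty": 0.001, "tz": -0.128, "ax": 0, "ay": 0, "az": 0, "claw": 0.04}, {"tx": 0.001, "ty": 0.001, "tz": -0.128, "ax": 0, "ay": 0, "az": 0, "claw": 0.04}, {"tx": 0.001, "ty": 0.001, "tz": -0.128, "ax": 0, "ay": 0, "az": 0, "claw": 0.04}, {"tx": 0.001, "ty": 0.001, "tz": -0.128, "ax": 0, "ay": 0, "az": 0, "claw": 0.04}]}}

```text
time: 27.63
tcp_pos: [610.6, 223.9, 14.9]
eef_rot: [[0.998, 0.065, 0.015], [0.065, -0.998, 0.004], [0.015, -0.003, -1.0]]
contact_force: [-0.9, -1.3, 6.7]
gripper_width: 0.629
```

Call:
{"fn": "send_rows", "kwargs": {"moves": [{"tx": 0.0, "ty": 0, "tz": 0.03, "ax": 0, "ay": 0, "az": 0, "claw": 0.04}, {"tx": -0.005, "ty": 0, "tz": 0.065, "ax": 0, "ay": 0, "az": 0, "claw": 0.04}, {"tx": -0.052, "ty": -0.18, "tz": 0.08, "ax": -0.004, "ay": 0.015, "az": -0.225, "claw": 0.04}, {"tx": -0.052, "ty": -0.18, "tz": 0.08, "ax": -0.004, "ay": 0.015, "az": -0.225, "claw": 0.04}, {"tx": -0.052, "ty": -0.18, "tz": 0.08, "ax": -0.004, "ay": 0.015, "az": -0.225, "claw": 0.04}, {"tx": -0.052, "ty": -0.18, "tz": 0.08, "ax": -0.004, "ay": 0.015, "az": -0.225, "claw": 0.04}, {"tx": -0.052, "ty": -0.18, "tz": 0.08, "ax": -0.004, "ay": 0.015, "az": -0.225, "claw": 0.04}, {"tx": -0.052, "ty": -0.18, "tz": 0.08, "ax": -0.004, "ay": 0.015, "az": -0.225, "claw": 0.04}, {"tx": -0.052, "ty": -0.18, "tz": 0.045, "ax": -0.004, "ay": 0.015, "az": -0.225, "claw": 0.04}, {"tx": -0.052, "ty": -0.18, "tz": 0.015, "ax": -0.004, "ay": 0.015, "az": -0.225, "claw": 0.04}, {"tx": -0.052, "ty": -0.18, "tz": 0.002, "ax": -0.004, "ay": 0.015, "az": -0.225, "claw": 0.04}, {"tx": -0.052, "ty": -0.18, "tz": -0.001, "ax": -0.004, "ay": 0.015, "az": -0.225, "claw": 0.04}, {"tx": -0.052, "ty": -0.18, "tz": -0.001, "ax": -0.004, "ay": 0.015, "az": -0.225, "claw": 0.04}]}}

```text
time: 28.72
tcp_pos: [557.8, 44.6, 14.0]
eef_rot: [[0.987, -0.158, -0.002], [-0.158, -0.987, -0.002], [-0.002, 0.003, -1.0]]
contact_force: [-0.4, -0.6, -0.9]
gripper_width: 0.631
```

```bash
python3 wr.py w22.png
```

```text
28.7667 [558.7  44.8  14.2] [ 0.9  0.6 -1.9] yaw -0.159 0.635 [ 0.32  0.41 -0.52  1.88  0.25  0.91 -2.05]
fence frame -69.8 1.2
```

View pics/w22.png

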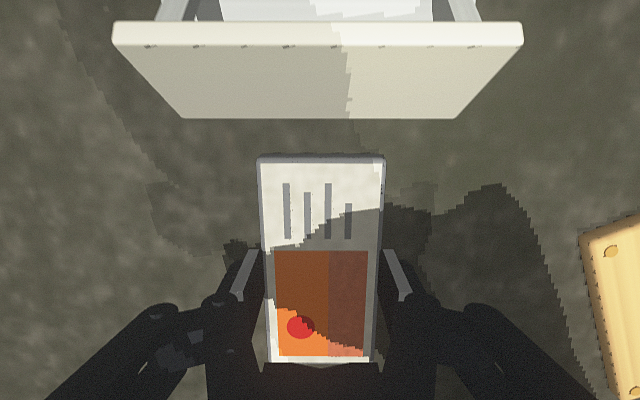

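Same as before; release and move behind it.

Call:
{"fn": "send_rows", "kwargs": {"moves": [{"tx": 0, "ty": 0, "tz": 0, "ax": 0, "ay": 0, "az": 0, "claw": 0.074}, {"tx": 0, "ty": 0, "tz": 0, "ax": 0, "ay": 0, "az": 0, "claw": 0.074}, {"tx": 0, "ty": 0, "tz": 0, "ax": 0, "ay": 0, "az": 0, "claw": 0.074}, {"tx": 0, "ty": 0, "tz": 0.03, "ax": 0, "ay": 0, "az": 0, "claw": 0.074}, {"tx": 0, "ty": 0, "tz": 0.05, "ax": 0, "ay": 0, "az": 0, "claw": 0.05}, {"tx": -0.035, "ty": 0.006, "tz": 0.05, "ax": 0, "ay": 0, "az": 0, "claw": 0.03}, {"tx": -0.075, "ty": 0.012, "tz": 0.05, "ax": 0, "ay": 0, "az": 0, "claw": 0.025}, {"tx": -0.075, "ty": 0.012, "tz": 0.05, "ax": 0, "ay": 0, "az": 0, "claw": 0.025}, {"tx": -0.075, "ty": 0.012, "tz": 0.02, "ax": 0, "ay": 0, "az": 0, "claw": 0.025}, {"tx": -0.075, "ty": 0.012, "tz": 0.004, "ax": 0, "ay": 0, "az": 0, "claw": 0.025}, {"tx": -0.075, "ty": 0.012, "tz": 0.0, "ax": 0, "ay": 0, "az": 0, "claw": 0.025}, {"tx": -0.075, "ty": 0.012, "tz": -0.001, "ax": 0, "ay": 0, "az": 0, "claw": 0.025}]}}

```text
time: 29.77
tcp_pos: [482.9, 56.9, 12.5]
eef_rot: [[0.987, -0.158, -0.002], [-0.158, -0.987, -0.002], [-0.002, 0.002, -1.0]]
contact_force: [-0.4, 0.5, 0.4]
gripper_width: 0.295
```

```bash
python3 side.py s23.png
```

```text
29.8167 [483.7  57.1  13.2] [-0.  -0.2 -0.1] [ 0.987 -0.158 -0.   ] 0.291 [ 0.34  0.28 -0.56  2.06  0.2   0.86 -2.06]
fence frame -145.7 1.4
```

View pics/s23.png

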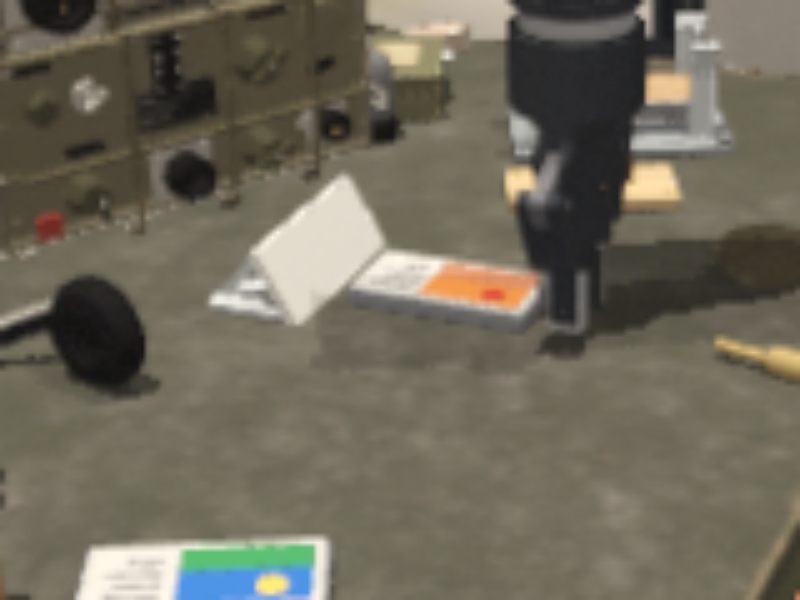

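Call:
{"fn": "send_rows", "kwargs": {"moves": [{"tx": 0.0089, "ty": -0.0014, "tz": 0, "ax": 0, "ay": 0, "az": 0, "claw": 0.025}, {"tx": 0.0178, "ty": -0.0029, "tz": 0, "ax": 0, "ay": 0, "az": 0, "claw": 0.025}, {"tx": 0.0257, "ty": -0.0041, "tz": 0, "ax": 0, "ay": 0, "az": 0, "claw": 0.025}, {"tx": 0.0336, "ty": -0.0054, "tz": 0, "ax": 0, "ay": 0, "az": 0, "claw": 0.025}, {"tx": 0.0415, "ty": -0.0067, "tz": 0, "ax": 0, "ay": 0, "az": 0, "claw": 0.025}, {"tx": 0.0494, "ty": -0.008, "tz": 0, "ax": 0, "ay": 0, "az": 0, "claw": 0.025}, {"tx": 0.0563, "ty": -0.0091, "tz": 0, "ax": 0, "ay": 0, "az": 0, "claw": 0.025}, {"tx": 0.0622, "ty": -0.01, "tz": 0, "ax": 0, "ay": 0, "az": 0, "claw": 0.025}, {"tx": 0.0681, "ty": -0.011, "tz": 0, "ax": 0, "ay": 0, "az": 0, "claw": 0.025}, {"tx": 0.074, "ty": -0.0119, "tz": 0, "ax": 0, "ay": 0, "az": 0, "claw": 0.025}, {"tx": 0.08, "ty": -0.0129, "tz": 0, "ax": 0, "ay": 0, "az": 0, "claw": 0.025}, {"tx": 0.0859, "ty": -0.0138, "tz": 0, "ax": 0, "ay": 0, "az": 0, "claw": 0.025}, {"tx": 0.0918, "ty": -0.0148, "tz": 0, "ax": 0, "ay": 0, "az": 0, "claw": 0.025}, {"tx": 0.0977, "ty": -0.0157, "tz": 0, "ax": 0, "ay": 0, "az": 0, "claw": 0.025}, {"tx": 0.1037, "ty": -0.0167, "tz": 0, "ax": 0, "ay": 0, "az": 0, "claw": 0.025}, {"tx": 0.1086, "ty": -0.0175, "tz": 0, "ax": 0, "ay": 0, "az": 0, "claw": 0.025}, {"tx": 0.1135, "ty": -0.0183, "tz": 0, "ax": 0, "ay": 0, "az": 0, "claw": 0.025}, {"tx": 0.117, "ty": -0.0189, "tz": 0, "ax": 0, "ay": 0, "az": 0, "claw": 0.025}, {"tx": 0.12, "ty": -0.0193, "tz": 0, "ax": 0, "ay": 0, "az": 0, "claw": 0.025}, {"tx": 0.1225, "ty": -0.0197, "tz": 0, "ax": 0, "ay": 0, "az": 0, "claw": 0.025}]}}

```text
time: 31.48
tcp_pos: [605.0, 37.5, 12.9]
eef_rot: [[0.987, -0.158, -0.004], [-0.158, -0.987, -0.002], [-0.004, 0.002, -1.0]]
contact_force: [-7.9, 1.2, 4.2]
gripper_width: 0.291
```

```bash
python3 side.py s24.png
```

```text
31.5333 [604.9  37.6  12.9] [-4.9  0.   3.1] [ 0.987 -0.158 -0.004] 0.297 [ 0.3   0.49 -0.5   1.77  0.28  0.96 -2.04]
fence frame -23.1 1.4
```

View pics/s24.png

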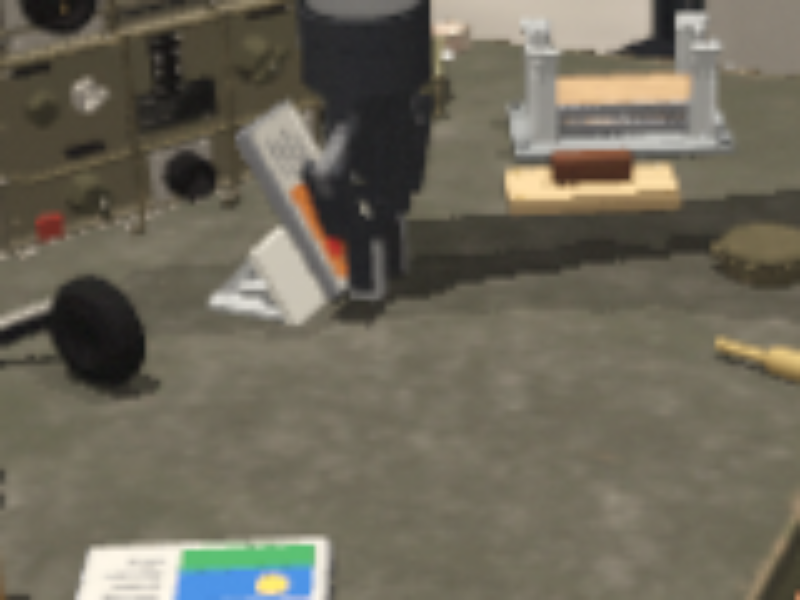

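Call:
{"fn": "send_rows", "kwargs": {"moves": [{"tx": -0.02, "ty": 0.003, "tz": 0, "ax": 0, "ay": 0, "az": 0, "claw": 0.02}, {"tx": -0.05, "ty": 0.008, "tz": 0.0, "ax": 0, "ay": 0, "az": 0, "claw": 0.02}, {"tx": -0.07, "ty": 0.011, "tz": 0.03, "ax": 0, "ay": 0, "az": 0, "claw": 0.02}, {"tx": -0.07, "ty": 0.011, "tz": 0.07, "ax": 0, "ay": 0, "az": 0.1, "claw": 0.0}, {"tx": -0.07, "ty": 0.011, "tz": 0.11, "ax": 0, "ay": 0, "az": 0.22, "claw": 0.0}, {"tx": -0.06, "ty": 0.01, "tz": 0.15, "ax": 0, "ay": 0, "az": 0.34, "claw": 0.0}, {"tx": -0.04, "ty": 0.006, "tz": 0.16, "ax": 0, "ay": 0, "az": 0.46, "claw": 0.0}, {"tx": -0.02, "ty": 0.003, "tz": 0.16, "ax": 0, "ay": 0, "az": 0.58, "claw": 0.0}, {"tx": -0.0, "ty": 0.0, "tz": 0.16, "ax": 0, "ay": 0, "az": 0.7, "claw": 0.0}, {"tx": 0.01, "ty": -0.0016, "tz": 0.16, "ax": 0, "ay": 0, "az": 0.82, "claw": 0.0}, {"tx": 0.02, "ty": -0.003, "tz": 0.16, "ax": 0, "ay": 0, "az": 0.94, "claw": 0.0}, {"tx": 0.035, "ty": -0.006, "tz": 0.16, "ax": 0, "ay": 0, "az": 1.06, "claw": 0.0}, {"tx": 0.055, "ty": -0.009, "tz": 0.16, "ax": 0, "ay": 0, "az": 1.18, "claw": 0.0}, {"tx": 0.075, "ty": -0.013, "tz": 0.16, "ax": 0, "ay": 0, "az": 1.3, "claw": 0.0}, {"tx": 0.095, "ty": -0.016, "tz": 0.16, "ax": 0, "ay": 0, "az": 1.42, "claw": 0.0}, {"tx": 0.105, "ty": -0.018, "tz": 0.16, "ax": 0, "ay": 0, "az": 1.54, "claw": 0.0}, {"tx": 0.105, "ty": -0.018, "tz": 0.15, "ax": 0, "ay": 0, "az": 1.57, "claw": 0.0}, {"tx": 0.105, "ty": -0.018, "tz": 0.15, "ax": 0, "ay": 0, "az": 1.57, "claw": 0.0}]}}

```text
time: 33.03
tcp_pos: [709.2, 19.4, 160.5]
eef_rot: [[0.16, 0.987, -0.001], [0.987, -0.16, -0.004], [-0.004, -0.001, -1.0]]
contact_force: [-1.0, -0.2, -0.9]
gripper_width: 0.002
```

```bash
python3 side.py s25.png
```

```text
33.0833 [708.7  19.7 161.1] [1.2 0.1 0.1] [ 0.161  0.987 -0.005] 0.004 [ 0.43  0.6  -0.74  1.36  0.41  1.33 -0.48]
fence frame 82.3 0.3
```

View pics/s25.png

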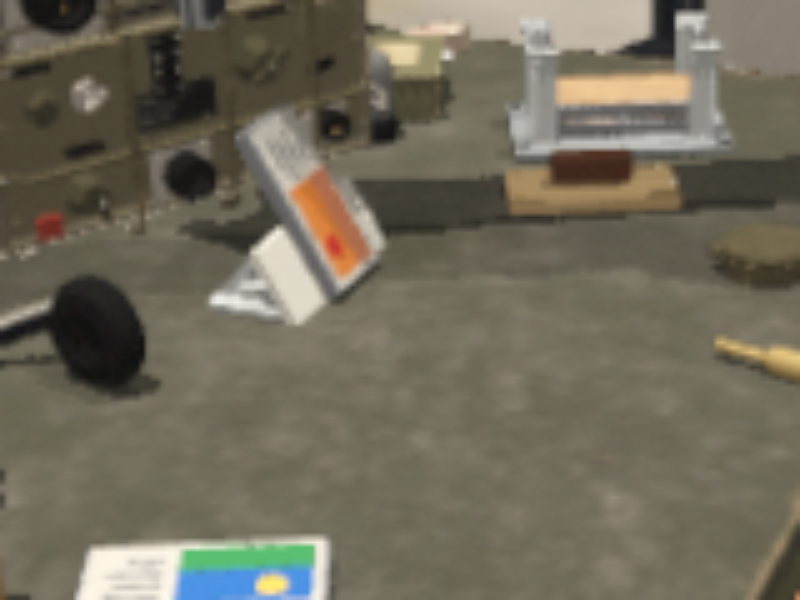

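Call:
{"fn": "send_rows", "kwargs": {"moves": [{"tx": -0.001, "ty": 0, "tz": -0.03, "ax": 0, "ay": 0, "az": 0, "claw": 0}, {"tx": -0.001, "ty": 0, "tz": -0.055, "ax": 0, "ay": 0, "az": 0, "claw": 0}, {"tx": -0.001, "ty": 0, "tz": -0.07, "ax": 0, "ay": 0, "az": 0, "claw": 0}, {"tx": -0.001, "ty": 0, "tz": -0.073, "ax": 0, "ay": 0, "az": 0, "claw": 0}, {"tx": -0.001, "ty": 0, "tz": -0.073, "ax": 0, "ay": 0, "az": 0, "claw": 0}]}}

```text
time: 33.5
tcp_pos: [706.7, 19.7, 87.4]
eef_rot: [[0.162, 0.987, -0.003], [0.987, -0.162, -0.005], [-0.005, -0.002, -1.0]]
contact_force: [0.8, 0.0, 0.2]
gripper_width: 0.001
```

No contact with the rack now. Push over.

Call:
{"fn": "send_rows", "kwargs": {"moves": [{"tx": -0.006, "ty": 0.001, "tz": 0, "ax": 0, "ay": 0, "az": 0, "claw": 0}, {"tx": -0.012, "ty": 0.0019, "tz": 0, "ax": 0, "ay": 0, "az": 0, "claw": 0}, {"tx": -0.016, "ty": 0.0026, "tz": 0, "ax": 0, "ay": 0, "az": 0, "claw": 0}, {"tx": -0.02, "ty": 0.0032, "tz": 0, "ax": 0, "ay": 0, "az": 0, "claw": 0}, {"tx": -0.024, "ty": 0.0038, "tz": 0, "ax": 0, "ay": 0, "az": 0, "claw": 0}, {"tx": -0.028, "ty": 0.0045, "tz": 0, "ax": 0, "ay": 0, "az": 0, "claw": 0}, {"tx": -0.032, "ty": 0.0051, "tz": 0, "ax": 0, "ay": 0, "az": 0, "claw": 0}, {"tx": -0.036, "ty": 0.0058, "tz": 0, "ax": 0, "ay": 0, "az": 0, "claw": 0}, {"tx": -0.04, "ty": 0.0064, "tz": 0, "ax": 0, "ay": 0, "az": 0, "claw": 0}, {"tx": -0.044, "ty": 0.007, "tz": 0, "ax": 0, "ay": 0, "az": 0, "claw": 0}, {"tx": -0.048, "ty": 0.0077, "tz": 0, "ax": 0, "ay": 0, "az": 0, "claw": 0}, {"tx": -0.052, "ty": 0.0083, "tz": 0, "ax": 0, "ay": 0, "az": 0, "claw": 0}, {"tx": -0.056, "ty": 0.009, "tz": 0, "ax": 0, "ay": 0, "az": 0, "claw": 0}, {"tx": -0.06, "ty": 0.0096, "tz": 0, "ax": 0, "ay": 0, "az": 0, "claw": 0}, {"tx": -0.064, "ty": 0.0102, "tz": 0, "ax": 0, "ay": 0, "az": 0, "claw": 0}, {"tx": -0.068, "ty": 0.0109, "tz": 0, "ax": 0, "ay": 0, "az": 0, "claw": 0}, {"tx": -0.072, "ty": 0.0115, "tz": 0, "ax": 0, "ay": 0, "az": 0, "claw": 0}, {"tx": -0.076, "ty": 0.0122, "tz": 0, "ax": 0, "ay": 0, "az": 0, "claw": 0}, {"tx": -0.08, "ty": 0.0128, "tz": 0, "ax": 0, "ay": 0, "az": 0, "claw": 0}, {"tx": -0.084, "ty": 0.0134, "tz": 0, "ax": 0, "ay": 0, "az": 0, "claw": 0}]}}

```text
time: 35.17
tcp_pos: [622.3, 33.2, 87.4]
eef_rot: [[0.162, 0.987, -0.003], [0.987, -0.162, -0.005], [-0.005, -0.002, -1.0]]
contact_force: [0.3, 0.6, 0.5]
gripper_width: -0.001
```

```bash
python3 side.py s26.png
```

```text
35.2167 [621.5  33.3  87.3] [ 0.1  0.6 -0.6] [ 0.161  0.987 -0.006] 0.003 [ 0.5   0.5  -0.77  1.67  0.38  1.13 -0.53]
fence frame -5.9 -0.1
```

View pics/s26.png

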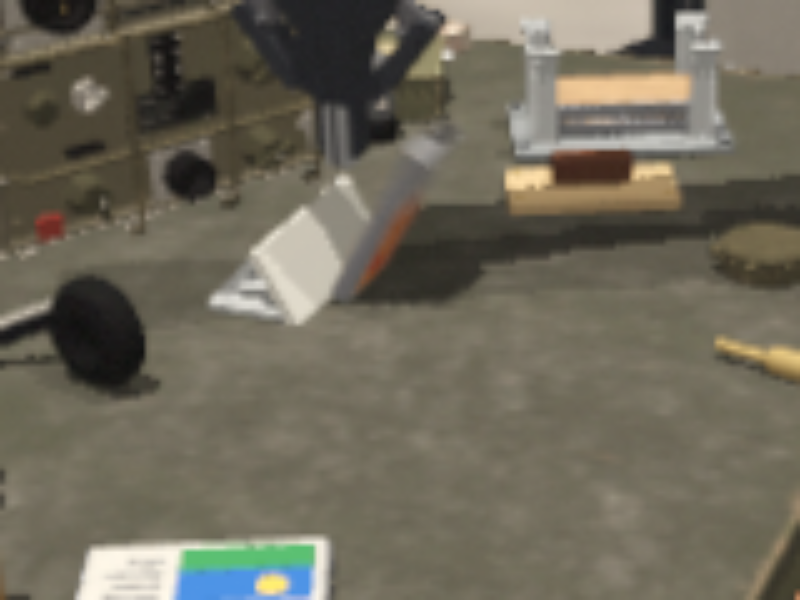

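Call:
{"fn": "send_rows", "kwargs": {"moves": [{"tx": 0, "ty": 0, "tz": 0.02, "ax": 0, "ay": 0, "az": -0.12, "claw": 0}, {"tx": -0.005, "ty": 0.001, "tz": 0.04, "ax": 0, "ay": 0, "az": -0.24, "claw": 0}, {"tx": -0.01, "ty": 0.0016, "tz": 0.06, "ax": 0, "ay": 0, "az": -0.36, "claw": 0.03}, {"tx": -0.02, "ty": 0.003, "tz": 0.07, "ax": 0, "ay": 0, "az": -0.48, "claw": 0.073}, {"tx": -0.03, "ty": 0.005, "tz": 0.07, "ax": 0, "ay": 0, "az": -0.6, "claw": 0.073}, {"tx": -0.04, "ty": 0.006, "tz": 0.07, "ax": 0, "ay": 0, "az": -0.72, "claw": 0.073}, {"tx": -0.05, "ty": 0.008, "tz": 0.07, "ax": 0, "ay": 0, "az": -0.84, "claw": 0.073}, {"tx": -0.06, "ty": 0.01, "tz": 0.07, "ax": 0, "ay": 0, "az": -0.96, "claw": 0.073}, {"tx": -0.068, "ty": 0.011, "tz": 0.07, "ax": 0, "ay": 0, "az": -1.08, "claw": 0.073}, {"tx": -0.068, "ty": 0.011, "tz": 0.07, "ax": 0, "ay": 0, "az": -1.2, "claw": 0.073}, {"tx": -0.068, "ty": 0.011, "tz": 0.07, "ax": 0, "ay": 0, "az": -1.32, "claw": 0.073}, {"tx": -0.068, "ty": 0.011, "tz": 0.07, "ax": 0, "ay": 0, "az": -1.44, "claw": 0.073}, {"tx": -0.068, "ty": 0.011, "tz": 0.07, "ax": -0.005, "ay": -0.005, "az": -1.57, "claw": 0.073}, {"tx": -0.068, "ty": 0.011, "tz": 0.07, "ax": -0.005, "ay": -0.005, "az": -1.57, "claw": 0.073}]}}

```text
time: 36.38
tcp_pos: [553.4, 44.6, 157.5]
eef_rot: [[0.987, -0.163, -0.005], [-0.163, -0.987, -0.002], [-0.004, 0.003, -1.0]]
contact_force: [0.7, 0.8, 0.7]
gripper_width: 0.853
```

```bash
python3 wr.py w27.png
```

```text
36.4333 [553.5  44.6 157.5] [ 0.6 -0.6 -0.5] yaw -0.159 0.858 [ 0.4   0.23 -0.6   1.78  0.14  1.18 -1.97]
fence frame -74.9 0.2
```

View pics/w27.png

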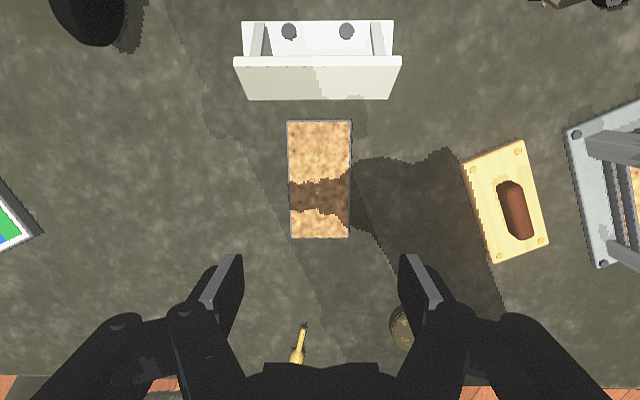

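Run:
```python
from h import *
import pickle
f,K,Rc,c=pickle.load(open('w.pkl','rb'))
P=lambda x,y,z: ray(K,Rc,c,x,y,z)[:2]
print(rect(P,[(287,120),(352,120),(349.5,238),(290,238)],12))
print('cover',rect(P,[(462,161),(522,138),(549,242),(494,263)],10))
```

```text
(array([556.6,  44.3]), np.float64(-9.3), [108.7, 54.5, 108.8, 56.2])
cover (array([ 507.7, -122.4]), np.float64(15.0), [111.2, 52.9, 108.9, 53.9])
```

Call:
{"fn": "send_rows", "kwargs": {"moves": [{"tx": 0.002, "ty": 0, "tz": -0.04, "ax": 0, "ay": 0, "az": 0, "claw": 0.073}, {"tx": 0.002, "ty": 0, "tz": -0.08, "ax": 0, "ay": 0, "az": 0, "claw": 0.073}, {"tx": 0.002, "ty": 0, "tz": -0.115, "ax": 0, "ay": 0, "az": 0, "claw": 0.073}, {"tx": 0.002, "ty": 0, "tz": -0.138, "ax": 0, "ay": 0, "az": 0, "claw": 0.073}, {"tx": 0.002, "ty": 0, "tz": -0.145, "ax": 0, "ay": 0, "az": 0, "claw": 0.073}, {"tx": 0.002, "ty": 0, "tz": -0.145, "ax": 0, "ay": 0, "az": 0, "claw": 0.073}, {"tx": 0.002, "ty": 0, "tz": -0.145, "ax": 0, "ay": 0, "az": 0, "claw": 0.04}, {"tx": 0.002, "ty": 0, "tz": -0.145, "ax": 0, "ay": 0, "az": 0, "claw": 0.04}, {"tx": 0.002, "ty": 0, "tz": -0.145, "ax": 0, "ay": 0, "az": 0, "claw": 0.04}, {"tx": 0.002, "ty": 0, "tz": -0.145, "ax": 0, "ay": 0, "az": 0, "claw": 0.04}, {"tx": 0.002, "ty": 0, "tz": -0.145, "ax": 0, "ay": 0, "az": 0, "claw": 0.04}]}}

```text
time: 37.35
tcp_pos: [557.4, 45.0, 14.7]
eef_rot: [[0.987, -0.158, -0.0], [-0.158, -0.987, -0.002], [-0.0, 0.002, -1.0]]
contact_force: [-0.2, 0.4, 7.1]
gripper_width: 0.629
```

Call:
{"fn": "send_rows", "kwargs": {"moves": [{"tx": 0, "ty": 0, "tz": 0.03, "ax": 0, "ay": 0, "az": 0, "claw": 0.04}, {"tx": 0, "ty": 0, "tz": 0.07, "ax": 0, "ay": 0, "az": 0, "claw": 0.04}, {"tx": 0, "ty": -0.01, "tz": 0.105, "ax": 0, "ay": 0, "az": 0, "claw": 0.04}, {"tx": -0.051, "ty": -0.286, "tz": 0.13, "ax": 0, "ay": 0, "az": 0.42, "claw": 0.04}, {"tx": -0.051, "ty": -0.286, "tz": 0.13, "ax": 0, "ay": 0, "az": 0.42, "claw": 0.04}, {"tx": -0.051, "ty": -0.286, "tz": 0.13, "ax": 0, "ay": 0, "az": 0.42, "claw": 0.04}, {"tx": -0.051, "ty": -0.286, "tz": 0.13, "ax": 0, "ay": 0, "az": 0.42, "claw": 0.04}, {"tx": -0.051, "ty": -0.286, "tz": 0.13, "ax": 0, "ay": 0, "az": 0.42, "claw": 0.04}, {"tx": -0.051, "ty": -0.286, "tz": 0.13, "ax": 0, "ay": 0, "az": 0.42, "claw": 0.04}, {"tx": -0.051, "ty": -0.286, "tz": 0.13, "ax": 0, "ay": 0, "az": 0.42, "claw": 0.04}, {"tx": -0.051, "ty": -0.286, "tz": 0.13, "ax": 0, "ay": 0, "az": 0.42, "claw": 0.04}, {"tx": -0.051, "ty": -0.286, "tz": 0.13, "ax": 0, "ay": 0, "az": 0.42, "claw": 0.04}, {"tx": -0.051, "ty": -0.286, "tz": 0.13, "ax": 0, "ay": 0, "az": 0.42, "claw": 0.04}]}}

```text
time: 38.43
tcp_pos: [506.2, -241.1, 144.9]
eef_rot: [[0.966, 0.257, 0.001], [0.257, -0.966, -0.002], [0.0, 0.002, -1.0]]
contact_force: [0.3, 0.6, -0.6]
gripper_width: 0.627
```

```bash
python3 wr.py w28.png
```

```text
38.4833 [ 506.6 -239.7  144.8] [ 0.   0.3 -1. ] yaw 0.263 0.632 [ 0.82  0.23 -0.48  1.79  0.12  1.15 -1.01]
fence frame -75.9 -287.8
```

View pics/w28.png

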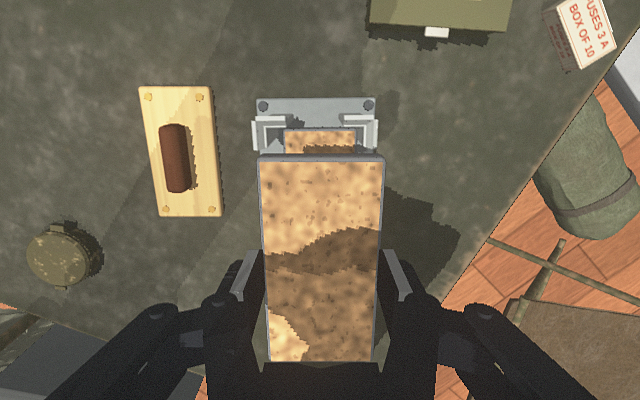

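Call:
{"fn": "send_rows", "kwargs": {"moves": [{"tx": 0, "ty": -0.001, "tz": -0.03, "ax": 0, "ay": 0, "az": 0, "claw": 0.04}, {"tx": 0, "ty": -0.001, "tz": -0.055, "ax": 0, "ay": 0, "az": 0, "claw": 0.04}, {"tx": 0, "ty": -0.001, "tz": -0.075, "ax": 0, "ay": 0, "az": 0, "claw": 0.04}, {"tx": 0, "ty": -0.001, "tz": -0.09, "ax": 0, "ay": 0, "az": 0, "claw": 0.04}, {"tx": 0, "ty": -0.001, "tz": -0.096, "ax": 0, "ay": 0, "az": 0, "claw": 0.04}, {"tx": 0, "ty": -0.001, "tz": -0.0975, "ax": 0, "ay": 0, "az": 0, "claw": 0.04}, {"tx": 0, "ty": -0.001, "tz": -0.0975, "ax": 0, "ay": 0, "az": 0, "claw": 0.04}]}}

```text
time: 39.07
tcp_pos: [507.4, -239.1, 47.5]
eef_rot: [[0.965, 0.262, 0.001], [0.262, -0.965, -0.001], [0.001, 0.001, -1.0]]
contact_force: [0.5, -0.6, -0.6]
gripper_width: 0.63
```

Call:
{"fn": "send_rows", "kwargs": {"moves": [{"tx": 0, "ty": 0, "tz": 0, "ax": 0, "ay": 0, "az": 0, "claw": 0.073}, {"tx": 0, "ty": 0, "tz": 0, "ax": 0, "ay": 0, "az": 0, "claw": 0.073}, {"tx": 0, "ty": 0, "tz": 0, "ax": 0, "ay": 0, "az": 0, "claw": 0.073}, {"tx": 0, "ty": 0, "tz": 0.03, "ax": 0, "ay": 0, "az": 0, "claw": 0.073}, {"tx": 0, "ty": 0, "tz": 0.07, "ax": 0, "ay": 0, "az": 0, "claw": 0.073}, {"tx": 0, "ty": 0, "tz": 0.11, "ax": 0, "ay": 0, "az": 0, "claw": 0.073}, {"tx": 0, "ty": 0.01, "tz": 0.12, "ax": 0, "ay": 0, "az": 0, "claw": 0.073}]}}

```text
time: 39.65
tcp_pos: [510.6, -232.4, 174.7]
eef_rot: [[0.966, 0.26, 0.011], [0.26, -0.966, -0.008], [0.009, 0.01, -1.0]]
contact_force: [1.2, -0.3, 0.3]
gripper_width: 0.851
```

```bash
python3 wr.py w29.png
```

```text
39.7 [ 511.1 -228.6  174.5] [0.7 1.8 0.2] yaw 0.266 0.855 [ 0.82  0.2  -0.5   1.76  0.1   1.19 -1.01]
fence frame -73.3 -276.1
```

View pics/w29.png

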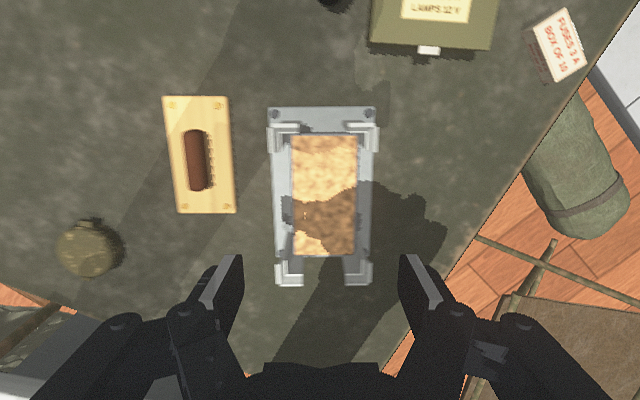

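Call:
{"fn": "send_rows", "kwargs": {"moves": [{"tx": 0.0845, "ty": 0.588, "tz": -0.02, "ax": -0.008, "ay": 0.01, "az": 0.008, "claw": 0.073}, {"tx": 0.0845, "ty": 0.588, "tz": -0.02, "ax": -0.008, "ay": 0.01, "az": 0.008, "claw": 0.073}, {"tx": 0.0845, "ty": 0.588, "tz": -0.02, "ax": -0.008, "ay": 0.01, "az": 0.008, "claw": 0.073}, {"tx": 0.0845, "ty": 0.588, "tz": -0.02, "ax": -0.008, "ay": 0.01, "az": 0.008, "claw": 0.073}, {"tx": 0.0845, "ty": 0.588, "tz": -0.02, "ax": -0.008, "ay": 0.01, "az": 0.008, "claw": 0.073}, {"tx": 0.0845, "ty": 0.588, "tz": -0.02, "ax": -0.008, "ay": 0.01, "az": 0.008, "claw": 0.073}, {"tx": 0.0845, "ty": 0.588, "tz": -0.02, "ax": -0.008, "ay": 0.01, "az": 0.008, "claw": 0.073}, {"tx": 0.0845, "ty": 0.588, "tz": -0.02, "ax": -0.008, "ay": 0.01, "az": 0.008, "claw": 0.073}, {"tx": 0.0845, "ty": 0.588, "tz": -0.02, "ax": -0.008, "ay": 0.01, "az": 0.008, "claw": 0.073}, {"tx": 0.0845, "ty": 0.588, "tz": -0.02, "ax": -0.008, "ay": 0.01, "az": 0.008, "claw": 0.073}, {"tx": 0.0845, "ty": 0.588, "tz": -0.02, "ax": -0.008, "ay": 0.01, "az": 0.008, "claw": 0.073}, {"tx": 0.0845, "ty": 0.588, "tz": -0.02, "ax": -0.008, "ay": 0.01, "az": 0.008, "claw": 0.073}, {"tx": 0.0845, "ty": 0.588, "tz": -0.02, "ax": -0.008, "ay": 0.01, "az": 0.008, "claw": 0.073}, {"tx": 0.0845, "ty": 0.588, "tz": -0.02, "ax": -0.008, "ay": 0.01, "az": 0.008, "claw": 0.073}, {"tx": 0.0845, "ty": 0.588, "tz": -0.03, "ax": -0.008, "ay": 0.01, "az": 0.008, "claw": 0.073}, {"tx": 0.0845, "ty": 0.588, "tz": -0.03, "ax": -0.008, "ay": 0.01, "az": 0.008, "claw": 0.073}, {"tx": 0.0845, "ty": 0.588, "tz": -0.03, "ax": -0.008, "ay": 0.01, "az": 0.008, "claw": 0.073}]}}

```text
time: 41.12
tcp_pos: [594.5, 360.1, 142.8]
eef_rot: [[0.962, 0.273, -0.001], [0.273, -0.962, -0.015], [-0.005, 0.014, -1.0]]
contact_force: [0.7, -0.7, -0.7]
gripper_width: 0.856
```

```bash
python3 wr.py w30.png
```

```text
41.1667 [595.5 358.6 143.6] [ 0.3 -1.8  0.2] yaw 0.274 0.857 [-0.09  0.58 -0.72  1.42  0.4   1.3  -2.13]
fence frame -83.3 316.7
```

View pics/w30.png

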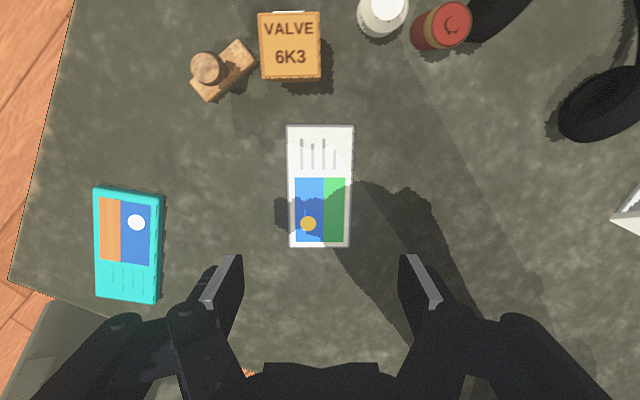

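Call:
{"fn": "send_rows", "kwargs": {"moves": [{"tx": 0.0, "ty": 0, "tz": -0.04, "ax": 0.012, "ay": 0, "az": 0, "claw": 0.073}, {"tx": 0.0, "ty": 0, "tz": -0.075, "ax": 0.012, "ay": 0, "az": 0, "claw": 0.073}, {"tx": 0.0, "ty": 0, "tz": -0.105, "ax": 0.012, "ay": 0, "az": 0, "claw": 0.073}, {"tx": 0.0, "ty": 0, "tz": -0.124, "ax": 0.012, "ay": 0, "az": 0, "claw": 0.073}, {"tx": 0.0, "ty": 0, "tz": -0.131, "ax": 0.012, "ay": 0, "az": 0, "claw": 0.073}, {"tx": 0.0, "ty": 0, "tz": -0.131, "ax": 0.012, "ay": 0, "az": 0, "claw": 0.073}, {"tx": 0.0, "ty": 0, "tz": -0.131, "ax": 0.012, "ay": 0, "az": 0, "claw": 0.04}, {"tx": 0.0, "ty": 0, "tz": -0.131, "ax": 0.012, "ay": 0, "az": 0, "claw": 0.04}, {"tx": 0.0, "ty": 0, "tz": -0.131, "ax": 0.012, "ay": 0, "az": 0, "claw": 0.04}, {"tx": 0.0, "ty": 0, "tz": -0.131, "ax": 0.012, "ay": 0, "az": 0, "claw": 0.04}, {"tx": 0.0, "ty": 0, "tz": -0.131, "ax": 0.012, "ay": 0, "az": 0, "claw": 0.04}]}}

```text
time: 42.08
tcp_pos: [597.2, 359.2, 15.4]
eef_rot: [[0.963, 0.27, 0.004], [0.27, -0.963, -0.002], [0.004, 0.003, -1.0]]
contact_force: [-1.2, -2.2, 7.1]
gripper_width: 0.632
```

Call:
{"fn": "send_rows", "kwargs": {"moves": [{"tx": 0.0, "ty": 0, "tz": 0.03, "ax": 0, "ay": 0, "az": 0, "claw": 0.04}, {"tx": -0.005, "ty": -0.005, "tz": 0.065, "ax": 0, "ay": 0, "az": 0, "claw": 0.04}, {"tx": -0.039, "ty": -0.315, "tz": 0.08, "ax": 0, "ay": 0, "az": -0.433, "claw": 0.04}, {"tx": -0.039, "ty": -0.315, "tz": 0.08, "ax": 0, "ay": 0, "az": -0.433, "claw": 0.04}, {"tx": -0.039, "ty": -0.315, "tz": 0.08, "ax": 0, "ay": 0, "az": -0.433, "claw": 0.04}, {"tx": -0.039, "ty": -0.315, "tz": 0.08, "ax": 0, "ay": 0, "az": -0.433, "claw": 0.04}, {"tx": -0.039, "ty": -0.315, "tz": 0.08, "ax": 0, "ay": 0, "az": -0.433, "claw": 0.04}, {"tx": -0.039, "ty": -0.315, "tz": 0.08, "ax": 0, "ay": 0, "az": -0.433, "claw": 0.04}, {"tx": -0.039, "ty": -0.315, "tz": 0.08, "ax": 0, "ay": 0, "az": -0.433, "claw": 0.04}, {"tx": -0.039, "ty": -0.315, "tz": 0.08, "ax": 0, "ay": 0, "az": -0.433, "claw": 0.04}, {"tx": -0.039, "ty": -0.315, "tz": 0.08, "ax": 0, "ay": 0, "az": -0.433, "claw": 0.04}, {"tx": -0.039, "ty": -0.315, "tz": 0.08, "ax": 0, "ay": 0, "az": -0.433, "claw": 0.04}, {"tx": -0.039, "ty": -0.315, "tz": 0.045, "ax": 0, "ay": 0, "az": -0.433, "claw": 0.04}, {"tx": -0.039, "ty": -0.315, "tz": 0.015, "ax": 0, "ay": 0, "az": -0.433, "claw": 0.04}, {"tx": -0.039, "ty": -0.315, "tz": 0.002, "ax": 0, "ay": 0, "az": -0.433, "claw": 0.04}, {"tx": -0.039, "ty": -0.315, "tz": -0.001, "ax": 0, "ay": 0, "az": -0.433, "claw": 0.04}, {"tx": -0.039, "ty": -0.315, "tz": -0.001, "ax": 0, "ay": 0, "az": -0.433, "claw": 0.04}]}}

```text
time: 43.5
tcp_pos: [557.4, 46.3, 14.3]
eef_rot: [[0.988, -0.156, 0.001], [-0.156, -0.988, -0.002], [0.001, 0.002, -1.0]]
contact_force: [-0.1, -0.3, -0.9]
gripper_width: 0.629
```

```bash
python3 wr.py w31.png
```

```text
43.55 [558.2  46.2  14.6] [ 0.2 -1.2  0.3] yaw -0.157 0.63 [ 0.36  0.42 -0.58  1.89  0.29  0.92 -2.08]
fence frame -70.5 2.5
```

View pics/w31.png

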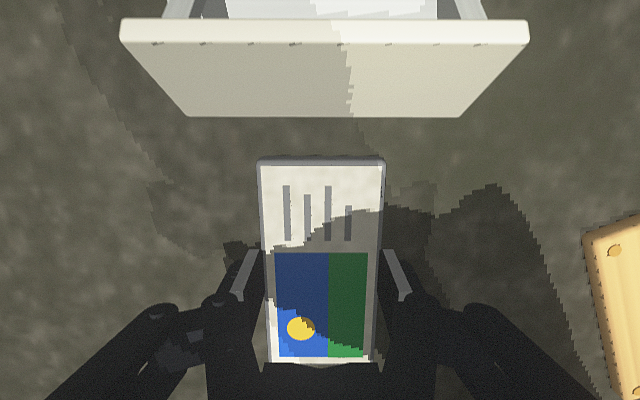

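Good; release and go behind it.

Call:
{"fn": "send_rows", "kwargs": {"moves": [{"tx": 0, "ty": 0, "tz": 0, "ax": 0, "ay": 0, "az": 0, "claw": 0.074}, {"tx": 0, "ty": 0, "tz": 0, "ax": 0, "ay": 0, "az": 0, "claw": 0.074}, {"tx": 0, "ty": 0, "tz": 0, "ax": 0, "ay": 0, "az": 0, "claw": 0.074}, {"tx": 0, "ty": 0, "tz": 0.03, "ax": 0, "ay": 0, "az": 0, "claw": 0.074}, {"tx": 0, "ty": 0, "tz": 0.05, "ax": 0, "ay": 0, "az": 0, "claw": 0.05}, {"tx": -0.035, "ty": 0.006, "tz": 0.05, "ax": 0, "ay": 0, "az": 0, "claw": 0.03}, {"tx": -0.075, "ty": 0.012, "tz": 0.05, "ax": 0, "ay": 0, "az": 0, "claw": 0.025}, {"tx": -0.075, "ty": 0.012, "tz": 0.05, "ax": 0, "ay": 0, "az": 0, "claw": 0.025}, {"tx": -0.075, "ty": 0.012, "tz": 0.02, "ax": 0, "ay": 0, "az": 0, "claw": 0.025}, {"tx": -0.075, "ty": 0.012, "tz": 0.004, "ax": 0, "ay": 0, "az": 0, "claw": 0.025}, {"tx": -0.075, "ty": 0.012, "tz": -0.001, "ax": 0, "ay": 0, "az": 0, "claw": 0.025}, {"tx": -0.075, "ty": 0.012, "tz": -0.001, "ax": 0, "ay": 0, "az": 0, "claw": 0.025}]}}

```text
time: 44.55
tcp_pos: [482.3, 58.3, 12.7]
eef_rot: [[0.988, -0.156, 0.001], [-0.156, -0.988, -0.002], [0.001, 0.002, -1.0]]
contact_force: [0.0, 0.6, -0.0]
gripper_width: 0.294
```

```bash
python3 side.py s32.png
```

```text
44.6 [483.3  58.5  13.7] [0.6 0.2 0.6] [ 0.988 -0.156  0.003] 0.293 [ 0.4   0.28 -0.63  2.06  0.22  0.86 -2.08]
fence frame -146.4 2.7
```

View pics/s32.png

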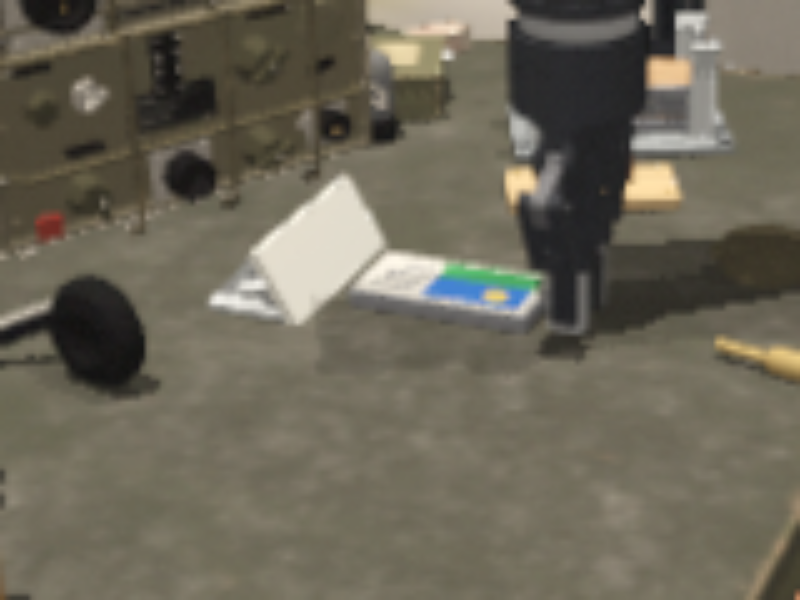

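Call:
{"fn": "send_rows", "kwargs": {"moves": [{"tx": 0.0089, "ty": -0.0014, "tz": 0, "ax": 0, "ay": 0, "az": 0, "claw": 0.025}, {"tx": 0.0178, "ty": -0.0029, "tz": 0, "ax": 0, "ay": 0, "az": 0, "claw": 0.025}, {"tx": 0.0257, "ty": -0.0041, "tz": 0, "ax": 0, "ay": 0, "az": 0, "claw": 0.025}, {"tx": 0.0336, "ty": -0.0054, "tz": 0, "ax": 0, "ay": 0, "az": 0, "claw": 0.025}, {"tx": 0.0415, "ty": -0.0067, "tz": 0, "ax": 0, "ay": 0, "az": 0, "claw": 0.025}, {"tx": 0.0494, "ty": -0.008, "tz": 0, "ax": 0, "ay": 0, "az": 0, "claw": 0.025}, {"tx": 0.0563, "ty": -0.0091, "tz": 0, "ax": 0, "ay": 0, "az": 0, "claw": 0.025}, {"tx": 0.0622, "ty": -0.01, "tz": 0, "ax": 0, "ay": 0, "az": 0, "claw": 0.025}, {"tx": 0.0681, "ty": -0.011, "tz": 0, "ax": 0, "ay": 0, "az": 0, "claw": 0.025}, {"tx": 0.074, "ty": -0.0119, "tz": 0, "ax": 0, "ay": 0, "az": 0, "claw": 0.025}, {"tx": 0.08, "ty": -0.0129, "tz": 0, "ax": 0, "ay": 0, "az": 0, "claw": 0.025}, {"tx": 0.0859, "ty": -0.0138, "tz": 0, "ax": 0, "ay": 0, "az": 0, "claw": 0.025}, {"tx": 0.0918, "ty": -0.0148, "tz": 0, "ax": 0, "ay": 0, "az": 0, "claw": 0.025}, {"tx": 0.0977, "ty": -0.0157, "tz": 0, "ax": 0, "ay": 0, "az": 0, "claw": 0.025}, {"tx": 0.1037, "ty": -0.0167, "tz": 0, "ax": 0, "ay": 0, "az": 0, "claw": 0.025}, {"tx": 0.1086, "ty": -0.0175, "tz": 0, "ax": 0, "ay": 0, "az": 0, "claw": 0.025}, {"tx": 0.1135, "ty": -0.0183, "tz": 0, "ax": 0, "ay": 0, "az": 0, "claw": 0.025}, {"tx": 0.117, "ty": -0.0189, "tz": 0, "ax": 0, "ay": 0, "az": 0, "claw": 0.025}, {"tx": 0.12, "ty": -0.0193, "tz": 0, "ax": 0, "ay": 0, "az": 0, "claw": 0.025}, {"tx": 0.1225, "ty": -0.0197, "tz": 0, "ax": 0, "ay": 0, "az": 0, "claw": 0.025}]}}

```text
time: 46.27
tcp_pos: [605.2, 38.8, 13.5]
eef_rot: [[0.988, -0.156, 0.0], [-0.156, -0.988, -0.002], [0.001, 0.002, -1.0]]
contact_force: [-6.6, 0.8, 2.4]
gripper_width: 0.295
```

```bash
python3 side.py s33.png
```

```text
46.3167 [605.   38.9  13.4] [-3.6 -0.   2.5] [ 0.988 -0.156 -0.   ] 0.293 [ 0.34  0.5  -0.56  1.77  0.32  0.96 -2.07]
fence frame -23.1 2.8
```

View pics/s33.png

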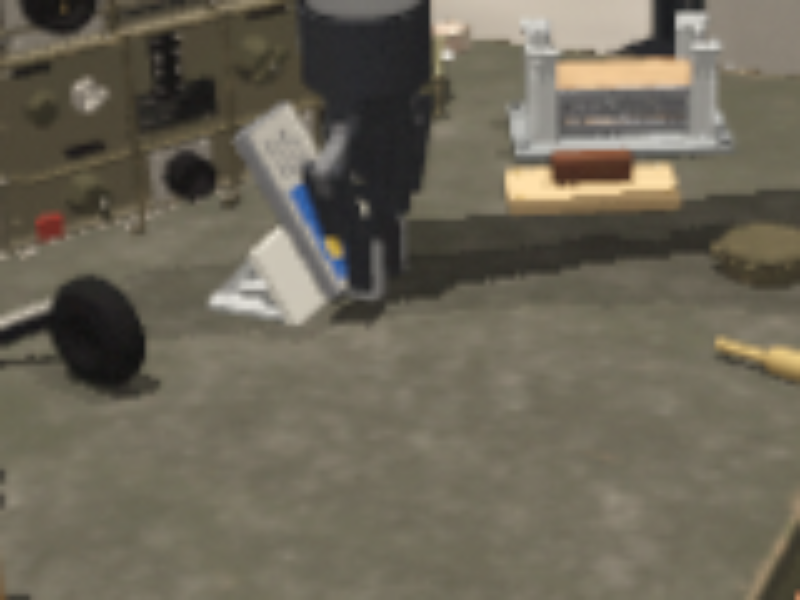

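Call:
{"fn": "send_rows", "kwargs": {"moves": [{"tx": -0.02, "ty": 0.003, "tz": 0, "ax": 0, "ay": 0, "az": 0, "claw": 0.02}, {"tx": -0.05, "ty": 0.008, "tz": 0.0, "ax": 0, "ay": 0, "az": 0, "claw": 0.02}, {"tx": -0.07, "ty": 0.011, "tz": 0.03, "ax": 0, "ay": 0, "az": 0, "claw": 0.02}, {"tx": -0.07, "ty": 0.011, "tz": 0.07, "ax": 0, "ay": 0, "az": 0.1, "claw": 0.0}, {"tx": -0.07, "ty": 0.011, "tz": 0.11, "ax": 0, "ay": 0, "az": 0.22, "claw": 0.0}, {"tx": -0.06, "ty": 0.01, "tz": 0.15, "ax": 0, "ay": 0, "az": 0.34, "claw": 0.0}, {"tx": -0.04, "ty": 0.006, "tz": 0.16, "ax": 0, "ay": 0, "az": 0.46, "claw": 0.0}, {"tx": -0.02, "ty": 0.003, "tz": 0.16, "ax": 0, "ay": 0, "az": 0.58, "claw": 0.0}, {"tx": -0.0, "ty": 0.0, "tz": 0.16, "ax": 0, "ay": 0, "az": 0.7, "claw": 0.0}, {"tx": 0.01, "ty": -0.0016, "tz": 0.16, "ax": 0, "ay": 0, "az": 0.82, "claw": 0.0}, {"tx": 0.02, "ty": -0.003, "tz": 0.16, "ax": 0, "ay": 0, "az": 0.94, "claw": 0.0}, {"tx": 0.035, "ty": -0.006, "tz": 0.16, "ax": 0, "ay": 0, "az": 1.06, "claw": 0.0}, {"tx": 0.055, "ty": -0.009, "tz": 0.16, "ax": 0, "ay": 0, "az": 1.18, "claw": 0.0}, {"tx": 0.075, "ty": -0.013, "tz": 0.16, "ax": 0, "ay": 0, "az": 1.3, "claw": 0.0}, {"tx": 0.095, "ty": -0.017, "tz": 0.16, "ax": 0, "ay": 0, "az": 1.42, "claw": 0.0}, {"tx": 0.105, "ty": -0.019, "tz": 0.16, "ax": 0, "ay": 0, "az": 1.54, "claw": 0.0}, {"tx": 0.105, "ty": -0.019, "tz": 0.15, "ax": 0, "ay": 0, "az": 1.57, "claw": 0.0}, {"tx": 0.105, "ty": -0.019, "tz": 0.15, "ax": 0, "ay": 0, "az": 1.57, "claw": 0.0}]}}

```text
time: 47.82
tcp_pos: [709.4, 19.7, 161.1]
eef_rot: [[0.158, 0.987, -0.001], [0.987, -0.158, 0.0], [0.0, -0.001, -1.0]]
contact_force: [-0.4, -0.4, -0.4]
gripper_width: -0.002
```

```bash
python3 side.py s34.png
```

```text
47.8667 [708.8  20.1 161.7] [-0.1  0.4  0.2] [ 0.159  0.987 -0.   ] -0.002 [ 0.47  0.62 -0.81  1.36  0.45  1.35 -0.5 ]
fence frame 82.3 0.7
```

View pics/s34.png

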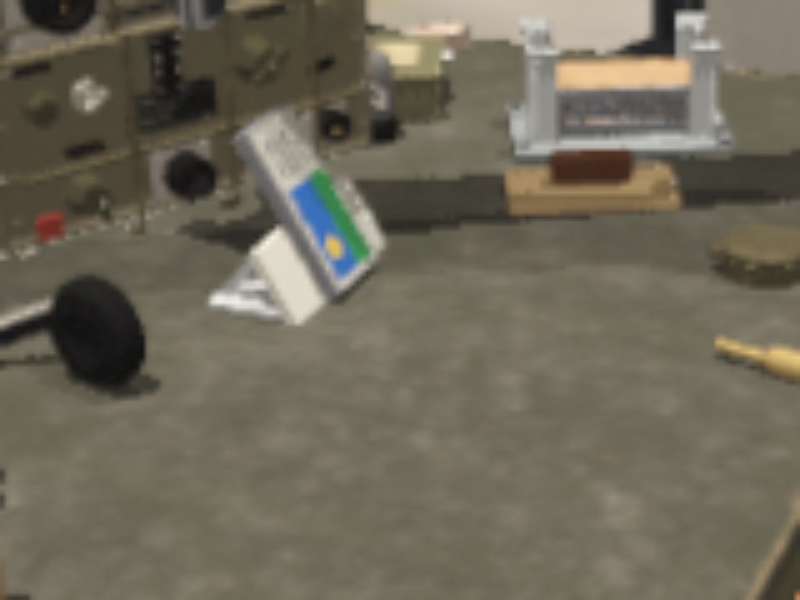

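Call:
{"fn": "send_rows", "kwargs": {"moves": [{"tx": -0.001, "ty": 0, "tz": -0.03, "ax": 0, "ay": 0, "az": 0, "claw": 0}, {"tx": -0.001, "ty": 0, "tz": -0.055, "ax": 0, "ay": 0, "az": 0, "claw": 0}, {"tx": -0.001, "ty": 0, "tz": -0.07, "ax": 0, "ay": 0, "az": 0, "claw": 0}, {"tx": -0.001, "ty": 0, "tz": -0.074, "ax": 0, "ay": 0, "az": 0, "claw": 0}, {"tx": -0.001, "ty": 0, "tz": -0.074, "ax": 0, "ay": 0, "az": 0, "claw": 0}]}}

```text
time: 48.28
tcp_pos: [706.8, 20.0, 86.8]
eef_rot: [[0.159, 0.987, -0.003], [0.987, -0.159, -0.001], [-0.001, -0.003, -1.0]]
contact_force: [0.1, 1.0, 0.1]
gripper_width: -0.001
```

Call:
{"fn": "send_rows", "kwargs": {"moves": [{"tx": -0.006, "ty": 0.001, "tz": 0, "ax": 0, "ay": 0, "az": 0, "claw": 0}, {"tx": -0.012, "ty": 0.0019, "tz": 0, "ax": 0, "ay": 0, "az": 0, "claw": 0}, {"tx": -0.016, "ty": 0.0026, "tz": 0, "ax": 0, "ay": 0, "az": 0, "claw": 0}, {"tx": -0.02, "ty": 0.0032, "tz": 0, "ax": 0, "ay": 0, "az": 0, "claw": 0}, {"tx": -0.024, "ty": 0.0038, "tz": 0, "ax": 0, "ay": 0, "az": 0, "claw": 0}, {"tx": -0.028, "ty": 0.0045, "tz": 0, "ax": 0, "ay": 0, "az": 0, "claw": 0}, {"tx": -0.032, "ty": 0.0051, "tz": 0, "ax": 0, "ay": 0, "az": 0, "claw": 0}, {"tx": -0.036, "ty": 0.0058, "tz": 0, "ax": 0, "ay": 0, "az": 0, "claw": 0}, {"tx": -0.04, "ty": 0.0064, "tz": 0, "ax": 0, "ay": 0, "az": 0, "claw": 0}, {"tx": -0.044, "ty": 0.007, "tz": 0, "ax": 0, "ay": 0, "az": 0, "claw": 0}, {"tx": -0.048, "ty": 0.0077, "tz": 0, "ax": 0, "ay": 0, "az": 0, "claw": 0}, {"tx": -0.052, "ty": 0.0083, "tz": 0, "ax": 0, "ay": 0, "az": 0, "claw": 0}, {"tx": -0.056, "ty": 0.009, "tz": 0, "ax": 0, "ay": 0, "az": 0, "claw": 0}, {"tx": -0.06, "ty": 0.0096, "tz": 0, "ax": 0, "ay": 0, "az": 0, "claw": 0}, {"tx": -0.064, "ty": 0.0102, "tz": 0, "ax": 0, "ay": 0, "az": 0, "claw": 0}, {"tx": -0.068, "ty": 0.0109, "tz": 0, "ax": 0, "ay": 0, "az": 0, "claw": 0}, {"tx": -0.072, "ty": 0.0115, "tz": 0, "ax": 0, "ay": 0, "az": 0, "claw": 0}, {"tx": -0.076, "ty": 0.0122, "tz": 0, "ax": 0, "ay": 0, "az": 0, "claw": 0}, {"tx": -0.08, "ty": 0.0128, "tz": 0, "ax": 0, "ay": 0, "az": 0, "claw": 0}, {"tx": -0.084, "ty": 0.0134, "tz": 0, "ax": 0, "ay": 0, "az": 0, "claw": 0}]}}

```text
time: 49.95
tcp_pos: [622.4, 33.5, 86.8]
eef_rot: [[0.159, 0.987, -0.003], [0.987, -0.159, -0.0], [-0.001, -0.003, -1.0]]
contact_force: [0.1, 0.5, -0.2]
gripper_width: -0.006
```

```bash
python3 side.py s35.png
```

```text
50.0 [621.6  33.8  86.8] [-0.1  1.1 -0.2] [ 0.159  0.987 -0.001] -0.001 [ 0.56  0.53 -0.84  1.67  0.42  1.14 -0.56]
fence frame -5.9 0.3
```

View pics/s35.png

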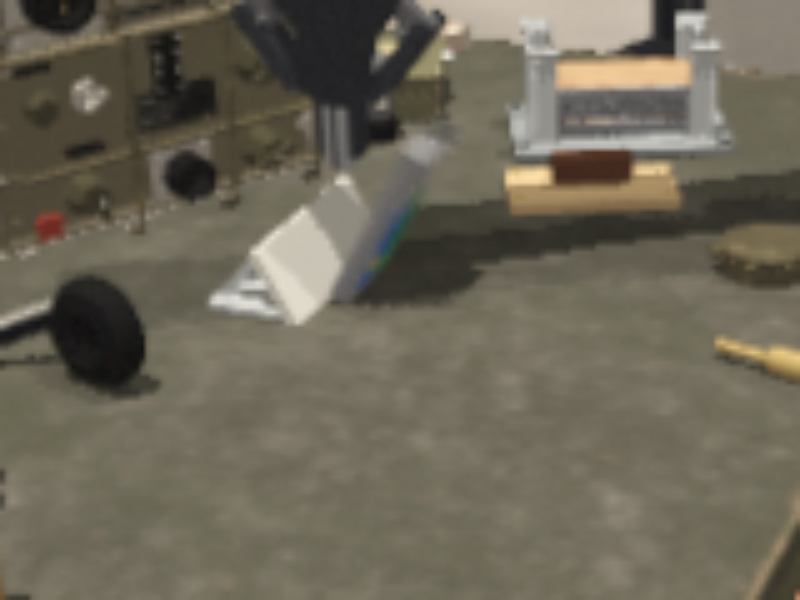

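Call:
{"fn": "send_rows", "kwargs": {"moves": [{"tx": 0, "ty": 0, "tz": 0.02, "ax": 0, "ay": 0, "az": -0.12, "claw": 0}, {"tx": -0.005, "ty": 0.001, "tz": 0.04, "ax": 0, "ay": 0, "az": -0.24, "claw": 0}, {"tx": -0.01, "ty": 0.0016, "tz": 0.06, "ax": 0, "ay": 0, "az": -0.36, "claw": 0.03}, {"tx": -0.02, "ty": 0.003, "tz": 0.07, "ax": 0, "ay": 0, "az": -0.48, "claw": 0.073}, {"tx": -0.03, "ty": 0.005, "tz": 0.07, "ax": 0, "ay": 0, "az": -0.6, "claw": 0.073}, {"tx": -0.04, "ty": 0.006, "tz": 0.07, "ax": 0, "ay": 0, "az": -0.72, "claw": 0.073}, {"tx": -0.05, "ty": 0.008, "tz": 0.07, "ax": 0, "ay": 0, "az": -0.84, "claw": 0.073}, {"tx": -0.06, "ty": 0.01, "tz": 0.07, "ax": 0, "ay": 0, "az": -0.96, "claw": 0.073}, {"tx": -0.067, "ty": 0.011, "tz": 0.07, "ax": 0, "ay": 0, "az": -1.08, "claw": 0.073}, {"tx": -0.067, "ty": 0.011, "tz": 0.07, "ax": 0, "ay": 0, "az": -1.2, "claw": 0.073}, {"tx": -0.067, "ty": 0.011, "tz": 0.07, "ax": 0, "ay": 0, "az": -1.32, "claw": 0.073}, {"tx": -0.067, "ty": 0.011, "tz": 0.07, "ax": 0, "ay": 0, "az": -1.44, "claw": 0.073}, {"tx": -0.067, "ty": 0.011, "tz": 0.07, "ax": 0, "ay": 0, "az": -1.57, "claw": 0.073}, {"tx": -0.067, "ty": 0.011, "tz": 0.07, "ax": 0, "ay": 0, "az": -1.57, "claw": 0.073}]}}

```text
time: 51.17
tcp_pos: [554.6, 44.8, 156.9]
eef_rot: [[0.987, -0.161, -0.0], [-0.161, -0.987, 0.003], [-0.001, -0.003, -1.0]]
contact_force: [-0.4, 0.2, -0.0]
gripper_width: 0.854
```

```bash
python3 wr.py w36.png
```

```text
51.2167 [554.6  44.8 156.9] [ 0.   0.3 -0.3] yaw -0.157 0.853 [ 0.46  0.24 -0.67  1.78  0.16  1.18 -1.98]
fence frame -73.9 0.6
```

View pics/w36.png

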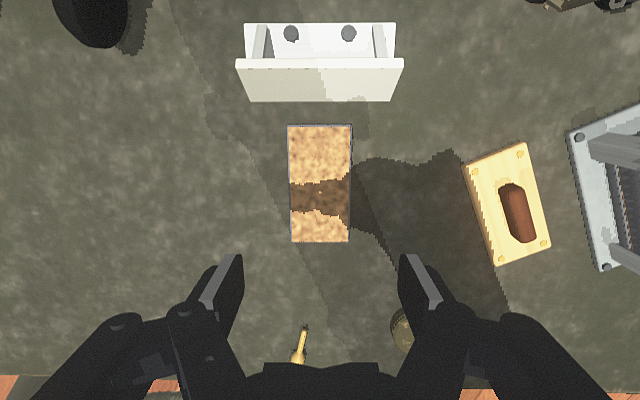

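Call:
{"fn": "send_rows", "kwargs": {"moves": [{"tx": -0.002, "ty": 0, "tz": -0.04, "ax": 0, "ay": 0, "az": 0, "claw": 0.073}, {"tx": -0.002, "ty": 0, "tz": -0.08, "ax": 0, "ay": 0, "az": 0, "claw": 0.073}, {"tx": -0.002, "ty": 0, "tz": -0.115, "ax": 0, "ay": 0, "az": 0, "claw": 0.073}, {"tx": -0.002, "ty": 0, "tz": -0.137, "ax": 0, "ay": 0, "az": 0, "claw": 0.073}, {"tx": -0.002, "ty": 0, "tz": -0.144, "ax": 0, "ay": 0, "az": 0, "claw": 0.073}, {"tx": -0.002, "ty": 0, "tz": -0.144, "ax": 0, "ay": 0, "az": 0, "claw": 0.073}, {"tx": -0.002, "ty": 0, "tz": -0.144, "ax": 0, "ay": 0, "az": 0, "claw": 0.04}, {"tx": -0.002, "ty": 0, "tz": -0.144, "ax": 0, "ay": 0, "az": 0, "claw": 0.04}, {"tx": -0.002, "ty": 0, "tz": -0.144, "ax": 0, "ay": 0, "az": 0, "claw": 0.04}, {"tx": -0.002, "ty": 0, "tz": -0.144, "ax": 0, "ay": 0, "az": 0, "claw": 0.04}, {"tx": -0.002, "ty": 0, "tz": -0.144, "ax": 0, "ay": 0, "az": 0, "claw": 0.04}]}}

```text
time: 52.13
tcp_pos: [554.5, 45.2, 15.1]
eef_rot: [[0.988, -0.156, 0.004], [-0.156, -0.988, 0.003], [0.003, -0.004, -1.0]]
contact_force: [-1.2, 0.1, 6.6]
gripper_width: 0.624
```

Call:
{"fn": "send_rows", "kwargs": {"moves": [{"tx": 0, "ty": 0, "tz": 0.03, "ax": 0, "ay": 0, "az": 0, "claw": 0.04}, {"tx": 0, "ty": 0, "tz": 0.07, "ax": 0, "ay": 0, "az": 0, "claw": 0.04}, {"tx": 0, "ty": -0.01, "tz": 0.105, "ax": 0, "ay": 0, "az": 0, "claw": 0.04}, {"tx": -0.048, "ty": -0.2865, "tz": 0.13, "ax": 0, "ay": 0, "az": 0.418, "claw": 0.04}, {"tx": -0.048, "ty": -0.2865, "tz": 0.13, "ax": 0, "ay": 0, "az": 0.418, "claw": 0.04}, {"tx": -0.048, "ty": -0.2865, "tz": 0.13, "ax": 0, "ay": 0, "az": 0.418, "claw": 0.04}, {"tx": -0.048, "ty": -0.2865, "tz": 0.13, "ax": 0, "ay": 0, "az": 0.418, "claw": 0.04}, {"tx": -0.048, "ty": -0.2865, "tz": 0.13, "ax": 0, "ay": 0, "az": 0.418, "claw": 0.04}, {"tx": -0.048, "ty": -0.2865, "tz": 0.13, "ax": 0, "ay": 0, "az": 0.418, "claw": 0.04}, {"tx": -0.048, "ty": -0.2865, "tz": 0.13, "ax": 0, "ay": 0, "az": 0.418, "claw": 0.04}, {"tx": -0.048, "ty": -0.2865, "tz": 0.13, "ax": 0, "ay": 0, "az": 0.418, "claw": 0.04}, {"tx": -0.048, "ty": -0.2865, "tz": 0.13, "ax": 0, "ay": 0, "az": 0.418, "claw": 0.04}, {"tx": -0.048, "ty": -0.2865, "tz": 0.13, "ax": 0, "ay": 0, "az": 0.418, "claw": 0.04}]}}

```text
time: 53.22
tcp_pos: [506.2, -241.6, 145.3]
eef_rot: [[0.966, 0.257, 0.002], [0.257, -0.966, 0.005], [0.004, -0.004, -1.0]]
contact_force: [0.2, 0.7, -0.6]
gripper_width: 0.63
```

```bash
python3 wr.py w37.png
```

```text
53.2667 [ 506.6 -240.2  145.3] [-0.3  1.5 -0.8] yaw 0.263 0.63 [ 0.89  0.25 -0.56  1.78  0.14  1.15 -1.02]
fence frame -75.8 -288.4
```

View pics/w37.png

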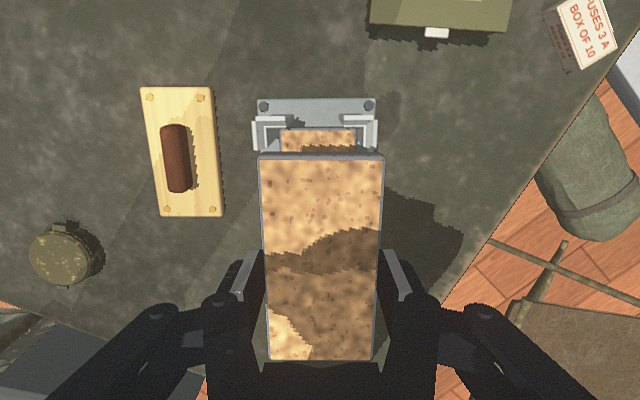

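Call:
{"fn": "send_rows", "kwargs": {"moves": [{"tx": 0, "ty": -0.001, "tz": -0.03, "ax": 0, "ay": 0, "az": 0, "claw": 0.04}, {"tx": 0, "ty": -0.001, "tz": -0.05, "ax": 0, "ay": 0, "az": 0, "claw": 0.04}, {"tx": 0, "ty": -0.001, "tz": -0.068, "ax": 0, "ay": 0, "az": 0, "claw": 0.04}, {"tx": 0, "ty": -0.001, "tz": -0.08, "ax": 0, "ay": 0, "az": 0, "claw": 0.04}, {"tx": 0, "ty": -0.001, "tz": -0.0845, "ax": 0, "ay": 0, "az": 0, "claw": 0.04}, {"tx": 0, "ty": -0.001, "tz": -0.086, "ax": 0, "ay": 0, "az": 0, "claw": 0.04}, {"tx": 0, "ty": -0.001, "tz": -0.086, "ax": 0, "ay": 0, "az": 0, "claw": 0.04}]}}

```text
time: 53.85
tcp_pos: [507.4, -240.3, 59.7]
eef_rot: [[0.965, 0.261, 0.003], [0.261, -0.965, 0.005], [0.004, -0.004, -1.0]]
contact_force: [0.1, 0.5, -0.9]
gripper_width: 0.63
```

Call:
{"fn": "send_rows", "kwargs": {"moves": [{"tx": 0, "ty": 0, "tz": 0, "ax": 0, "ay": 0, "az": 0, "claw": 0.073}, {"tx": 0, "ty": 0, "tz": 0, "ax": 0, "ay": 0, "az": 0, "claw": 0.073}, {"tx": 0, "ty": 0, "tz": 0, "ax": 0, "ay": 0, "az": 0, "claw": 0.073}, {"tx": 0, "ty": 0, "tz": 0.03, "ax": 0, "ay": 0, "az": 0, "claw": 0.073}, {"tx": 0, "ty": 0, "tz": 0.07, "ax": 0, "ay": 0, "az": 0, "claw": 0.073}, {"tx": 0, "ty": 0, "tz": 0.11, "ax": 0, "ay": 0, "az": 0, "claw": 0.073}, {"tx": 0, "ty": 0.01, "tz": 0.12, "ax": 0, "ay": 0, "az": 0, "claw": 0.073}]}}

```text
time: 54.43
tcp_pos: [510.5, -233.6, 186.8]
eef_rot: [[0.966, 0.258, 0.013], [0.258, -0.966, -0.001], [0.012, 0.004, -1.0]]
contact_force: [1.0, -0.4, -0.1]
gripper_width: 0.855
```

```bash
python3 wr.py w38.png; python3 side.py s38.png 280 100
```

```text
54.4833 [ 511.1 -229.8  186.6] [0.9 1.5 0.6] yaw 0.265 0.856 [ 0.89  0.2  -0.58  1.74  0.11  1.22 -1.02]
fence frame -73.1 -277.4
54.5333 [ 510.  -229.6  183.7] [-0.2  0.4 -0.4] [0.965 0.263 0.01 ] 0.856 [ 0.89  0.2  -0.58  1.75  0.11  1.22 -1.02]
fence frame -74.2 -277.4
```

View pics/w38.png

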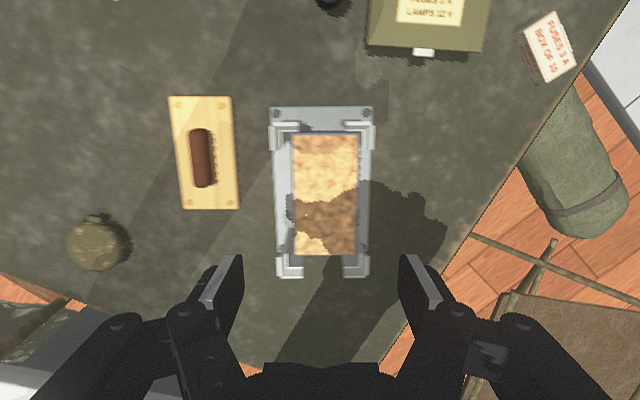

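View pics/s38.png

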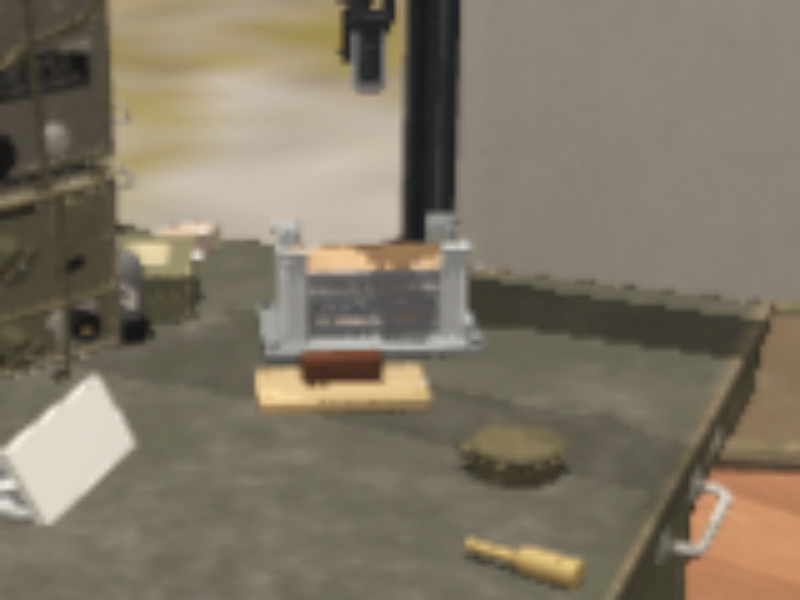

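Run:
```python
from h import *
import pickle
f,K,Rc,c=pickle.load(open('w.pkl','rb'))
P=lambda x,y,z: ray(K,Rc,c,x,y,z)[:2]
print('cover',rect(P,[(168,97),(231,95),(239,208),(182,210)],10))
print('bar',np.mean([P(201,129,32),P(205,188,32)],0))
print('stack',rect(P,[(291.5,134),(358,134),(354.5,255),(294.5,255)],56))
```

```text
cover (array([ 505.5, -121.2]), np.float64(14.4), [109.6, 57.7, 109.3, 58.1])
bar [ 507.26958228 -126.26907905]
stack (array([ 507.3, -239.2]), np.float64(15.1), [108.4, 53.7, 108.5, 54.5])
```

Call:
{"fn": "send_rows", "kwargs": {"moves": [{"tx": -0.003, "ty": 0.108, "tz": -0.08, "ax": 0.003, "ay": 0.01, "az": 0, "claw": 0.045}, {"tx": -0.003, "ty": 0.108, "tz": -0.08, "ax": 0.003, "ay": 0.01, "az": 0, "claw": 0.045}, {"tx": -0.003, "ty": 0.108, "tz": -0.08, "ax": 0.003, "ay": 0.01, "az": 0, "claw": 0.045}, {"tx": -0.003, "ty": 0.108, "tz": -0.08, "ax": 0.003, "ay": 0.01, "az": 0, "claw": 0.045}, {"tx": -0.003, "ty": 0.108, "tz": -0.08, "ax": 0.003, "ay": 0.01, "az": 0, "claw": 0.045}, {"tx": -0.003, "ty": 0.108, "tz": -0.08, "ax": 0.003, "ay": 0.01, "az": 0, "claw": 0.045}, {"tx": -0.003, "ty": 0.108, "tz": -0.08, "ax": 0.003, "ay": 0.01, "az": 0, "claw": 0.045}]}}

```text
time: 55.12
tcp_pos: [507.3, -123.5, 104.0]
eef_rot: [[0.965, 0.261, 0.0], [0.261, -0.965, 0.004], [0.001, -0.004, -1.0]]
contact_force: [0.0, -0.5, 0.5]
gripper_width: 0.529
```

```bash
python3 wr.py w39.png
```

```text
55.1667 [ 507.4 -123.7  104.3] [0.3 0.1 0.5] yaw 0.263 0.528 [ 0.77  0.22 -0.64  1.91  0.15  1.06 -1.23]
fence frame -93.6 -173.3
```

View pics/w39.png

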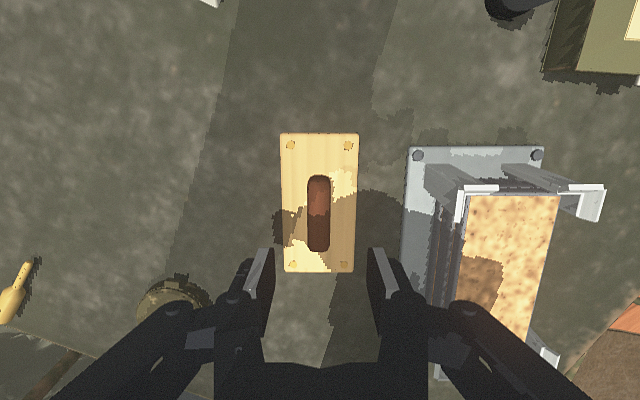

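Call:
{"fn": "send_rows", "kwargs": {"moves": [{"tx": -0.001, "ty": 0, "tz": -0.04, "ax": 0, "ay": 0, "az": 0, "claw": 0.045}, {"tx": -0.001, "ty": 0, "tz": -0.065, "ax": 0, "ay": 0, "az": 0, "claw": 0.045}, {"tx": -0.001, "ty": 0, "tz": -0.077, "ax": 0, "ay": 0, "az": 0, "claw": 0.045}, {"tx": -0.001, "ty": 0, "tz": -0.079, "ax": 0, "ay": 0, "az": 0, "claw": 0.045}, {"tx": -0.001, "ty": 0, "tz": -0.079, "ax": 0, "ay": 0, "az": 0, "claw": 0.0}, {"tx": -0.001, "ty": 0, "tz": -0.079, "ax": 0, "ay": 0, "az": 0, "claw": 0.0}, {"tx": -0.001, "ty": 0, "tz": -0.079, "ax": 0, "ay": 0, "az": 0, "claw": 0.0}, {"tx": -0.001, "ty": 0, "tz": -0.079, "ax": 0, "ay": 0, "az": 0, "claw": 0.0}, {"tx": -0.001, "ty": 0, "tz": -0.079, "ax": 0, "ay": 0, "az": 0, "claw": 0.0}, {"tx": -0.001, "ty": 0, "tz": -0.079, "ax": 0, "ay": 0, "az": 0, "claw": 0.0}]}}

```text
time: 56.0
tcp_pos: [508.0, -124.2, 27.1]
eef_rot: [[0.966, 0.26, 0.004], [0.26, -0.966, 0.003], [0.005, -0.001, -1.0]]
contact_force: [-1.2, 0.9, 6.3]
gripper_width: 0.17
```

Run:
```python
from h import *
import pickle
f,K,Rc,c=pickle.load(open('w.pkl','rb'))
P=lambda x,y,z: ray(K,Rc,c,x,y,z)[:2]
print('cover',rect(P,[(280,133),(359,133),(353.5,272),(286,272)],10))
```

```text
cover (array([ 506. , -123.2]), np.float64(15.2), [109.5, 54.7, 109.4, 53.8])
```

Call:
{"fn": "send_rows", "kwargs": {"moves": [{"tx": 0, "ty": 0, "tz": 0.02, "ax": 0, "ay": 0, "az": 0, "claw": 0.0}, {"tx": 0, "ty": 0, "tz": 0.05, "ax": 0, "ay": 0, "az": 0, "claw": 0.0}, {"tx": 0, "ty": 0, "tz": 0.08, "ax": 0, "ay": 0, "az": 0, "claw": 0.0}, {"tx": 0, "ty": 0, "tz": 0.11, "ax": 0, "ay": 0, "az": 0, "claw": 0.0}, {"tx": -0.001, "ty": -0.03, "tz": 0.12, "ax": 0, "ay": 0, "az": 0, "claw": 0.0}, {"tx": -0.001, "ty": -0.06, "tz": 0.12, "ax": 0, "ay": 0, "az": 0, "claw": 0.0}, {"tx": -0.001, "ty": -0.09, "tz": 0.12, "ax": 0, "ay": 0, "az": 0, "claw": 0.0}, {"tx": -0.001, "ty": -0.112, "tz": 0.12, "ax": 0, "ay": 0, "az": 0, "claw": 0.0}, {"tx": -0.001, "ty": -0.118, "tz": 0.12, "ax": 0, "ay": 0, "az": 0, "claw": 0.0}, {"tx": -0.001, "ty": -0.118, "tz": 0.12, "ax": 0, "ay": 0, "az": 0, "claw": 0.0}]}}

```text
time: 56.83
tcp_pos: [506.2, -244.7, 146.9]
eef_rot: [[0.967, 0.256, 0.004], [0.256, -0.967, 0.002], [0.004, -0.001, -1.0]]
contact_force: [0.5, 0.3, -1.8]
gripper_width: 0.175
```

```bash
python3 wr.py w40.png
```

```text
56.8833 [ 506.7 -242.3  146.9] [-1.  0. -2.] yaw 0.262 0.176 [ 0.9   0.25 -0.57  1.78  0.14  1.16 -1.02]
fence frame -75.5 -290.4
```

View pics/w40.png

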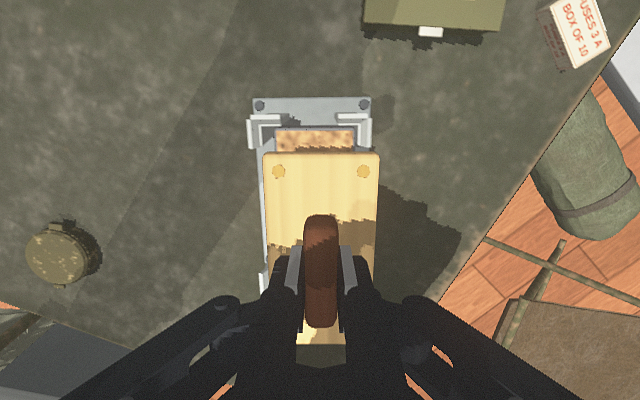

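Call:
{"fn": "send_rows", "kwargs": {"moves": [{"tx": 0, "ty": 0.001, "tz": -0.02, "ax": 0, "ay": 0, "az": 0, "claw": 0}, {"tx": 0, "ty": 0.001, "tz": -0.035, "ax": 0, "ay": 0, "az": 0, "claw": 0}, {"tx": 0, "ty": 0.001, "tz": -0.048, "ax": 0, "ay": 0, "az": 0, "claw": 0}, {"tx": 0, "ty": 0.001, "tz": -0.057, "ax": 0, "ay": 0, "az": 0, "claw": 0}, {"tx": 0, "ty": 0.001, "tz": -0.062, "ax": 0, "ay": 0, "az": 0, "claw": 0}, {"tx": 0, "ty": 0.001, "tz": -0.0645, "ax": 0, "ay": 0, "az": 0, "claw": 0}, {"tx": 0, "ty": 0.001, "tz": -0.0645, "ax": 0, "ay": 0, "az": 0, "claw": 0}]}}

```text
time: 57.47
tcp_pos: [507.1, -240.4, 83.1]
eef_rot: [[0.966, 0.26, 0.004], [0.26, -0.966, 0.003], [0.005, -0.002, -1.0]]
contact_force: [-1.2, -0.2, -1.7]
gripper_width: 0.169
```

```bash
python3 side.py s41.png 280 100
```

```text
57.5167 [ 507.3 -240.6   83.1] [-1.1  1.5  0.5] [0.966 0.26  0.005] 0.173 [ 0.88  0.32 -0.55  1.84  0.19  1.04 -1.06]
fence frame -75.1 -288.7
```

View pics/s41.png

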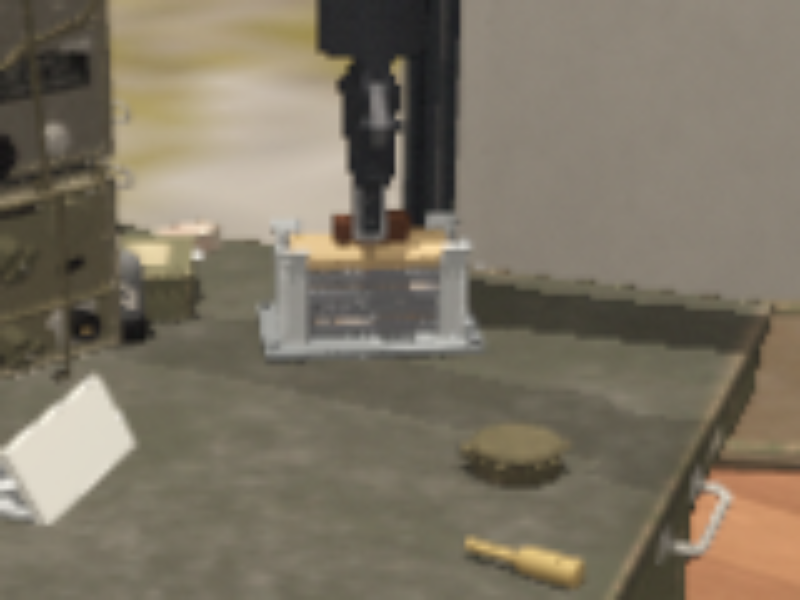

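In place between the posts. Release and rise.

Call:
{"fn": "send_rows", "kwargs": {"moves": [{"tx": 0, "ty": 0, "tz": -0.001, "ax": 0, "ay": 0, "az": 0, "claw": 0}, {"tx": 0, "ty": 0, "tz": -0.001, "ax": 0, "ay": 0, "az": 0, "claw": 0.04}, {"tx": 0, "ty": 0, "tz": -0.001, "ax": 0, "ay": 0, "az": 0, "claw": 0.04}, {"tx": 0, "ty": 0, "tz": -0.001, "ax": 0, "ay": 0, "az": 0, "claw": 0.04}, {"tx": 0, "ty": 0, "tz": -0.001, "ax": 0, "ay": 0, "az": 0, "claw": 0.04}, {"tx": 0, "ty": 0, "tz": 0.03, "ax": 0, "ay": 0, "az": 0, "claw": 0.04}, {"tx": 0, "ty": 0, "tz": 0.07, "ax": 0, "ay": 0, "az": 0, "claw": 0.07}, {"tx": 0, "ty": 0, "tz": 0.11, "ax": 0, "ay": 0, "az": 0, "claw": 0.07}, {"tx": -0.01, "ty": 0, "tz": 0.15, "ax": 0, "ay": 0, "az": 0, "claw": 0.07}, {"tx": -0.02, "ty": 0, "tz": 0.18, "ax": 0, "ay": 0, "az": 0, "claw": 0.07}, {"tx": -0.02, "ty": 0, "tz": 0.18, "ax": 0, "ay": 0, "az": 0, "claw": 0.07}, {"tx": -0.02, "ty": 0, "tz": 0.18, "ax": 0, "ay": 0, "az": 0, "claw": 0.07}, {"tx": -0.02, "ty": 0, "tz": 0.18, "ax": 0, "ay": 0, "az": 0, "claw": 0.07}]}}

```text
time: 58.6
tcp_pos: [487.0, -240.6, 262.4]
eef_rot: [[0.966, 0.26, 0.004], [0.26, -0.966, 0.003], [0.005, -0.002, -1.0]]
contact_force: [0.6, 0.7, -1.3]
gripper_width: 0.822
```

```bash
python3 wr.py w42.png; python3 side.py s42.png 280 100
```

```text
58.65 [ 486.7 -240.4  261.6] [0.  0.1 0.1] yaw 0.263 0.82 [ 0.95  0.12 -0.57  1.67  0.06  1.37 -0.95]
fence frame -95.4 -291.7
58.7 [ 486.7 -240.3  261.3] [-0.1  0.2 -0.3] [0.966 0.26  0.003] 0.818 [ 0.95  0.12 -0.57  1.67  0.06  1.37 -0.95]
fence frame -95.5 -291.6
```

View pics/w42.png

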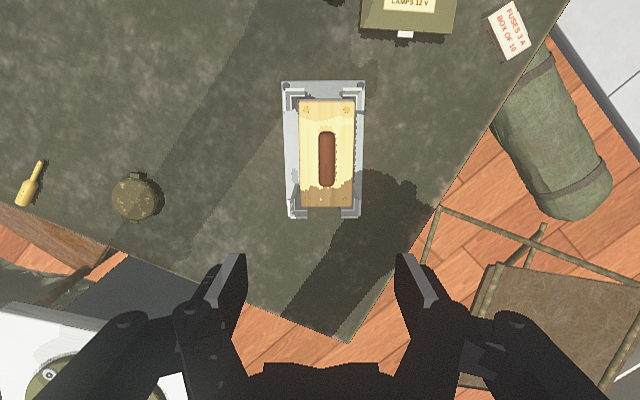

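View pics/s42.png

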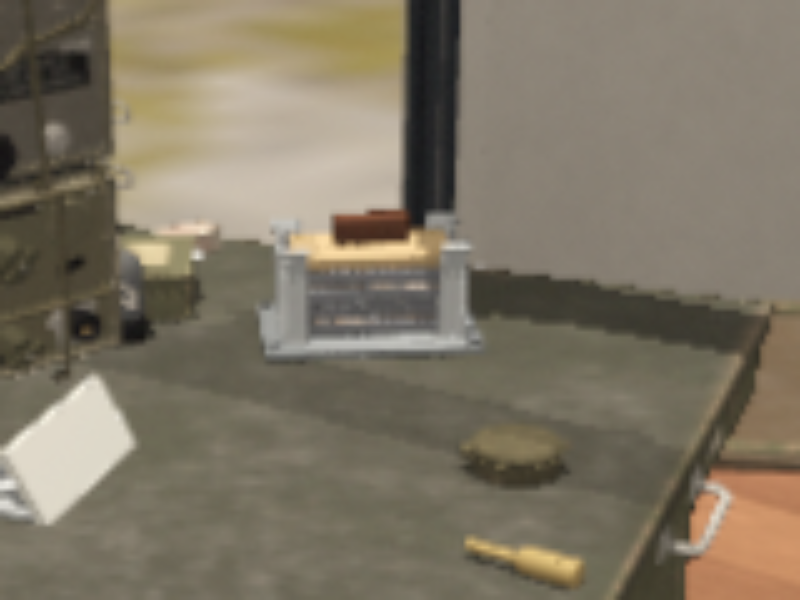

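Run:
```python
from h import *
import pickle
f,K,Rc,c=pickle.load(open('w.pkl','rb'))
P=lambda x,y,z: ray(K,Rc,c,x,y,z)[:2]
print('cover',rect(P,[(299,99),(355.5,98),(353,207),(299.5,207)],66), 'bar',np.mean([P(327,132,88),P(327,186,88)],0))
b=cv2.cvtColor(f,cv2.COLOR_RGB2BGR); cv2.imwrite('pics/w42z.png',cv2.resize(b[70:230,265:385],(450,600),interpolation=cv2.INTER_CUBIC))
```

```text
cover (array([ 507.1, -241.8]), np.float64(14.9), [111.6, 55.0, 112.5, 57.8]) bar [ 507.17960608 -241.68296971]
```

View pics/w42z.png

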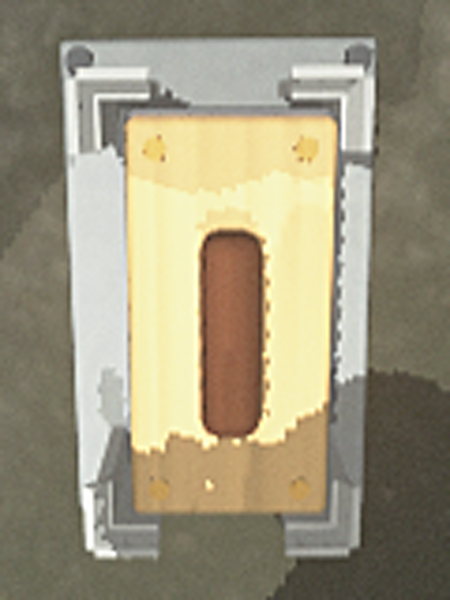

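The cover lies square in the pocket at (507.1, −241.8) with 14.9° yaw, about 2 mm from the cradle centre. Both views show it flat, and the robot is clear. I'm handing in.

Run:
```python
from h import *
print(env.finish_job()); o=env.observe(); print(o['time'],o['contact_force'].round(1))
```

```text
the job is handed in; nothing more can be done
None
the job is handed in; nothing more can be done
```

The job is handed in at about 59 s of the 210 s allowed. All four plaques are stacked face down in the cradle pocket with the cover board on top; no verdict was reported.

- **Sequence:** I lifted the cover out and set it aside. Plaque d, already cork up, went in first. I then turned c, b and a over at the fence one at a time and stacked each on top.
- **Last checks:** The cover measured about 2 mm from the cradle centre, at 14.9° against the cradle's 15°. It is bar up and looks flat in the side view, with all four plaque layers level below it. The gripper was empty and well clear.
- **Bystanders:** The compass and jack plug look unmoved in the last pictures. I did not re-measure the stamp, carton or tin at the end; the arm touched none of them that I could see.
- **Unplanned contact:** While moving behind the fence for plaque c, the gripper pressed on something at about 7 N, probably the radio rack. I kept more clearance on the next two turns and felt no contact.
- **Disagreement:** Position readings just after a move drifted by 1–2 mm, so the measurements carry about that error.

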